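Snap the conduit clip shut with pliers under the grille shelf

TASK

The blue snap clip that holds the white conduit to the slanting brace of the shelf bracket has sprung open: move the steel tumbler that stands in the way onto the wooden coaster, upright, then take the pliers by their handles, bring the jaws over both arms of the clip and squeeze until it clicks and stays shut. Close it with the pliers only, never with the gripper itself, lay the pliers back flat where they were without dropping them, and leave the bowl, the spice box, the orange lid and the cooker whistle where they are.

Things in the scene. Friction and masses are not known exactly. Their poses are not given: they have to be found in the camera images.
- shelf: Steel grille shelf, 185 deep by 400 wide mm, grille 296 to 304 mm above the counter, open below, on two dark steel brackets at y = +150 and -150 mm. Origin on the counter below the grille; x away from the robot, y left, z up. The grille's front edge is at x = -45, its rear edge at +140 mm.
- bracket: The one of the two brackets (left or right) that carries the conduit: upright bar at the rear, arm under the grille, flat brace 25 mm wide rising from the foot towards the robot, 25 deg from vertical. Origin on the counter at the brace's foot, 100 mm behind the shelf's origin; axes as the shelf's.
- conduit: White rigid conduit, 20 mm across, running up the robot's side of the brace, from a round junction box at the foot to a white toggle-switch box (50 x 72 x 62 mm) that stands on the grille's front edge, z = 304 to 366 mm. A grey upper clip on it, 135 mm above the open one along the conduit, is already shut (33 mm wide). Same origin and axes as the bracket.
- clip: Blue plastic snap clip on the conduit. Origin on the conduit's axis at the clip's mid height, 122 mm up. z along the conduit (25 deg from vertical, leaning to the robot), y left, x away from the robot, 25 deg above level. Two arms, 24 mm high (z = -12 to 12), hinged at x = 9, y = +-14 mm, reach to x = -16 mm, where the mouth faces -x. Outer faces: y = +-17 mm shut; front edges 45 mm apart open.
- clip_mouth (a point): Point at the middle of the clip's mouth, 16 mm before its origin (at x = -16 mm), axes as the clip's. The pliers' jaws press the outer front edges of the two arms at this x, from both sides. A snap tab on the left arm bridges the mouth before it (clip x = -16 to -26 mm, y within +-13 mm); leave it room.
- clip_left (a joint): Angle of the clip's left (+y) arm, rad: 0 shut, 0.22 sprung open, -0.08 the stop past shut. The arms are sprung open, so pressing one alone does nothing; pressed together, about 10 N each, past a sum of both angles of about 0, the tab snaps behind the catch of the right arm and then holds both within 0.05 of 0.
- clip_right (a joint): Angle of the clip's right (-y) arm, rad: 0 shut, 0.22 sprung open, -0.08 the stop past shut.
- left_arm: The side plate of the clip's left arm, which the pliers press; origin on the arm's hinge.
- right_arm: The side plate of the clip's right arm, which the pliers press; origin on the arm's hinge.
- pliers: Spring-loaded wide-mouthed steel pliers with black handles, 194 mm long, about 220 g, lying flat on the counter. Origin at the underside of the pivot; x along the centre line to the jaws, z the pivot axis, up as they lie. Jaws reach to x = 62 mm, handles to -132 mm. Handles 20 mm thick (z = 0 to 20), jaws 14 mm (z = 3 to 17). Centre of mass at x = -45 mm.
- pliers_grip (a point): Middle between the handles at their waist, the place to grip across y: pliers x = -46, z = 10 mm, also the balance point. Outside width there: 63 mm sprung open, 56 mm at 0.31 rad (the waist's sides are then parallel; hold them so to carry the pliers, jaws open), 26 mm shut. The spring presses each handle outward with about 12 N open, 20 N shut.
- pliers_mouth (a point): Middle between the jaws where they should meet the clip's arms: pliers x = 45, z = 10 mm (91 mm ahead of the grip). Inner jaw faces are straight from x = 25 to 62 mm, parallel and 29 mm apart when shut; the gap at x = 45 mm is 29 mm + 90 mm x the opening angle (rad) of each half. Squeezed, the pliers creep up to 6 mm forward in the hand; the necks fill the mouth up to x = 20 mm.
- pliers_a: The half of the pliers with the left (+y) jaw and the right handle; origin as the pliers, turned about z from them by the opening angle: 0 shut, 0.36 rad sprung fully open. The halves always open evenly.
- pliers_b: The half with the right (-y) jaw and the left handle; origin as the pliers, turned by the opening.
- tumbler: Stainless steel drinking tumbler, open at the top, 88 mm tall, 54 mm across at the foot and 68 mm at the rim (65 mm just below it, 61 mm at half height), 140 g. It stands under the grille's front edge just before the clip. Origin at the centre of its foot, z up.
- coaster: Round wooden coaster fixed on the counter, 110 mm across, 12 mm thick. Origin at the centre of its underside.
- glass_bowl: Green glass bowl, 104 mm across, 50 mm tall, on the counter under the middle of the shelf. Leave alone. Origin at the centre of its foot.
- spice_box: Yellow plastic spice box with a red flap, 62 x 95 x 65 mm, on the counter under the rear of the shelf. Leave alone. Origin at the centre of its underside.
- silicone_lid: Orange silicone lid with a knob, 92 mm across, 20 mm tall, on the counter before the shelf. Leave alone. Origin at the centre of its underside.
- cooker_whistle: Steel pressure-cooker whistle, 32 mm across, 60 mm tall, standing on the grille. Leave alone. Origin at the centre of its foot.
There are look-alikes about, which are no part of the job. Of the things like the pliers, leave any that is yellow; of the rest the smaller one is meant.

How it is judged (in metres and radians):
On the way, in this order (a step that is already met when the one before it is completed fails the run):
1. the tumbler stands upright on the coaster, out of the way (horizontal distance between tumbler and coaster below 0.028 m and z of tumbler in the frame of coaster below 0.018 m and angle between tumbler's own z axis and vertical below 0.1 rad), for 0.1 s.
2. the two jaws of the pliers bear on the two arms of the clip at once (((contact force between pliers_a and left_arm above 1 N and contact force between pliers_b and right_arm above 1 N) or (contact force between pliers_b and left_arm above 1 N and contact force between pliers_a and right_arm above 1 N))).
3. the clip has snapped shut (value of joint each of clip_left, clip_right below 0.1 rad), for 0.1 s.
At the end, for the whole second after the job is handed in: The clip stays shut by itself (both arms below 0.1 rad); the tumbler stands upright on the coaster, its centre within 28 mm of the coaster's; the pliers lie flat and still on the counter within 80 mm of where they lay at the start; everything is let go (all of step 1 and all of step 3 and z of tumbler in the frame of coaster above 0.008 m and distance of pliers from where it was at the start of the episode below 0.08 m and angle between pliers's own z axis and vertical below 0.1 rad and linear speed of each of pliers, tumbler below 0.02 m/s); the robot touches nothing.
It fails at once if the gripper or arm touches the clip (only the pliers may) (contact force between any of the fingers, the arm and clip above 1 N).
It fails at once if the tumbler is tipped over (more than 35 deg) (angle between tumbler's own z axis and vertical above 0.61 rad).
It fails at once if the pliers are let go in the air (pivot more than 60 mm up and not held) (height (world z) of pliers above 0.06 m and contact force between the fingers and pliers below 0.05 N).
It fails at once if the bowl, spice box, orange lid or whistle is moved by more than 30 mm (distance of any of glass_bowl, spice_box, silicone_lid, cooker_whistle from where it was at the start of the episode above 0.03 m).
It also fails if it takes over 72 s, if anything falls off the work surface, if the arm or the gripper's body presses on something with over 40 N, if the wrist force passes 120 N, or if a joint passes its speed limit or range.

ROBOT

A 7-joint arm with a two-finger parallel gripper is mounted at the origin on the work surface. World frame = base frame: x ahead of the robot, y to its left, z up, the work surface at z = 0. Lengths are in m, angles in degrees, forces in N, time in s.
With the tool pointing down it reaches from about 0.4 to 0.75 m from the base axis. Payload 19.5 kg.
Tool frame: the origin (TCP) lies midway between the tips of the shut fingers; the grasp point (between the pads) lies 19 mm behind it; z points along the fingers, y is the direction in which the jaws open and shut (so a half turn about z gives the same grasp; the last joint's range is limited). The gripper opens to 85 mm and grips with 20 to 120 N. Pads are 22 mm wide; open, the fingers measure 114 mm over their backs; the gripper's body (76 mm by 85 mm) begins 54 mm behind the grasp point. The pads swing forward as they close: fully open they stand 13 mm farther back than shut.
Start: joints at [-74.353, 40.479, -1.581, 85.061, 1.261, 54.483, -4.326], TCP at [0.178, 0.547, 0.231] pointing down, gripper open.
Joint ranges: [-155.06, 155.06], [-18.47, 123.98], [-90, 86.84], [0, 140.48], [-83.41, 263.41], [0, 116], [-161.91, 161.91]. Speed limits (degrees/s): [108.29, 108.29, 147.25, 147.25, 172.46, 172.46, 172.46].

INTERFACE

Orientations are given as [roll, pitch, yaw] about the fixed x, y, z axes, in that order (R = Rz(yaw) Ry(pitch) Rx(roll)).
In Python, from workcell import * gives the robot as it stands.
- The arm moves only by the shell command python3 -m creep 'ROWS'. ROWS is a JSON object of lists of equal length, an entry for each row: "grip": the finger opening in m, from 0 to 0.0854; "offset": the shift along the tool's x, y, z in m, a list of three; "spin": the turn about the tool's z in degrees. In form: {"grip": [grip, ...], "offset": [[tx, ty, tz], ...], "spin": [spin, ...]}. A call has 1 to 5 rows; each row is the pose to reach, as a shift and turn from the pose commanded when the call began, along the tool's axes at that moment; what a row does not reach only later rows make up. A row lasts 1/12 s, in which the tool goes at most 41.7 mm and 7.16 degrees, less where a joint would pass 70% of its speed; a pose out of reach is approached as far as the arm can. A call with a gripper value outside its range is refused whole. The fingers move at their own pace and stop on an object; the grip force is fixed at half the most. Time passes only in rows, so rows that repeat a pose let the fingers close. It gives the time, the measured TCP pose, the force and the opening at its end, in the units of the state.
- get_obs(): the state, without advancing time (a new reading comes with each control period).
- snapshot(name): name is "side" or "top"; returns the picture (400x640x3 uint8, red, green, blue); there is no depth.
- get_calibration(name): a dict with "K" (3x3 intrinsics, pixels), "k1" (the pictures are not rectified: a ray, as slopes to the right and down, at radius r is drawn at 1 + k1 r^2 times it, then the intrinsics apply), "origin" and "orientation" of the camera in the world. Camera axes: x right, y up, looking along -z (the intrinsics and any distortion apply to the point x, -y, -z); pixel columns grow to the right and rows downward; lengths in m; the calibration is good to about 2 mm. A picture is of the moment at which its call begins. get_calibration takes no time and is no camera call.
- finish_job(): hands the job in, once; it reports no verdict.
The state is a dict: "time": time; "joint_positions": joint angles; "dq": joint speeds; "joint_efforts": joint torques, N m; "tool_pos": TCP position; "ee_rot": TCP orientation; "contact_force": force on the tool from outside, world axes, zero at the start; "wrist_torque": the same for the moment, N m; "gripper_width": finger opening in m.
Only numpy, scipy, OpenCV 4.12 (cv2) and the standard library are available. Lean on these libraries where they do the work, as an engineer would, in place of code of your own. Each camera call takes 0.05 s, during which the arm holds its last target.

## Working session

There is one attempt and no reset: what is moved stays moved. The work goes in short steps, Python scripts to look and compute and a shell command to move; the robot and the scene stay as the last step left them, time stands still between calls to the robot, and variables do not carry over. Pictures are saved under pics/ and viewed, and the job is handed in when it is done.

```bash
mkdir -p pics; ls
python3 - <<'E'
from workcell import *
import cv2
print(get_obs())
for n in("side","top"):
    c=get_calibration(n);print(n,c)
    cv2.imwrite(f"pics/{n}0.png",snapshot(n)[:,:,::-1])
E
```

```text
pics
{'time': 0.0, 'joint_positions': array([-74.35222316,  40.51402582,  -1.58270432,  85.08424312,
         1.26177248,  54.48122578,  -4.32753142]), 'dq': array([ 0.08633226,  0.04611666, -0.01101554,  0.0832869 , -0.05465047,
        0.01209172,  0.0119853 ]), 'joint_efforts': array([-5.97348662e-05, -8.83227468e+01,  1.23483326e+00, -2.36176211e+01,
        1.68335228e-02,  6.44268395e-03, -2.96988674e-05]), 'tool_pos': array([0.1779607 , 0.54649531, 0.23082704]), 'ee_rot': array([-1.79937934e+02,  2.75309782e-03,  1.61962313e+02]), 'contact_force': array([-0.25941483, -0.35717626, -0.39928945]), 'wrist_torque': array([ 0.02304659, -0.0248523 ,  0.03671536]), 'gripper_width': 0.08530386405600171}
side {'K': array([[519.40664064,   0.        , 334.56575832],
       [  0.        , 519.40664064, 204.58569081],
       [  0.        ,   0.        ,   1.        ]]), 'k1': 0.020752276846412898, 'origin': array([-0.47848141, -0.5068748 ,  1.34926332]), 'orientation': array([ 45.6669157 ,  -0.15655466, -59.56600681])}
top {'K': array([[444.60348263,   0.        , 312.7099013 ],
       [  0.        , 444.60348263, 200.42034123],
       [  0.        ,   0.        ,   1.        ]]), 'k1': -0.04375114297678732, 'origin': array([0.47247489, 0.08231963, 1.60947652]), 'orientation': array([  2.00872692,   0.46574268, -89.11932717])}
```

View pics/side0.png

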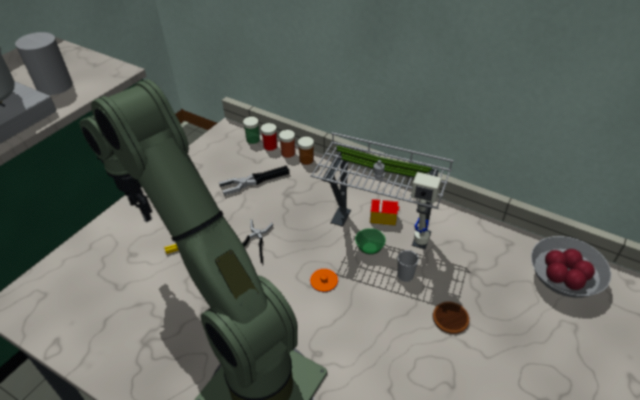

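View pics/top0.png

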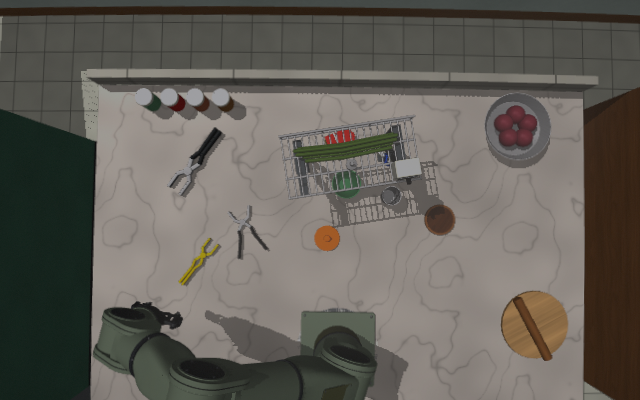

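Look-alikes to tell apart, with their pixels in the top view:
- **Pliers:** large black pair at (198,160), small black pair at (248,230), yellow pair at (200,262). By the description I want the small black pair.
- **Coaster:** brown disc at (440,220), or the large board at (535,325). The size decides.
- **Tumbler:** the steel cup at (391,196).

I'll check these in close crops.

```bash
cat > h.py <<'E'
import numpy as np, cv2
from scipy.spatial.transform import Rotation as R
from workcell import *
class Cam:
    def __init__(s,n):
        c=get_calibration(n); s.K=np.array(c["K"]); s.k1=c["k1"]; s.o=np.array(c["origin"])
        s.R=R.from_euler('xyz',c["orientation"],degrees=True).as_matrix()
        s.D=np.array([s.k1,0,0,0,0.])
    def ray(s,p):
        q=cv2.undistortPoints(np.array(p,float).reshape(-1,1,2),s.K,s.D).reshape(-1,2)
        d=np.c_[q[:,0],-q[:,1],-np.ones(len(q))]@s.R.T
        return d/np.linalg.norm(d,axis=1)[:,None]
    def plane(s,p,z):
        d=s.ray(p); return s.o+d*((z-s.o[2])/d[:,2])[:,None]
    def proj(s,P):
        q=(np.atleast_2d(P)-s.o)@s.R; q=q*[1,-1,-1]
        return cv2.projectPoints(q.reshape(-1,1,3),np.zeros(3),np.zeros(3),s.K,s.D)[0].reshape(-1,2)
def tri(ca,pa,cb,pb):
    a=ca.ray([pa])[0];b=cb.ray([pb])[0]
    t=np.linalg.lstsq(np.c_[a,-b],cb.o-ca.o,rcond=None)[0]
    A=ca.o+a*t[0];B=cb.o+b*t[1]
    return (A+B)/2,np.linalg.norm(A-B)
S=Cam("side");T=Cam("top")
def crop(img,x0,y0,x1,y1,k,f):
    im=img[y0:y1,x0:x1]; im=cv2.resize(im,None,fx=k,fy=k,interpolation=cv2.INTER_CUBIC)
    cv2.imwrite(f,im)
E
python3 - <<'E'
from h import *
s=cv2.imread("pics/side0.png");t=cv2.imread("pics/top0.png")
crop(t,170,190,300,290,6,"pics/t_pl.png")
crop(t,270,110,470,260,4,"pics/t_sh.png")
crop(s,310,120,490,340,3,"pics/s_sh.png") if 0 else crop(s,310,130,490,270,4,"pics/s_sh.png")
crop(s,220,210,480,340,3,"pics/s_lo.png")
E
```

```text
(no output)
```

View pics/t_pl.png

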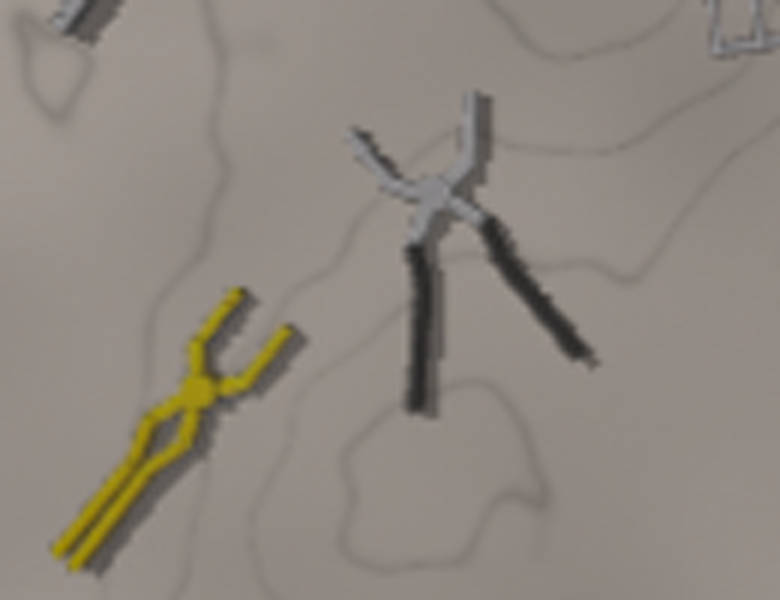

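View pics/t_sh.png

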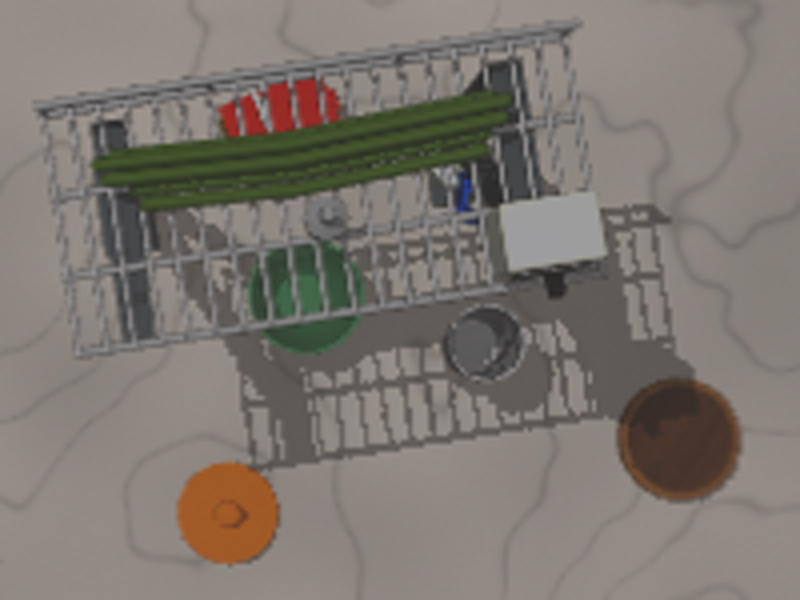

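View pics/s_sh.png

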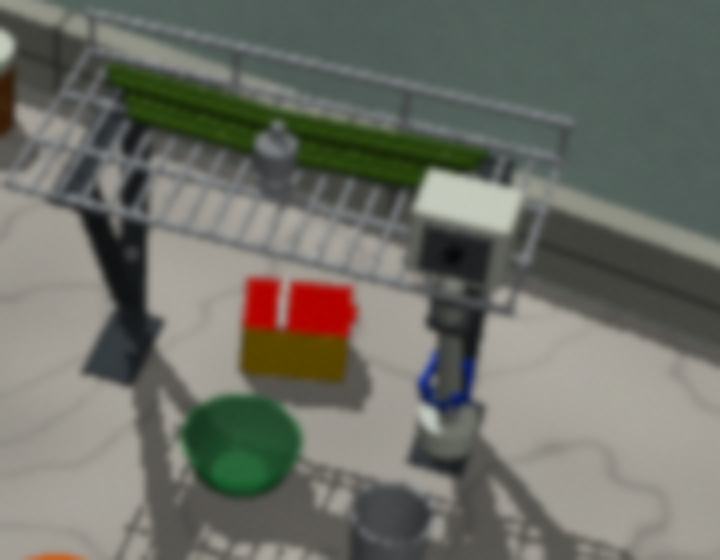

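View pics/s_lo.png

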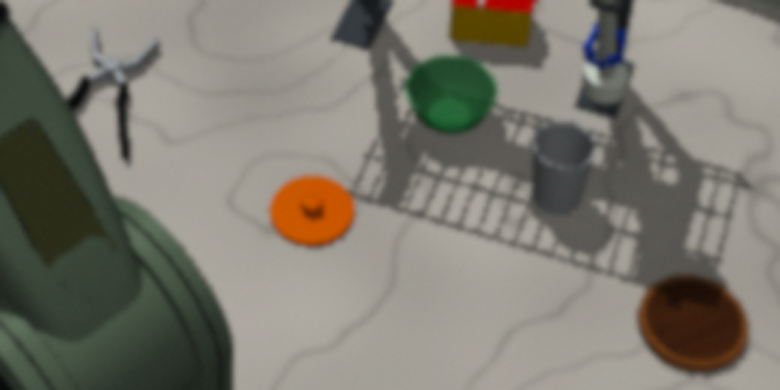

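The crops confirm the choices. The small black pliers have their pivot at top px (242,222), the tumbler is at (391,196), the coaster at (440,220), and the conduit is on the right bracket. Next I'll measure positions.

Run:
```python
from h import *
np.set_printoptions(precision=4,suppress=True)
s=cv2.imread("pics/side0.png");t=cv2.imread("pics/top0.png")
c=lambda x,y,x0=270,y0=110,k=4:((x+.5)/k+x0-.5,(y+.5)/k+y0-.5)
p=lambda *a:c(*a,170,190,6)
print("tumbler top",T.plane([c(484,343)],.088), "coaster",T.plane([c(679,439)],.012),"size",np.linalg.norm(np.diff(T.plane([c(618,439),c(741,439)],.012),axis=0)))
print("tumbler w",np.linalg.norm(np.diff(T.plane([c(443,343),c(525,343)],.088),axis=0)))
sl=lambda x,y:c(x,y,220,210,3)
print("tumbler side rim",S.plane([sl(562,143)],.088),"coaster side",S.plane([sl(694,318)],.012))
# shelf front edge z=.3
f=T.plane([c(78,352),c(603,275)],.3); print("front",f,np.linalg.norm(f[1]-f[0]))
d=f[0]-f[1]; print("yaw of y axis", np.degrees(np.arctan2(-d[0],d[1])))
P=T.plane([p(433,190),p(355,132),p(478,97),p(414,407),p(588,358)],.010);print("pliers piv,jaws,handles\n",P)
hm=(P[3]+P[4])/2; print(hm, np.linalg.norm(P[3]-P[4]))
jm=(P[1]+P[2])/2; dd=jm-hm; print("yaw",np.degrees(np.arctan2(dd[1],dd[0])),np.linalg.norm(dd))
print("piv-hm",P[0]-hm,np.degrees(np.arctan2(*(P[0]-hm)[[1,0]])))
for n,im,C in(("s",s,S),("t",t,T)):
    hsv=cv2.cvtColor(im,cv2.COLOR_BGR2HSV)
    m=cv2.inRange(hsv,(108,120,60),(128,255,255))
    k,l,st,ce=cv2.connectedComponentsWithStats(m)
    for i in range(1,k):
        if st[i,4]>5: print(n,st[i],ce[i])
```

```text
tumbler top [[ 0.547  -0.1711  0.088 ]] coaster [[ 0.467  -0.3602  0.012 ]] size 0.11109266919171194
tumbler w 0.07031498804419203
tumbler side rim [[ 0.5476 -0.1725  0.088 ]] coaster side [[ 0.4686 -0.3625  0.012 ]]
front [[ 0.5254  0.1634  0.3   ]
 [ 0.5882 -0.2234  0.3   ]] 0.39180597030636677
yaw of y axis 9.217857779181962
pliers piv,jaws,handles
 [[0.4494 0.3507 0.01  ]
 [0.4835 0.3985 0.01  ]
 [0.5057 0.3247 0.01  ]
 [0.3193 0.3595 0.01  ]
 [0.3504 0.2556 0.01  ]]
[0.3349 0.3076 0.01  ] 0.10849972004412196
yaw 18.68335339442807 0.16861844200803544
piv-hm [0.1146 0.0431 0.    ] 20.622896873740444
s [415 219  13  13  60] [421.4833 225.95  ]
t [385 155   3   8  15] [385.8667 158.2   ]
```

Run:
```python
from h import *
np.set_printoptions(precision=4,suppress=True)
s=cv2.imread("pics/side0.png");t=cv2.imread("pics/top0.png")
print("clip tri",tri(S,(421.5,226),T,(385.9,158.2)))
for z in (.10,.11,.12,.13): print(z,S.plane([(421.5,226)],z),T.plane([(385.9,158.2)],z))
c=lambda x,y,x0=310,y0=130,k=4:((x+.5)/k+x0-.5,(y+.5)/k+y0-.5)
ct=lambda x,y,x0=270,y0=110,k=4:((x+.5)/k+x0-.5,(y+.5)/k+y0-.5)
# switch box top corners z=.366
print("box top side",S.plane([c(415,212),c(512,238),c(523,185),c(430,170)],.366))
print("box top top",T.plane([ct(504,270),ct(607,258),ct(600,195),ct(500,207)],.366))
print("junction",S.plane([c(445,432)],.02))
crop(s,80,70,240,190,5,"pics/s_arm.png") if 0 else crop(s,70,70,220,230,3.7,"pics/s_arm.png")
crop(t,80,280,220,400,5,"pics/t_arm.png")
# pliers dark mask
g=cv2.cvtColor(t,cv2.COLOR_BGR2GRAY)
ys,xs=np.where(g<70); k=(xs>225)&(xs<275)&(ys>222)&(ys<265)
P=T.plane(np.c_[xs[k],ys[k]],.012)[:,:2]
for yaw in (19,20.5,22):
    a=np.radians(yaw);q=(P-[0.4494,.3507])@np.array([[np.cos(a),-np.sin(a)],[np.sin(a),np.cos(a)]])
    print(yaw)
    for x in range(-135,-25,10):
        w=q[(q[:,0]*1e3>x)&(q[:,0]*1e3<=x+10)]
        if len(w): print(x+5,w[:,1].min()*1e3,w[:,1].max()*1e3)
```

```text
clip tri (array([ 0.6755, -0.1568,  0.1054]), np.float64(0.012833703801544335))
0.1 [[ 0.6846 -0.1605  0.1   ]] [[ 0.673  -0.1519  0.1   ]]
0.11 [[ 0.6753 -0.1633  0.11  ]] [[ 0.6717 -0.1504  0.11  ]]
0.12 [[ 0.666 -0.166  0.12 ]] [[ 0.6704 -0.1488  0.12  ]]
0.13 [[ 0.6567 -0.1688  0.13  ]] [[ 0.669  -0.1473  0.13  ]]
box top side [[ 0.5809 -0.1464  0.366 ]
 [ 0.5905 -0.2159  0.366 ]
 [ 0.6469 -0.2011  0.366 ]
 [ 0.6281 -0.137   0.366 ]]
box top top [[ 0.5848 -0.1384  0.366 ]
 [ 0.5944 -0.2107  0.366 ]
 [ 0.6387 -0.2056  0.366 ]
 [ 0.6291 -0.1352  0.366 ]]
junction [[ 0.7073 -0.1586  0.02  ]]
19
-120 -57.34406994919576 51.858182264265125
-110 -53.81987665785532 50.757689474054786
-100 -51.50450304780341 42.92616295454645
-90 -46.87179782991529 39.624622535462365
-80 -43.340236143913124 37.423653054530014
-70 -38.70191567562936 34.12225483830807
-60 -35.164148273598904 30.820887656438003
-50 -31.6230732328619 26.419042805559613
-40 -30.40277442830115 25.449688102978346
-30 -29.18151888267641 24.349334425045214
20.5
-120 -54.19425767808274 54.92891518280757
-110 -50.99708352316401 53.73954805007788
-100 -48.80085750995371 46.77220375433468
-90 -44.40651242782236 43.20388722888442
-80 -41.20230099816341 39.63560113257419
-70 -36.80255246415743 36.067301421159556
-60 -33.59242793478752 32.49894412291915
-50 -30.37917114920337 27.740968936895225
-40 -29.367375152188245 26.384871242318987
-30 -28.35469469033004 25.1954080034545
22
-120 -51.00730336982076 57.96200256664427
-110 -48.1393395347871 56.684576224217786
-100 -43.987586035798216 49.48564671589998
-90 -41.11425954289456 45.65304166710452
-80 -39.03612785341041 41.820384949444545
-70 -34.87796662155508 37.98762927721889
-60 -31.99768502384886 34.15472743645693
-50 -29.114448699112636 29.043882793813815
-40 -28.311848944079152 26.488296717268845
-30 -27.50843760659152 27.30197150886387
```

View pics/s_arm.png

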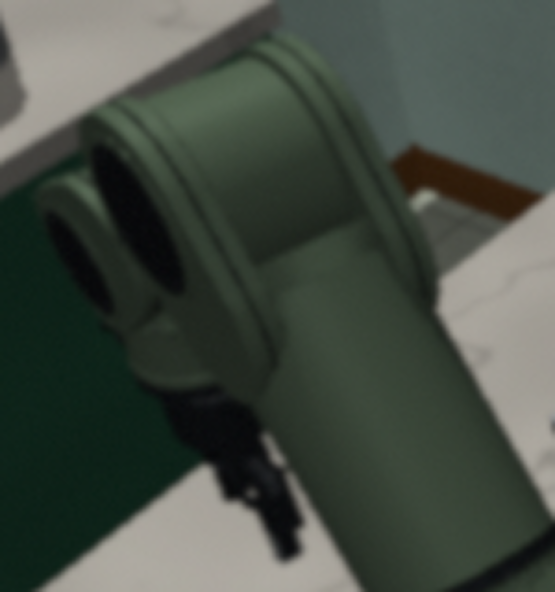

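View pics/t_arm.png

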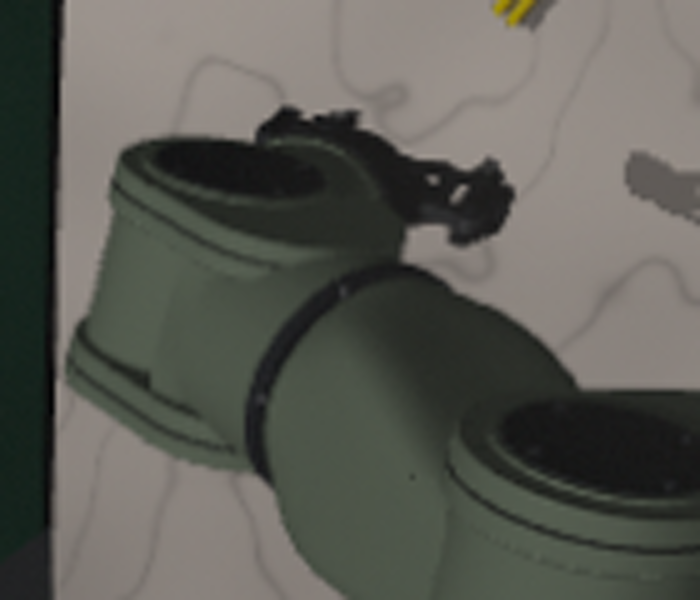

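Positions agree between the two views:

| Thing | Position (m) | Cross-check |
|---|---|---|
| Tumbler | (0.547, -0.172) | both views |
| Coaster | (0.468, -0.361) | 111 mm across, given as 110 |
| Shelf yaw | about 9° | front edge 392 mm long, given as 400 |
| Pliers pivot | (0.449, 0.351) | yaw about 20.5° |

With a vertical tool the wrist is tight against the grille. I'll first see how the arm behaves at the edge of its reach, in free air.

```bash
python3 -m creep '{"grip":[0.085,0.085,0.085,0.085,0.085],"offset":[[0,0.04,0],[0,0.08,0],[0,0.12,0],[0,0.16,0],[0,0.2,0]],"spin":[0,0,0,0,0]}'; python3 -m creep '{"grip":[0.085,0.085,0.085,0.085,0.085],"offset":[[0,0.04,0],[0,0.08,0],[0,0.12,0],[0,0.16,0],[0,0.2,0]],"spin":[0,0,0,0,0]}'; python3 -c "
from workcell import *
o=get_obs();print(o['joint_positions'],o['dq'])"
```

```text
time: 0.52
tool_pos: [0.2253, 0.6923, 0.2311]
ee_rot: [-180.0, -0.0, 161.9]
contact_force: [0.9, -0.6, -0.0]
gripper_width: 0.0855
time: 0.93
tool_pos: [0.2446, 0.7509, 0.219]
ee_rot: [178.7, 0.0, 161.9]
contact_force: [25.0, 83.5, 52.2]
gripper_width: 0.0852
[-7.43011721e+01  7.46540788e+01  7.15359124e-01 -3.42979159e-02
 -6.46131069e-01  1.04039690e+02 -2.33476893e+00] [ -0.18373777  25.89187847  11.71154209  -5.56696662 -11.74558738
  61.85125688   1.34048488]
```

```bash
python3 -m creep '{"grip":[0.085,0.085],"offset":[[0,-0.02,0],[0,-0.04,0]],"spin":[0,0]}';  python3 -c "
from workcell import *
o=get_obs();print(o['joint_positions'],o['dq'])"
```

```text
time: 1.1
tool_pos: [0.2417, 0.7423, 0.2142]
ee_rot: [178.9, 0.0, 161.9]
contact_force: [0.8, 2.6, 1.4]
gripper_width: 0.085
[-74.38174353  68.56834709   0.46520621  17.53346812  -0.3880917
  92.8228431   -2.3626735 ] [ -0.52455436 -44.88690111  -1.43459671 104.6328231    1.57815716
 -66.34097191  -0.31988119]
```

```bash
python3 -m creep '{"grip":[0.085,0.085,0.085],"offset":[[0,-0.03,0],[0,-0.06,0],[0,-0.06,0]],"spin":[0,0,0]}';  python3 -c "
from workcell import *
o=get_obs();print(o['joint_positions'],o['dq'])"
```

```text
time: 1.35
tool_pos: [0.2277, 0.6999, 0.2193]
ee_rot: [178.5, -0.0, 161.9]
contact_force: [0.8, 2.2, 0.6]
gripper_width: 0.0848
[-7.44993844e+01  5.82655785e+01  5.55049903e-02  4.34240056e+01
  9.56832246e-04  7.67743665e+01 -2.61990145e+00] [ -0.46353034 -39.60217223  -1.68443127 103.04016757   1.52245752
 -62.99764358  -1.26750876]
```

The tilt left over from the overreach stays in the commanded pose, so at full stretch the tool can be inclined outward. That is the lean I need under the grille. I'll build it up slowly.

```bash
python3 -m creep '{"grip":[0.085,0.085,0.085,0.085,0.085],"offset":[[0,0.012,0],[0,0.024,0],[0,0.036,0],[0,0.046,0],[0,0.054,0]],"spin":[0,0,0,0,0]}';python3 -m creep '{"grip":[0.085,0.085,0.085,0.085,0.085],"offset":[[0,0.006,0],[0,0.012,0],[0,0.018,0],[0,0.024,0],[0,0.03,0]],"spin":[0,0,0,0,0]}';  python3 -c "
from workcell import *
o=get_obs();print(o['joint_positions'],o['dq'])"
```

```text
time: 1.77
tool_pos: [0.2442, 0.7501, 0.2213]
ee_rot: [178.4, -0.0, 161.8]
contact_force: [-0.5, -0.4, 0.3]
gripper_width: 0.0851
time: 2.18
tool_pos: [0.2471, 0.7589, 0.2181]
ee_rot: [177.2, -0.0, 161.8]
contact_force: [-0.2, 0.3, -0.2]
gripper_width: 0.0849
[-7.42915718e+01  7.47337202e+01  7.52897824e-01  1.79075611e-03
 -6.66234104e-01  1.02427924e+02 -2.44070443e+00] [ 0.09220361  0.92651766 -0.09262601  0.05554778  0.09853624 -3.270783
  0.0814895 ]
```

```bash
python3 -m creep '{"grip":[0.085,0.085,0.085,0.085,0.085],"offset":[[0,0.03,0],[0,0.06,0],[0,0.09,0],[0,0.12,0],[0,0.15,0]],"spin":[0,0,0,0,0]}';  python3 -c "
from workcell import *
o=get_obs();print(o['joint_positions'],o['dq'])"
```

```text
time: 2.6
tool_pos: [0.2519, 0.7728, 0.198]
ee_rot: [175.4, -0.0, 161.8]
contact_force: [0.1, -0.4, 0.8]
gripper_width: 0.0849
[-7.42603279e+01  7.62308186e+01  7.08954915e-01  3.29749271e-02
 -5.49070847e-01  9.91796906e+01 -2.39876804e+00] [-0.02300059  2.97309333 -0.07829521  0.01229793  0.11915961 -2.73642632
  0.11470386]
```

Pushing against the reach limit tilts the tool smoothly, but so far in the wrong direction (72°). I need the lean to point along the shelf's and pliers' forward axis (about 12-15°), so I'll do it above the shelf. First, a helper to convert world moves to tool axes.

```bash
cat >> h.py <<'E'
def tool():
    o=get_obs(); Rm=R.from_euler('xyz',o["ee_rot"],degrees=True).as_matrix()
    return np.array(o["tool_pos"]),Rm,o
def go(tgt,yaz=None):
    """tool offset (mm) from measured pose to world target; spin so that tool y has azimuth yaz"""
    p,Rm,o=tool(); off=Rm.T@(np.array(tgt)-p)
    out="offset mm %s"%np.round(off*1e3,1)
    if yaz is not None:
        cur=np.degrees(np.arctan2(Rm[1,1],Rm[0,1])); out+=" spin %.1f"%((cur-yaz+180)%360-180)
    print(out,"dist",round(np.linalg.norm(off)*1e3)); tinfo()
def tinfo():
    p,Rm,o=tool(); z=Rm[:,2]
    print("pos",np.round(p,4),"tilt %.1f az %.1f"%(np.degrees(np.arccos(-z[2])),np.degrees(np.arctan2(z[1],z[0]))),
     "x az %.1f el %.1f"%(np.degrees(np.arctan2(Rm[1,0],Rm[0,0])),np.degrees(np.arcsin(Rm[2,0]))),"y az %.1f el %.1f"%(np.degrees(np.arctan2(Rm[1,1],Rm[0,1])),np.degrees(np.arcsin(Rm[2,1]))),
     "q",np.round(o["joint_positions"],1),"F",np.round(o["contact_force"],1),"w",round(o["gripper_width"],4),"t",round(o["time"],2))
E
python3 - <<'E'
from h import *
go([.2,.6,.35],-78);go([.35,.35,.5]);go([.5,0,.5])
E
```

```text
offset mm [  -4.5 -167.7 -165.9] spin 149.8 dist 236
pos [0.2519 0.7728 0.198 ] tilt 4.6 az 72.3 x az 161.8 el 0.0 y az 71.8 el 4.6 q [-74.3  76.2   0.7   0.   -0.5  99.2  -2.4] F [ 0.1 -0.4  0.8] w 0.0849 t 2.6
offset mm [-224.9 -345.9 -330.7] dist 529
pos [0.2519 0.7728 0.198 ] tilt 4.6 az 72.3 x az 161.8 el 0.0 y az 71.8 el 4.6 q [-74.3  76.2   0.7   0.   -0.5  99.2  -2.4] F [ 0.1 -0.4  0.8] w 0.0849 t 2.6
offset mm [-476.5 -630.8 -353.6] dist 866
pos [0.2519 0.7728 0.198 ] tilt 4.6 az 72.3 x az 161.8 el 0.0 y az 71.8 el 4.6 q [-74.3  76.2   0.7   0.   -0.5  99.2  -2.4] F [ 0.1 -0.4  0.8] w 0.0849 t 2.6
```

```bash
python3 -m creep '{"grip":[0.085,0.085,0.085,0.085,0.085],"offset":[[0,-0.02,-0.01],[0,-0.05,-0.04],[0,-0.08,-0.07],[0,-0.105,-0.1],[0,-0.13,-0.13]],"spin":[4,11,18,25,32]}'
python3 - <<'E'
from h import *
go([.35,.4,.5],-78)
E
```

```text
time: 3.02
tool_pos: [0.2281, 0.7019, 0.2614]
ee_rot: [175.8, -1.4, 143.6]
contact_force: [-0.5, 1.6, 1.0]
gripper_width: 0.0847
offset mm [-271.2 -152.4 -257.2] spin 131.5 dist 404
pos [0.2281 0.7019 0.2614] tilt 4.4 az 72.3 x az 143.6 el 1.4 y az 53.5 el 4.2 q [-75.2  55.    2.4  43.4  -1.9  77.1 -20. ] F [-0.5  1.6  1. ] w 0.0847 t 3.02
```

```bash
python3 -m creep '{"grip":[0.085,0.085,0.085,0.085,0.085],"offset":[[-0.02,-0.012,-0.02],[-0.04,-0.024,-0.04],[-0.06,-0.036,-0.06],[-0.08,-0.048,-0.08],[-0.1,-0.06,-0.1]],"spin":[7,14,21,28,35]}'
python3 - <<'E'
from h import *
go([.35,.4,.5],-78)
E
python3 -m creep '{"grip":[0.085],"offset":[[0,0,0]],"spin":[0]}'
python3 - <<'E'
from h import *
go([.35,.4,.5],-78)
E
```

```text
time: 3.43
tool_pos: [0.2717, 0.5872, 0.3564]
ee_rot: [177.3, -3.7, 108.5]
contact_force: [0.0, 0.9, 0.1]
gripper_width: 0.0854
offset mm [-192.8   22.2 -155.5] spin 96.3 dist 249
pos [0.2717 0.5872 0.3564] tilt 4.6 az 72.3 x az 108.5 el 3.7 y az 18.3 el 2.7 q [-71.9  40.5  10.4  59.4  -7.6  76.1 -44.4] F [0.  0.9 0.1] w 0.0854 t 3.43
time: 3.52
tool_pos: [0.2744, 0.5858, 0.36]
ee_rot: [177.0, -3.8, 108.2]
contact_force: [0.5, -0.1, 0.4]
gripper_width: 0.085
offset mm [-190.3   21.8 -152.1] spin 96.0 dist 245
pos [0.2744 0.5858 0.36  ] tilt 4.8 az 70.2 x az 108.2 el 3.8 y az 18.0 el 3.0 q [-71.8  40.2  10.6  59.3  -7.5  76.2 -44.4] F [ 0.5 -0.1  0.4] w 0.085 t 3.52
```

```bash
python3 -m creep '{"grip":[0.085,0.085,0.085,0.085,0.085],"offset":[[0,0,-0.02],[0,0,-0.04],[0,0,-0.06],[0,0,-0.08],[0,0,-0.1]],"spin":[7,14,21,28,35]}'; python3 -m creep '{"grip":[0.085,0.085,0.085,0.085,0.085],"offset":[[0,0,-0.01],[0,0,-0.02],[0,0,-0.03],[0,0,-0.04],[0,0,-0.05]],"spin":[7,14,21,28,35]}'; python3 -m creep '{"grip":[0.085,0.085,0.085,0.085],"offset":[[0,0,0],[0,0,0],[0,0,0],[0,0,0]],"spin":[7,14,21,26]}';python3 - <<'E'
from h import *
go([.4,.2,.55],-78)
E
```

```text
time: 3.93
tool_pos: [0.2686, 0.5809, 0.4559]
ee_rot: [179.9, -4.5, 73.5]
contact_force: [-0.4, 0.0, 0.2]
gripper_width: 0.0853
time: 4.35
tool_pos: [0.2675, 0.5773, 0.5052]
ee_rot: [-177.5, -3.8, 38.4]
contact_force: [-0.3, -0.4, -0.4]
gripper_width: 0.0852
time: 4.68
tool_pos: [0.2677, 0.5774, 0.5046]
ee_rot: [-176.1, -2.3, 12.3]
contact_force: [-0.8, -0.6, 1.2]
gripper_width: 0.0853
offset mm [ 50.4 393.  -70.4] spin 0.5 dist 402
pos [0.2677 0.5774 0.5046] tilt 4.5 az 72.1 x az 12.3 el 2.3 y az -77.5 el -3.9 q [ -74.1   42.6   30.6   28.   -22.9  107.7 -137.1] F [-0.8 -0.6  1.2] w 0.0853 t 4.68
```

```bash
python3 -m creep '{"grip":[0.085,0.085,0.085,0.085,0.085],"offset":[[0,0.035,0],[0,0.07,0],[0,0.105,0],[0,0.14,0],[0,0.175,0]],"spin":[0,0,0,0,0]}'; python3 -m creep '{"grip":[0.085,0.085,0.085,0.085,0.085],"offset":[[0.01,0.035,0],[0.02,0.07,0],[0.03,0.105,0],[0.04,0.14,0],[0.05,0.175,0]],"spin":[0,0,0,0,0]}'; python3 -m creep '{"grip":[0.085,0.085,0.085,0.085,0.085],"offset":[[0.01,0.035,0],[0.02,0.07,0],[0.03,0.105,0],[0.04,0.14,0],[0.05,0.175,0]],"spin":[0,0,0,0,0]}';python3 - <<'E'
from h import *
go([.6,0,.55],-78)
E
```

```text
time: 5.1
tool_pos: [0.3063, 0.4049, 0.4926]
ee_rot: [-176.1, -2.3, 12.8]
contact_force: [1.4, 0.5, 0.4]
gripper_width: 0.0848
time: 5.52
tool_pos: [0.3945, 0.2462, 0.4831]
ee_rot: [-176.1, -2.3, 12.8]
contact_force: [0.9, 0.0, -0.5]
gripper_width: 0.085
time: 5.93
tool_pos: [0.4823, 0.0869, 0.4732]
ee_rot: [-176.1, -2.3, 12.7]
contact_force: [0.6, 0.8, 0.2]
gripper_width: 0.0851
offset mm [ 98.7 105.5 -80.2] spin 0.9 dist 165
pos [0.4823 0.0869 0.4732] tilt 4.6 az 71.8 x az 12.7 el 2.3 y az -77.1 el -3.9 q [-30.8  23.8  35.3  72.8 -17.9  86.2 -74.1] F [0.6 0.8 0.2] w 0.0851 t 5.93
```

```bash
python3 -m creep '{"grip":[0.085,0.085,0.085,0.085,0.085],"offset":[[0.03,0.018,-0.015],[0.06,0.036,-0.03],[0.09,0.054,-0.04],[0.12,0.072,-0.05],[0.15,0.09,-0.06]],"spin":[0,0,0,0,0]}'; python3 -m creep '{"grip":[0.085,0.085,0.085,0.085,0.085],"offset":[[0.02,0.01,0],[0.04,0.02,0],[0.055,0.025,0],[0.07,0.03,0],[0.08,0.035,0]],"spin":[0,0,0,0,0]}'
python3 - <<'E'
from h import *
tinfo()
E
```

```text
time: 6.35
tool_pos: [0.6032, 0.049, 0.5179]
ee_rot: [-176.6, -2.0, 13.2]
contact_force: [-0.1, 2.8, -0.8]
gripper_width: 0.0846
time: 6.77
tool_pos: [0.6601, 0.0343, 0.4913]
ee_rot: [-176.8, -3.7, 13.2]
contact_force: [-0.6, 0.5, -0.5]
gripper_width: 0.0849
pos [0.6601 0.0343 0.4913] tilt 4.9 az 54.2 x az 13.2 el 3.7 y az -76.6 el -3.2 q [ -5.1  49.   12.6  12.2 -15.2 115.9 -80.8] F [-0.6  0.5 -0.5] w 0.0849 t 6.77
```

```bash
python3 -m creep '{"grip":[0.085,0.085,0.085,0.085,0.085],"offset":[[0.01,0.005,-0.02],[0.02,0.01,-0.04],[0.03,0.015,-0.06],[0.04,0.02,-0.08],[0.05,0.025,-0.1]],"spin":[0,0,0,0,0]}'
python3 - <<'E'
from h import *
tinfo()
E
```

```text
time: 7.18
tool_pos: [0.6449, 0.0185, 0.5235]
ee_rot: [-177.2, -5.8, 13.0]
contact_force: [0.5, 1.3, -0.6]
gripper_width: 0.0849
pos [0.6449 0.0185 0.5235] tilt 6.4 az 39.4 x az 13.0 el 5.8 y az -76.7 el -2.8 q [ -3.9  45.5  11.3  13.7 -13.8 115.9 -79.7] F [ 0.5  1.3 -0.6] w 0.0849 t 7.18
```

```bash
python3 -m creep '{"grip":[0.085,0.085,0.085,0.085,0.085],"offset":[[0.02,0.01,-0.04],[0.04,0.02,-0.08],[0.06,0.03,-0.12],[0.08,0.04,-0.16],[0.1,0.05,-0.2]],"spin":[0,0,0,0,0]}'; python3 -m creep '{"grip":[0.085,0.085,0.085,0.085,0.085],"offset":[[0.02,0.01,-0.04],[0.04,0.02,-0.08],[0.06,0.03,-0.12],[0.08,0.04,-0.16],[0.1,0.05,-0.2]],"spin":[0,0,0,0,0]}'
python3 - <<'E'
from h import *
tinfo()
E
```

```text
time: 7.6
tool_pos: [0.6222, -0.0022, 0.5578]
ee_rot: [-177.5, -7.6, 12.9]
contact_force: [0.7, -0.3, 0.1]
gripper_width: 0.0852
time: 8.02
tool_pos: [0.6004, -0.02, 0.5881]
ee_rot: [-178.0, -9.5, 12.9]
contact_force: [0.4, -1.0, 0.6]
gripper_width: 0.0848
pos [ 0.6004 -0.02    0.5881] tilt 9.7 az 25.0 x az 12.9 el 9.5 y az -76.8 el -2.0 q [ -0.2  37.5   7.8  18.  -10.8 115.9 -76.8] F [ 0.4 -1.   0.6] w 0.0848 t 8.02
```

```bash
for i in 1; do python3 -m creep '{"grip":[0.085,0.085,0.085,0.085,0.085],"offset":[[0.02,0.01,-0.04],[0.04,0.02,-0.08],[0.06,0.03,-0.12],[0.08,0.04,-0.16],[0.1,0.05,-0.2]],"spin":[0,0,0,0,0]}'; done; python3 -m creep '{"grip":[0.085,0.085,0.085,0.085,0.085],"offset":[[0.03,0.01,-0.04],[0.06,0.02,-0.08],[0.09,0.03,-0.12],[0.12,0.04,-0.16],[0.15,0.05,-0.2]],"spin":[0,0,0,0,0]}';python3 -m creep '{"grip":[0.085,0.085,0.085,0.085,0.085],"offset":[[0.03,0.01,-0.04],[0.06,0.02,-0.08],[0.09,0.03,-0.12],[0.12,0.04,-0.16],[0.15,0.05,-0.2]],"spin":[0,0,0,0,0]}'
python3 - <<'E'
from h import *
tinfo()
E
```

```text
time: 8.43
tool_pos: [0.5796, -0.0358, 0.6151]
ee_rot: [-178.5, -11.4, 12.8]
contact_force: [-0.1, -0.6, -0.8]
gripper_width: 0.0847
time: 8.85
tool_pos: [0.5758, -0.0419, 0.6299]
ee_rot: [-179.0, -13.3, 12.8]
contact_force: [0.6, -0.8, -0.5]
gripper_width: 0.085
time: 9.27
tool_pos: [0.5696, -0.0476, 0.6464]
ee_rot: [-179.5, -15.3, 12.7]
contact_force: [0.2, -1.3, -0.3]
gripper_width: 0.0852
pos [ 0.5696 -0.0476  0.6464] tilt 15.3 az 14.6 x az 12.7 el 15.3 y az -77.1 el -0.5 q [  2.9  31.9   7.3  17.8 -10.9 115.9 -74.6] F [ 0.2 -1.3 -0.3] w 0.0852 t 9.27
```

```bash
python3 -m creep '{"grip":[0.085,0.085,0.085,0.085,0.085],"offset":[[0.03,0,-0.04],[0.06,0,-0.08],[0.09,0,-0.12],[0.12,0,-0.16],[0.15,0,-0.2]],"spin":[0,0,0,0,0]}';python3 -m creep '{"grip":[0.085,0.085,0.085,0.085,0.085],"offset":[[0.03,0,-0.04],[0.06,0,-0.08],[0.09,0,-0.12],[0.12,0,-0.16],[0.15,0,-0.2]],"spin":[0,0,0,0,0]}'
python3 - <<'E'
from h import *
tinfo()
go([.45,-.15,.45])
# refine tumbler
E
```

```text
time: 9.68
tool_pos: [0.5584, -0.0278, 0.6673]
ee_rot: [-180.0, -17.2, 12.7]
contact_force: [0.1, -0.8, 0.4]
gripper_width: 0.0847
time: 10.1
tool_pos: [0.5463, -0.0114, 0.6872]
ee_rot: [179.6, -19.1, 12.7]
contact_force: [0.8, 0.6, 0.7]
gripper_width: 0.085
pos [ 0.5463 -0.0114  0.6872] tilt 19.1 az 11.6 x az 12.7 el 19.1 y az -77.4 el 0.4 q [ -1.8  27.8   9.2  17.7 -10.9 115.9 -78.1] F [0.8 0.6 0.7] w 0.085 t 10.1
offset mm [-195.4  112.7  184. ] dist 291
pos [ 0.5463 -0.0114  0.6872] tilt 19.1 az 11.6 x az 12.7 el 19.1 y az -77.4 el 0.4 q [ -1.8  27.8   9.2  17.7 -10.9 115.9 -78.1] F [0.8 0.6 0.7] w 0.085 t 10.1
```

Tilt is now 19° leaning forward, and the jaws are level. Now to the tumbler.

```bash
python3 - <<'E'
from h import *
go([.45,-.185,.42],-78.4)
E
python3 -m creep '{"grip":[0.085,0.085,0.085,0.085,0.085],"offset":[[-0.03,0.025,0.03],[-0.06,0.05,0.06],[-0.09,0.075,0.09],[-0.12,0.1,0.12],[-0.15,0.125,0.15]],"spin":[0,0,0,0,0]}'
python3 - <<'E'
from h import *
go([.45,-.185,.42],-78.4)
go([.508,-.18,.178],-78.4)
E
```

```text
offset mm [-212.5  146.7  210. ] spin 1.0 dist 333
pos [ 0.5463 -0.0114  0.6872] tilt 19.1 az 11.6 x az 12.7 el 19.1 y az -77.4 el 0.4 q [ -1.8  27.8   9.2  17.7 -10.9 115.9 -78.1] F [0.8 0.6 0.7] w 0.085 t 10.1
time: 10.52
tool_pos: [0.5149, -0.0888, 0.5861]
ee_rot: [179.6, -19.2, 12.8]
contact_force: [3.4, -0.4, 0.3]
gripper_width: 0.0853
offset mm [-134.6   78.5  129.6] spin 1.1 dist 203
pos [ 0.5149 -0.0888  0.5861] tilt 19.2 az 11.6 x az 12.8 el 19.2 y az -77.3 el 0.4 q [  4.9  16.4   9.4  61.  -10.7  85.3 -64.5] F [ 3.4 -0.4  0.3] w 0.0853 t 10.52
offset mm [-159.6   84.8  377.1] spin 1.1 dist 418
pos [ 0.5149 -0.0888  0.5861] tilt 19.2 az 11.6 x az 12.8 el 19.2 y az -77.3 el 0.4 q [  4.9  16.4   9.4  61.  -10.7  85.3 -64.5] F [ 3.4 -0.4  0.3] w 0.0853 t 10.52
```

```bash
python3 -m creep '{"grip":[0.085,0.085,0.085,0.085,0.085],"offset":[[-0.03,0.018,0.03],[-0.06,0.036,0.06],[-0.09,0.052,0.085],[-0.115,0.066,0.11],[-0.13,0.075,0.125]],"spin":[0,0,0,0,1]}'
python3 - <<'E'
from h import *
go([.45,-.185,.42],-78.4)
go([.508,-.18,.178],-78.4)
E
```

```text
time: 10.93
tool_pos: [0.4503, -0.1818, 0.4246]
ee_rot: [180.0, -19.1, 11.6]
contact_force: [1.3, 0.2, 0.5]
gripper_width: 0.085
offset mm [-2.4  3.1  4. ] spin 0.0 dist 6
pos [ 0.4503 -0.1818  0.4246] tilt 19.1 az 11.6 x az 11.6 el 19.1 y az -78.4 el 0.0 q [ 18.4  14.8   9.8  95.7 -17.5  55.8 -42.7] F [1.3 0.2 0.5] w 0.085 t 10.93
offset mm [-26.8   9.8 251.6] spin 0.0 dist 253
pos [ 0.4503 -0.1818  0.4246] tilt 19.1 az 11.6 x az 11.6 el 19.1 y az -78.4 el 0.0 q [ 18.4  14.8   9.8  95.7 -17.5  55.8 -42.7] F [1.3 0.2 0.5] w 0.085 t 10.93
```

```bash
python3 -m creep '{"grip":[0.085,0.085,0.085,0.085,0.085],"offset":[[-0.005,0.002,0.035],[-0.01,0.004,0.07],[-0.015,0.006,0.105],[-0.02,0.008,0.14],[-0.025,0.01,0.175]],"spin":[0,0,0,0,0]}'; python3 -m creep '{"grip":[0.085,0.085,0.085],"offset":[[0,0,0.035],[0,0,0.06],[0,0,0.076]],"spin":[0,0,0]}'
python3 - <<'E'
from h import *
go([.556,-.170,.0365],-78.4)
t=snapshot("top")[:,:,::-1];s=snapshot("side")[:,:,::-1]
cv2.imwrite("pics/t1.png",t);cv2.imwrite("pics/s1.png",s)
crop(t,330,130,450,230,6,"pics/t1c.png");crop(s,350,150,480,330,3,"pics/s1c.png")
E
```

```text
time: 11.35
tool_pos: [0.4874, -0.1836, 0.2517]
ee_rot: [179.9, -19.1, 11.7]
contact_force: [2.0, 0.2, -0.8]
gripper_width: 0.0852
time: 11.6
tool_pos: [0.5118, -0.1781, 0.1788]
ee_rot: [-179.9, -19.0, 11.7]
contact_force: [1.0, -0.1, 0.7]
gripper_width: 0.085
offset mm [ -3.9   1.2 149.1] spin 0.1 dist 149
pos [ 0.5118 -0.1781  0.1788] tilt 19.0 az 11.9 x az 11.7 el 19.0 y az -78.3 el -0.1 q [ 24.1  37.6  -4.1 113.5 -31.4  15.  -27.7] F [ 1.  -0.1  0.7] w 0.085 t 11.6
```

View pics/t1c.png

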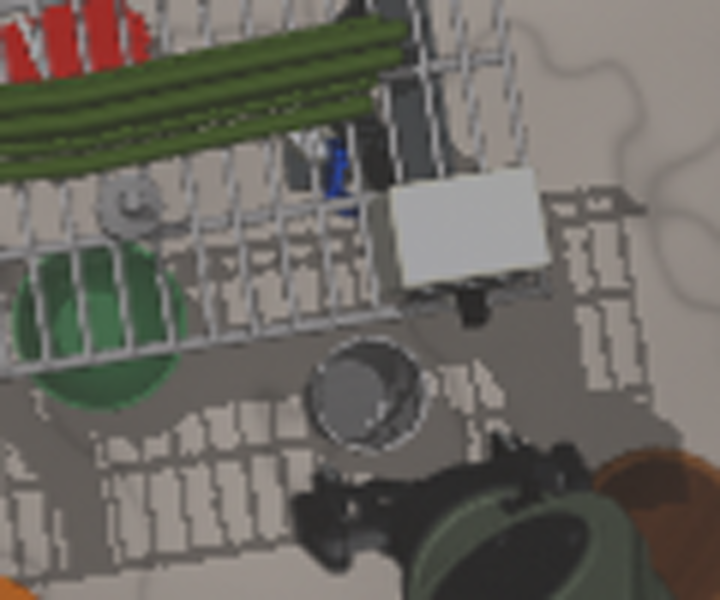

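View pics/s1c.png

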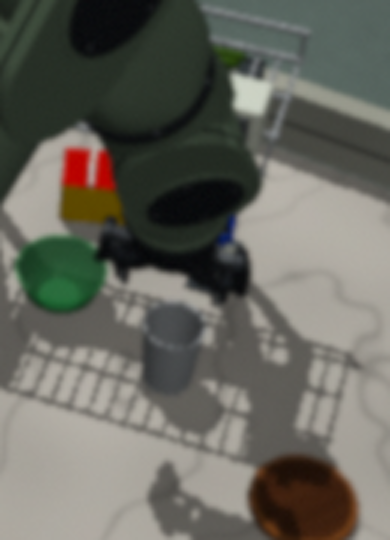

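Run:
```python
import numpy as np
from scipy.optimize import least_squares
r=np.radians
D=[((40.5,85.07,54.48),.5747,.2308),((58.266,43.424,76.774),.7360,.2193),((74.734,0.002,102.43),.7981,.2181),((76.23,.03,99.18),.8128,.198)]
def f(v,q):
    a,b,d,h,e=v; A=r(q[0]);B=A+r(q[1]);C=B+r(q[2])
    return a*np.sin(A)+b*np.sin(B)+d*np.sin(C)+e*np.cos(C), h+a*np.cos(A)+b*np.cos(B)+d*np.cos(C)-e*np.sin(C)
def res(v): return np.ravel([np.array(f(v,q))-[x,z] for q,x,z in D])
s=least_squares(res,[.4,.4,.3,.35,0.]);v=s.x;print(v,s.cost,res(v))
# IK at tilt
for (R_,z) in [(.542,.179),(.581,.0365),(.60,.02)]:
  for tilt in(19,12,5):
    g=least_squares(lambda q:np.array([*(np.array(f(v,q))-[R_,z]),r(sum(q)-180+tilt)]),[40,90,40]);print(R_,z,tilt,g.x,g.cost)
```

```text
[ 0.5201946   0.29039729  0.30853484  0.31277841 -0.0009113 ] 2.0522796406726688e-08 [-7.83790226e-06  7.86972422e-05 -1.97488069e-05 -1.50283693e-04
  5.67925703e-05 -1.44573508e-05 -3.12706067e-05  8.60432368e-05]
0.542 0.179 19 [ 36.66226249 116.72580411   7.6119334 ] 4.844463625663367e-13
0.542 0.179 12 [ 37.76490704 109.18337957  21.05171339] 1.0893955274998252e-15
0.542 0.179 5 [ 39.73330177 101.53719844  33.72949979] 4.083411165966831e-18
0.581 0.0365 19 [ 54.73959939 114.35670478  -8.09630416] 3.425726310262504e-18
0.581 0.0365 12 [ 54.66049637 106.94907493   6.3904287 ] 1.2628728820123537e-21
0.581 0.0365 5 [55.62907618 99.13007491 20.24084891] 4.98624668339447e-13
0.6 0.02 19 [ 57.12159038 110.58777707  -6.70936745] 1.0950767139301265e-18
0.6 0.02 12 [ 57.14684036 103.13796789   7.71519175] 2.4669515518360175e-22
0.6 0.02 5 [58.19882347 95.18596564 21.61521089] 2.5447190565874915e-13
```

```bash
python3 -m creep '{"grip":[0.085,0.085,0.085,0.085],"offset":[[-0.001,0,0.025],[-0.002,0,0.05],[-0.003,0,0.075],[-0.003,0,0.09]],"spin":[0,0,0,0]}'
python3 - <<'E'
from h import *
go([.556,-.170,.0365],-78.4)
E
```

```text
time: 12.03
tool_pos: [0.5383, -0.1734, 0.0947]
ee_rot: [180.0, -19.1, 11.7]
contact_force: [0.7, -0.2, 0.1]
gripper_width: 0.085
offset mm [-2.1  0.2 60.9] spin 0.1 dist 61
pos [ 0.5383 -0.1734  0.0947] tilt 19.1 az 11.6 x az 11.7 el 19.1 y az -78.3 el 0.0 q [ 26.1  48.1 -10.9 113.3 -33.2   3.2 -25.5] F [ 0.7 -0.2  0.1] w 0.085 t 12.03
```

```bash
python3 -m creep '{"grip":[0.085,0.085,0.085],"offset":[[-0.001,0,0.015],[-0.002,0,0.03],[-0.002,0,0.04]],"spin":[0,0,0]}'
python3 - <<'E'
from h import *
go([.556,-.170,.0365],-78.4)
E
```

```text
time: 12.28
tool_pos: [0.5507, -0.172, 0.0583]
ee_rot: [-179.8, -18.9, 11.7]
contact_force: [0.4, 0.7, 0.5]
gripper_width: 0.0852
offset mm [-1.7 -0.8 22.4] spin 0.1 dist 22
pos [ 0.5507 -0.172   0.0583] tilt 18.9 az 12.2 x az 11.7 el 18.9 y az -78.3 el -0.2 q [ 2.620e+01  5.270e+01 -1.250e+01  1.117e+02 -3.410e+01  1.000e-01
 -2.420e+01] F [0.4 0.7 0.5] w 0.0852 t 12.28
```

```bash
python3 -m creep '{"grip":[0.085,0.085,0.085],"offset":[[-0.001,0,0.008],[-0.002,-0.001,0.014],[-0.002,-0.001,0.018]],"spin":[0,0,0]}'
python3 - <<'E'
from h import *
go([.556,-.170,.0365],-78.4)
t=snapshot("top")[:,:,::-1];s=snapshot("side")[:,:,::-1]
crop(t,330,130,450,230,6,"pics/t2c.png");crop(s,350,150,480,330,3,"pics/s2c.png")
E
```

```text
time: 12.53
tool_pos: [0.5582, -0.1724, 0.0437]
ee_rot: [-179.7, -18.7, 11.7]
contact_force: [0.7, -0.2, -0.2]
gripper_width: 0.0849
offset mm [-3.9 -2.8  6.3] spin 0.2 dist 8
pos [ 0.5582 -0.1724  0.0437] tilt 18.7 az 12.6 x az 11.7 el 18.7 y az -78.2 el -0.3 q [ 2.580e+01  5.460e+01 -1.220e+01  1.101e+02 -3.740e+01  1.000e-01
 -2.080e+01] F [ 0.7 -0.2 -0.2] w 0.0849 t 12.53
```

View pics/t2c.png

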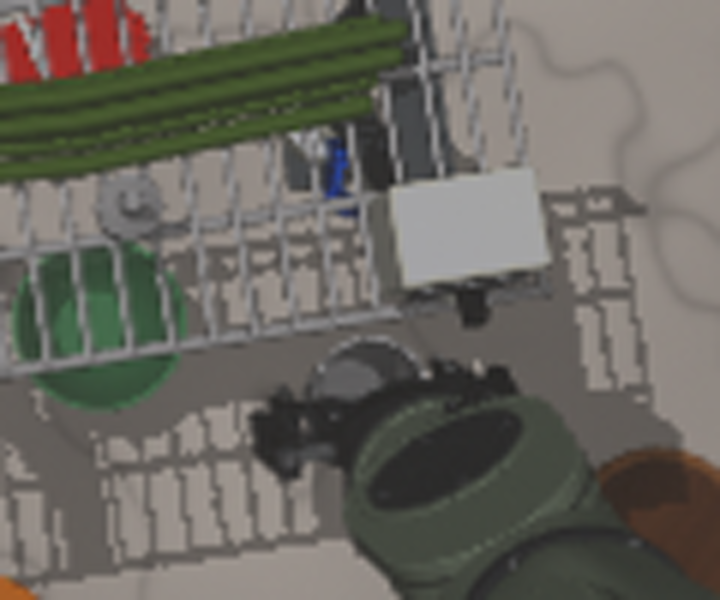

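View pics/s2c.png

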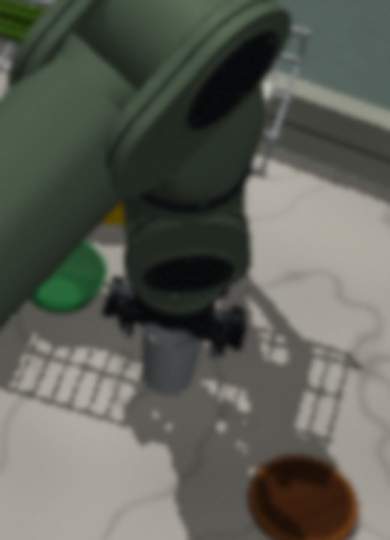

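Both fingers straddle the tumbler; in the side crop it stands between them at about (170,360). Closing.

```bash
python3 -m creep '{"grip":[0.06,0.055,0.05,0.05,0.05],"offset":[[0,0,0],[0,0,0],[0,0,0],[0,0,0],[0,0,0]],"spin":[0,0,0,0,0]}'; python3 -m creep '{"grip":[0.05,0.05,0.05,0.05],"offset":[[0,0,0],[0,0,-0.01],[0,0,-0.02],[0,0,-0.03]],"spin":[0,0,0,0]}'
python3 - <<'E'
from h import *
tinfo()
t=snapshot("top")[:,:,::-1];s=snapshot("side")[:,:,::-1]
crop(s,350,150,480,330,3,"pics/s3c.png")
E
```

```text
time: 13.05
tool_pos: [0.558, -0.1725, 0.0443]
ee_rot: [-179.7, -18.7, 11.7]
contact_force: [-2.8, -0.5, 9.8]
gripper_width: 0.0625
time: 13.38
tool_pos: [0.548, -0.1745, 0.073]
ee_rot: [-179.7, -18.7, 11.7]
contact_force: [-0.0, 0.6, -1.9]
gripper_width: 0.0619
pos [ 0.548  -0.1745  0.073 ] tilt 18.7 az 12.7 x az 11.7 el 18.7 y az -78.2 el -0.3 q [ 25.5  50.9 -10.5 111.4 -37.4   3.  -21.1] F [-0.   0.6 -1.9] w 0.0619 t 13.38
```

View pics/s3c.png

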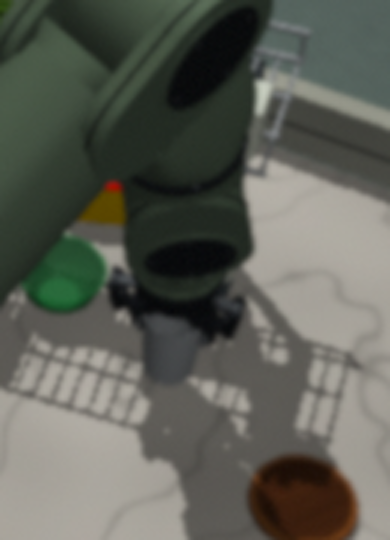

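Run:
```python
from h import *
go([.478,-.362,.09])
```

```text
offset mm [-96.2 168.8 -50.4] dist 201
pos [ 0.5485 -0.1748  0.0738] tilt 18.7 az 12.5 x az 11.7 el 18.7 y az -78.2 el -0.2 q [ 25.5  50.8 -10.5 111.3 -37.4   3.  -21.1] F [-0.5 -0.5 -2. ] w 0.0623 t 13.48
```

```bash
python3 -m creep '{"grip":[0.05,0.05,0.05,0.05,0.05],"offset":[[-0.012,0.006,-0.015],[-0.028,0.024,-0.022],[-0.044,0.048,-0.03],[-0.06,0.076,-0.037],[-0.075,0.104,-0.044]],"spin":[0,0,0,0,0]}';python3 -m creep '{"grip":[0.05,0.05,0.05,0.05],"offset":[[-0.012,0.028,-0.006],[-0.02,0.05,-0.006],[-0.021,0.062,-0.006],[-0.021,0.065,-0.006]],"spin":[0,0,0,0]}'
python3 - <<'E'
from h import *
go([.478,-.362,.065])
s=snapshot("side")[:,:,::-1];t=snapshot("top")[:,:,::-1]
crop(s,370,200,500,350,4,"pics/s4c.png");crop(t,380,150,500,250,6,"pics/t4c.png")
E
```

```text
time: 13.9
tool_pos: [0.4854, -0.2949, 0.0892]
ee_rot: [-179.7, -18.6, 11.7]
contact_force: [0.5, 0.3, -2.2]
gripper_width: 0.0623
time: 14.23
tool_pos: [0.4776, -0.3642, 0.0874]
ee_rot: [-179.7, -18.6, 11.6]
contact_force: [0.2, 0.4, -2.7]
gripper_width: 0.0622
offset mm [-6.4 -2.  21.5] dist 23
pos [ 0.4776 -0.3642  0.0874] tilt 18.6 az 12.4 x az 11.6 el 18.6 y az -78.4 el -0.2 q [ 46.3  51.5  -8.2 100.9 -27.5  18.8 -11.3] F [ 0.2  0.4 -2.7] w 0.0622 t 14.23
```

View pics/s4c.png

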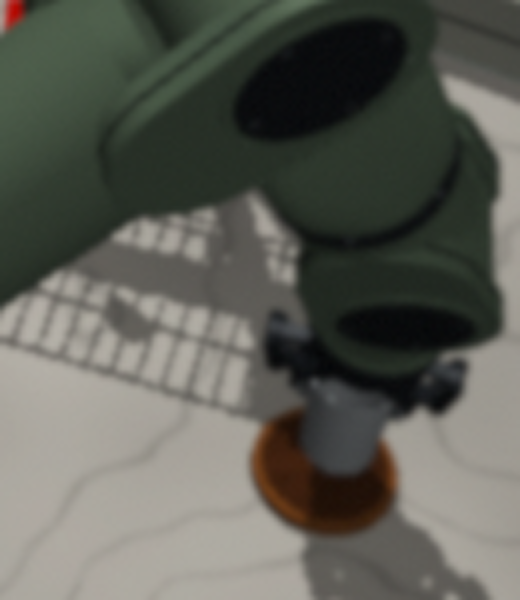

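View pics/t4c.png

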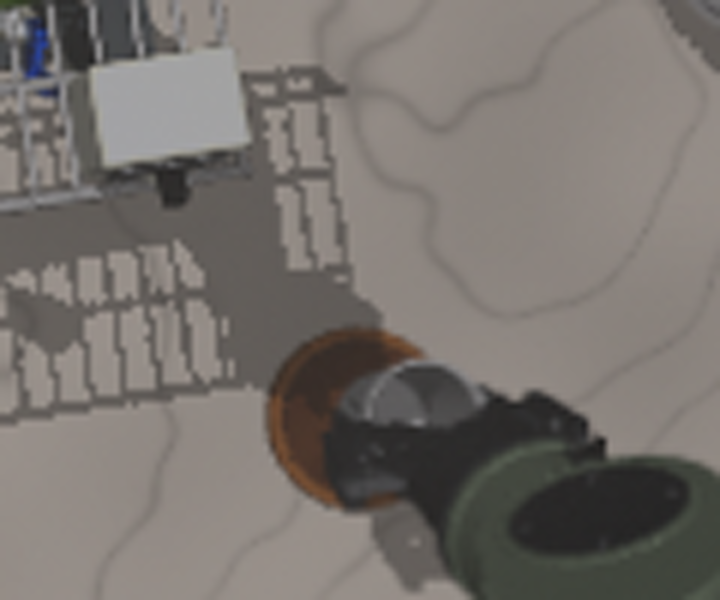

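```bash
python3 -m creep '{"grip":[0.05,0.05,0.05,0.05],"offset":[[-0.003,-0.001,0.009],[-0.006,-0.002,0.018],[-0.009,-0.002,0.026],[-0.009,-0.002,0.026]],"spin":[0,0,0,0]}'
python3 - <<'E'
from h import *
tinfo()
E
```

```text
time: 14.67
tool_pos: [0.477, -0.3585, 0.0579]
ee_rot: [-179.5, -18.6, 11.7]
contact_force: [-0.8, 0.4, -1.2]
gripper_width: 0.0624
pos [ 0.477  -0.3585  0.0579] tilt 18.6 az 13.2 x az 11.7 el 18.6 y az -78.2 el -0.5 q [ 47.   54.4 -10.2 102.1 -27.8  14.8 -10.1] F [-0.8  0.4 -1.2] w 0.0624 t 14.67
```

```bash
python3 -m creep '{"grip":[0.05,0.05],"offset":[[0,0.002,0.0015],[-0.0005,0.002,0.002]],"spin":[0,0]}'
python3 - <<'E'
from h import *
tinfo()
s=snapshot("side")[:,:,::-1]
crop(s,370,200,500,350,4,"pics/s5c.png")
E
```

```text
time: 14.83
tool_pos: [0.4784, -0.3618, 0.0579]
ee_rot: [-179.7, -18.7, 11.7]
contact_force: [0.8, 0.3, -1.6]
gripper_width: 0.062
pos [ 0.4784 -0.3618  0.0579] tilt 18.7 az 12.7 x az 11.7 el 18.7 y az -78.2 el -0.3 q [ 47.   54.5 -10.1 101.6 -27.8  15.  -10.1] F [ 0.8  0.3 -1.6] w 0.062 t 14.83
```

View pics/s5c.png

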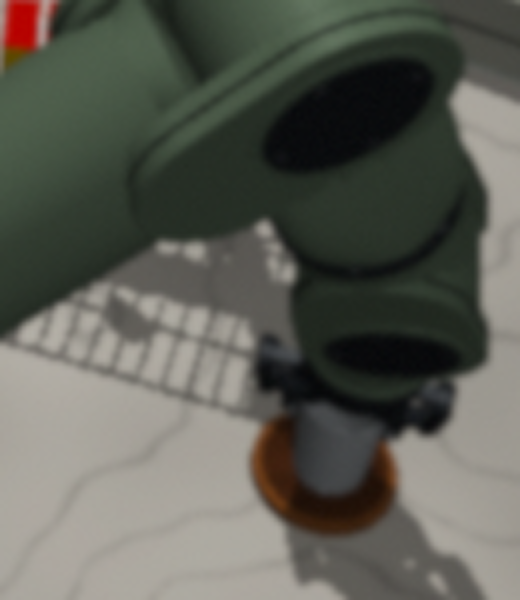

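```bash
python3 -m creep '{"grip":[0.05,0.05,0.05],"offset":[[-0.0005,0,0.0015],[-0.0008,0,0.0025],[-0.0008,0,0.0025]],"spin":[0,0,0]}'; python3 -m creep '{"grip":[0.06,0.065,0.075,0.085,0.085],"offset":[[0,0,0],[0,0,0],[0,0,0],[0,0,0],[0,0,0]],"spin":[0,0,0,0,0]}'
python3 - <<'E'
from h import *
tinfo()
E
```

```text
time: 15.13
tool_pos: [0.4786, -0.3617, 0.0563]
ee_rot: [-179.7, -18.7, 11.7]
contact_force: [-4.0, -0.3, 11.8]
gripper_width: 0.062
time: 15.55
tool_pos: [0.4783, -0.3615, 0.0554]
ee_rot: [-179.7, -18.6, 11.7]
contact_force: [-0.3, 0.0, -0.4]
gripper_width: 0.085
pos [ 0.4783 -0.3615  0.0554] tilt 18.6 az 12.7 x az 11.7 el 18.6 y az -78.2 el -0.3 q [ 47.1  54.7 -10.2 101.7 -27.8  14.7 -10. ] F [-0.3  0.  -0.4] w 0.085 t 15.55
```

```bash
python3 -m creep '{"grip":[0.085,0.085,0.085,0.085,0.085],"offset":[[0,0,-0.025],[0,0,-0.06],[0,0,-0.1],[0,0,-0.14],[0,0,-0.18]],"spin":[0,0,0,0,0]}'
python3 - <<'E'
from h import *
tinfo()
t=snapshot("top")[:,:,::-1];s=snapshot("side")[:,:,::-1]
cv2.imwrite("pics/t6.png",t);cv2.imwrite("pics/s6.png",s)
crop(t,380,160,500,250,5,"pics/t6c.png");crop(t,215,195,280,265,10,"pics/t6p.png")
crop(s,225,200,290,275,9,"pics/s6p.png")
E
```

```text
time: 15.97
tool_pos: [0.4212, -0.374, 0.2277]
ee_rot: [-179.7, -18.6, 11.7]
contact_force: [1.0, -0.7, -0.3]
gripper_width: 0.0851
pos [ 0.4212 -0.374   0.2277] tilt 18.6 az 12.8 x az 11.7 el 18.6 y az -78.2 el -0.3 q [ 48.9  36.7  -3.3  99.7 -24.   36.4 -13.4] F [ 1.  -0.7 -0.3] w 0.0851 t 15.97
```

View pics/t6c.png

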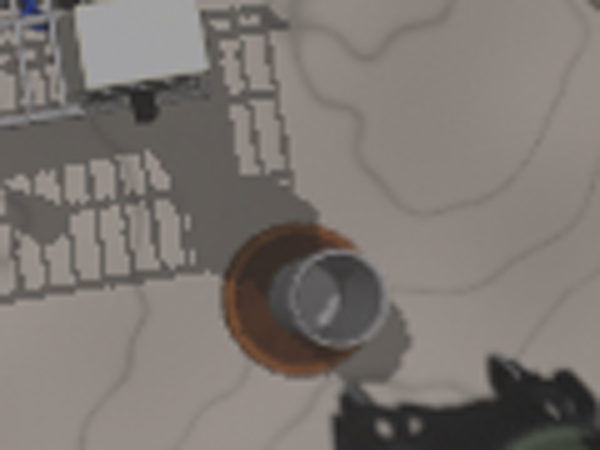

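View pics/t6p.png

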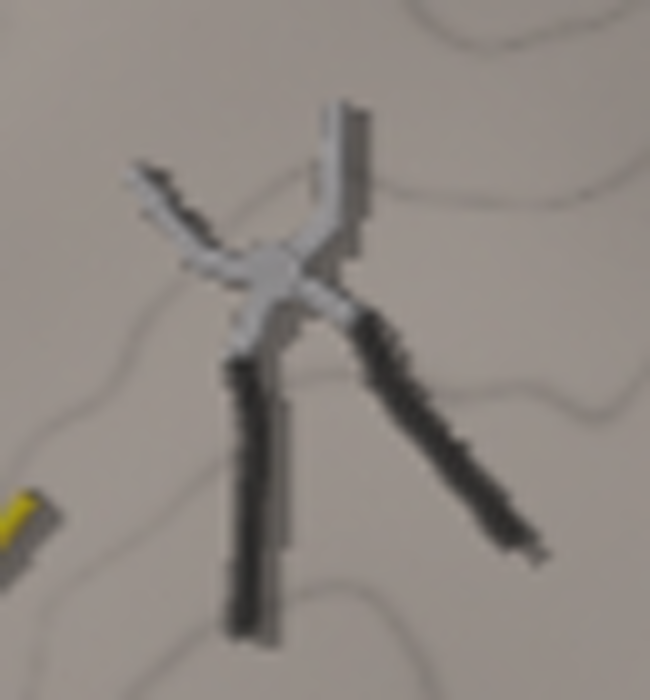

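View pics/s6p.png

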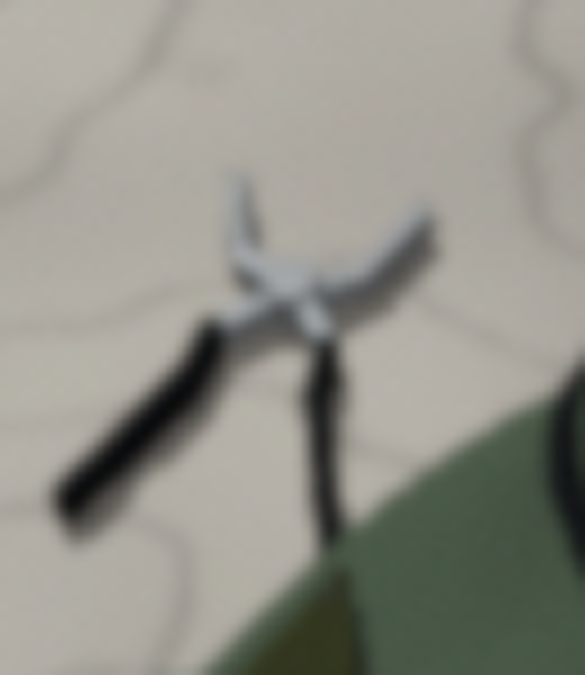

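Run:
```python
from h import *
np.set_printoptions(precision=4,suppress=True)
c=lambda x,y,x0=215,y0=195,k=10:((x+.5)/k+x0-.5,(y+.5)/k+y0-.5)
c6=lambda x,y:c(x,y,380,160,5)
print("tumbler",T.plane([c6(338,298)],.1),"coaster",T.plane([c6(300,300)],.012))
h=T.plane([c(272,270),c(240,360),c(362,318),c(244,632),c(520,545)],.02)[:,:2]
j=T.plane([c(137,175),c(338,105)],.017)[:,:2]
print(h,j)
hm=(h[3]+h[4])/2; hs=(h[1]+h[2])/2; jm=j.mean(0)
for n,a,b in(("ends->piv",hm,h[0]),("starts->piv",hs,h[0]),("ends->starts",hm,hs),("ends->jaws",hm,jm),("piv->jaws",h[0],jm)):
    d=b-a;print(n,np.degrees(np.arctan2(d[1],d[0])),np.linalg.norm(d))
print(np.linalg.norm(h[3]-h[0]),np.linalg.norm(h[4]-h[0]),np.linalg.norm(j-h[0],axis=1))
def ang(v):return np.degrees(np.arctan2(v[1],v[0]))
print([ang(h[0]-h[k]) for k in(1,2,3,4)],[ang(x-h[0]) for x in j])
```

```text
tumbler [[ 0.4683 -0.3625  0.1   ]] coaster [[ 0.4662 -0.361   0.012 ]]
[[0.4485 0.349 ]
 [0.4161 0.3598]
 [0.4319 0.3163]
 [0.3191 0.3565]
 [0.3518 0.2582]] [[0.4818 0.3988]
 [0.508  0.3269]]
ends->piv 20.22227533955381 0.12045481661901263
starts->piv 23.994308059852507 0.026816185812854127
ends->starts 19.14361929369037 0.09371332927665937
ends->jaws 19.21035464737626 0.16881273211470463
piv->jaws 16.692491466529706 0.048423450603921475
0.12960714846969087 0.13259959613726174 [0.0599 0.0635]
[np.float64(-18.523614363334442), np.float64(63.00284249400315), np.float64(-3.3123115215340926), np.float64(43.19490172571822)] [np.float64(56.30510208968016), np.float64(-20.334442064176137)]
```

Run:
```python
from h import *
go([.36,.33,.2],-70.5)
```

```text
offset mm [  68.4 -704.1   55.3] spin -7.8 dist 710
pos [ 0.4216 -0.3762  0.2312] tilt 18.8 az 11.5 x az 11.7 el 18.8 y az -78.3 el 0.1 q [ 48.9  36.4  -3.2  99.5 -24.   36.4 -13.4] F [ 1.  -0.  -0.8] w 0.0848 t 16.07
```

```bash
python3 -m creep '{"grip":[0.085,0.085,0.085,0.085,0.085],"offset":[[0.008,-0.035,0],[0.018,-0.073,0],[0.03,-0.111,0],[0.042,-0.149,0],[0.052,-0.187,0]],"spin":[0,0,0,0,0]}'; python3 -m creep '{"grip":[0.085,0.085,0.085,0.085,0.085],"offset":[[0.007,-0.038,0],[0.014,-0.076,0],[0.02,-0.114,0],[0.025,-0.152,0],[0.03,-0.19,0]],"spin":[-1,-2,-4,-6,-7]}';  python3 - <<'E'
from h import *
go([.36,.33,.2],-70.5)
E
```

```text
time: 16.48
tool_pos: [0.4319, -0.1795, 0.2437]
ee_rot: [-179.7, -18.7, 11.7]
contact_force: [2.1, 0.3, 0.5]
gripper_width: 0.0849
time: 16.9
tool_pos: [0.4234, -0.0122, 0.253]
ee_rot: [178.1, -18.5, 18.6]
contact_force: [1.0, -0.1, 0.3]
gripper_width: 0.085
offset mm [  29.7 -346.6   54.7] spin -1.5 dist 352
pos [ 0.4234 -0.0122  0.253 ] tilt 18.6 az 12.8 x az 18.6 el 18.5 y az -72.0 el 1.8 q [ -2.4  21.1   4.2 130.  -28.9  12.3 -43.1] F [ 1.  -0.1  0.3] w 0.085 t 16.9
```

```bash
python3 -m creep '{"grip":[0.085,0.085,0.085,0.085,0.085],"offset":[[0.006,-0.035,0],[0.012,-0.073,0],[0.017,-0.111,0],[0.02,-0.149,0],[0.023,-0.187,0]],"spin":[0,0,0,0,-1]}'; python3 -m creep '{"grip":[0.085,0.085,0.085,0.085,0.085],"offset":[[0.0,-0.035,0.0],[0.0,-0.07,0.0],[0.0,-0.105,0],[0.0,-0.14,0],[0,-0.16,0.01]],"spin":[0,0,0,0,0]}';  python3 - <<'E'
from h import *
go([.37,.323,.12],-70.5)
E
```

```text
time: 17.32
tool_pos: [0.4026, 0.1069, 0.2541]
ee_rot: [178.0, -18.4, 19.1]
contact_force: [0.4, -0.0, -0.7]
gripper_width: 0.0849
time: 17.73
tool_pos: [0.3615, 0.2383, 0.2439]
ee_rot: [178.0, -18.5, 19.0]
contact_force: [1.9, -0.8, -0.8]
gripper_width: 0.0847
offset mm [ -5.5 -81.8 126.1] spin -1.1 dist 150
pos [0.3615 0.2383 0.2439] tilt 18.6 az 12.7 x az 19.0 el 18.5 y az -71.6 el 1.9 q [-65.6  26.5  33.5 129.3 -31.6  12.8 -78.4] F [ 1.9 -0.8 -0.8] w 0.0847 t 17.73
```

```bash
python3 -m creep '{"grip":[0.085,0.085,0.085,0.085,0.085],"offset":[[0,-0.03,0.02],[0,-0.055,0.045],[0,-0.075,0.07],[0,-0.08,0.1],[0,-0.082,0.12]],"spin":[0,0,0,-1,-1]}';  python3 - <<'E'
from h import *
go([.376,.328,.098],-70.5)
E
```

```text
time: 18.15
tool_pos: [0.3718, 0.3277, 0.1281]
ee_rot: [177.5, -17.2, 20.2]
contact_force: [0.1, -0.8, 2.4]
gripper_width: 0.0848
offset mm [-5.  -0.2 30. ] spin -0.0 dist 30
pos [0.3718 0.3277 0.1281] tilt 17.4 az 11.7 x az 20.2 el 17.2 y az -70.5 el 2.4 q [-61.2  42.8  16.2 124.5 -41.6   0.2 -79.1] F [ 0.1 -0.8  2.4] w 0.0848 t 18.15
```

```bash
python3 -m creep '{"grip":[0.085,0.085,0.085,0.085],"offset":[[-0.002,0,0.012],[-0.003,0,0.026],[-0.003,0,0.04],[-0.003,0,0.05]],"spin":[0,0,0,0]}';  python3 - <<'E'
from h import *
go([.398,.333,.03],-70.5)
E
```

```text
time: 18.48
tool_pos: [0.3955, 0.3395, 0.0945]
ee_rot: [176.8, -16.7, 20.0]
contact_force: [-0.0, 0.2, -0.3]
gripper_width: 0.0852
offset mm [-18.5   3.5  62.1] spin -0.4 dist 65
pos [0.3955 0.3395 0.0945] tilt 17.0 az 9.0 x az 20.0 el 16.7 y az -70.9 el 3.1 q [-59.2  47.8  15.1 120.2 -54.3   0.  -66.3] F [-0.   0.2 -0.3] w 0.0852 t 18.48
```

```bash
python3 -m creep '{"grip":[0.085,0.085,0.085,0.085],"offset":[[-0.008,0.001,0.012],[-0.014,0.002,0.024],[-0.018,0.003,0.036],[-0.022,0.003,0.048]],"spin":[0,0,0,0]}';  python3 - <<'E'
from h import *
go([.4,.333,.03],-70.5)
E
```

```text
time: 18.82
tool_pos: [0.4008, 0.346, 0.0572]
ee_rot: [175.9, -15.1, 19.9]
contact_force: [-0.6, -0.3, 0.1]
gripper_width: 0.085
offset mm [-12.1  10.2  25.8] spin -0.6 dist 30
pos [0.4008 0.346  0.0572] tilt 15.6 az 4.5 x az 19.9 el 15.1 y az -71.1 el 3.9 q [-58.5  52.5  14.2 117.5 -71.9   0.  -49.6] F [-0.6 -0.3  0.1] w 0.085 t 18.82
```

```bash
python3 -m creep '{"grip":[0.085,0.085,0.085],"offset":[[-0.008,0.008,0.009],[-0.014,0.013,0.018],[-0.018,0.015,0.026]],"spin":[0,0,0]}';  python3 - <<'E'
from h import *
go([.406,.334,.01],-70.5)
E
```

```text
time: 19.07
tool_pos: [0.4049, 0.3374, 0.0393]
ee_rot: [175.2, -13.7, 19.8]
contact_force: [-0.0, -0.7, 0.6]
gripper_width: 0.0849
offset mm [-7.   1.2 28.6] spin -0.8 dist 29
pos [0.4049 0.3374 0.0393] tilt 14.5 az 0.4 x az 19.8 el 13.7 y az -71.3 el 4.6 q [-57.1  54.5  13.5 116.7 -81.3   0.  -39.5] F [-0.  -0.7  0.6] w 0.0849 t 19.07
```

Run:
```python
from h import *
t=snapshot("top")[:,:,::-1];s=snapshot("side")[:,:,::-1]
crop(t,205,185,290,275,7,"pics/t7.png");crop(s,210,170,310,290,5,"pics/s7.png")
```

```text
(no output)
```

View pics/t7.png

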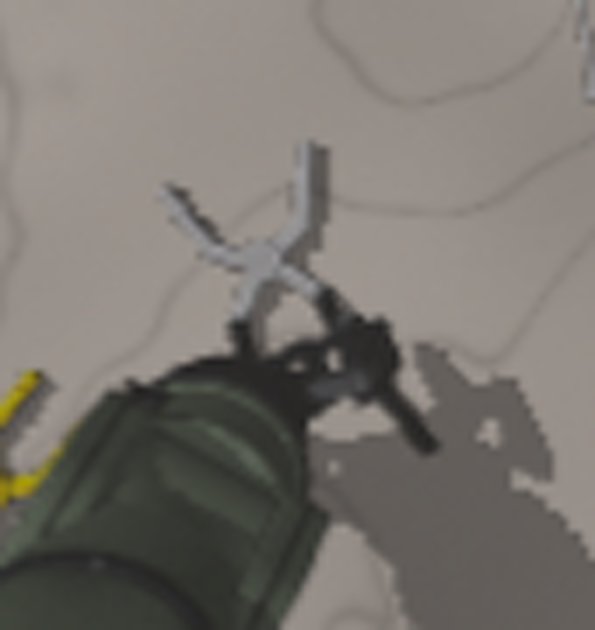

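View pics/s7.png

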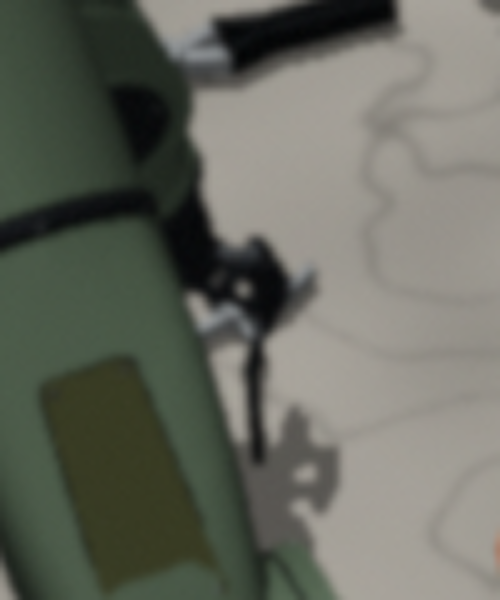

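```bash
python3 -m creep '{"grip":[0.085,0.085,0.085],"offset":[[-0.004,0.001,0.009],[-0.008,0.002,0.018],[-0.01,0.003,0.025]],"spin":[0,0,0]}';  python3 - <<'E'
from h import *
go([.407,.335,.004],-70.5)
E
```

```text
time: 19.42
tool_pos: [0.4078, 0.3395, 0.0183]
ee_rot: [174.9, -12.8, 19.8]
contact_force: [-0.3, 0.8, -0.6]
gripper_width: 0.0851
offset mm [-5.3  2.7 13.7] spin -0.8 dist 15
pos [0.4078 0.3395 0.0183] tilt 13.7 az -2.3 x az 19.8 el 12.8 y az -71.3 el 5.0 q [-5.660e+01  5.710e+01  1.300e+01  1.151e+02 -8.330e+01  1.000e-01
 -3.760e+01] F [-0.3  0.8 -0.6] w 0.0851 t 19.42
```

```bash
python3 -m creep '{"grip":[0.085,0.085,0.085],"offset":[[-0.003,0.002,0.006],[-0.006,0.004,0.012],[-0.007,0.005,0.014]],"spin":[0,0,0]}';  python3 - <<'E'
from h import *
go([.407,.335,.004],-70.5)
E
```

```text
time: 19.67
tool_pos: [0.4101, 0.3367, 0.0074]
ee_rot: [174.6, -12.2, 19.7]
contact_force: [-0.4, 0.1, -0.0]
gripper_width: 0.0851
offset mm [-4.1  0.3  2.6] spin -1.0 dist 5
pos [0.4101 0.3367 0.0074] tilt 13.3 az -4.5 x az 19.7 el 12.2 y az -71.5 el 5.3 q [-5.600e+01  5.840e+01  1.280e+01  1.144e+02 -8.330e+01  1.000e-01
 -3.750e+01] F [-0.4  0.1 -0. ] w 0.0851 t 19.67
```

```bash
python3 -m creep '{"grip":[0.08,0.072,0.064,0.06,0.057],"offset":[[-0.001,0,0.002],[-0.003,0,0.003],[-0.003,0,0.003],[-0.003,0,0.003],[-0.003,0,0.003]],"spin":[0,0,0,0,0]}'; python3 -m creep '{"grip":[0.056,0.055],"offset":[[0,0,0],[0,0,0]],"spin":[0,0]}'
python3 - <<'E'
from h import *
tinfo()
t=snapshot("top")[:,:,::-1]
crop(t,205,185,290,275,7,"pics/t8.png")
E
```

```text
time: 20.08
tool_pos: [0.4092, 0.3371, 0.0062]
ee_rot: [174.5, -12.1, 19.7]
contact_force: [-2.4, -2.8, 14.3]
gripper_width: 0.0573
time: 20.25
tool_pos: [0.4094, 0.3367, 0.0065]
ee_rot: [174.5, -12.1, 19.6]
contact_force: [-4.0, -5.6, 18.7]
gripper_width: 0.0554
pos [0.4094 0.3367 0.0065] tilt 13.3 az -5.0 x az 19.6 el 12.1 y az -71.5 el 5.4 q [-56.1  58.5  12.8 114.5 -83.3   0.  -37.6] F [-4.  -5.6 18.7] w 0.0554 t 20.25
```

View pics/t8.png

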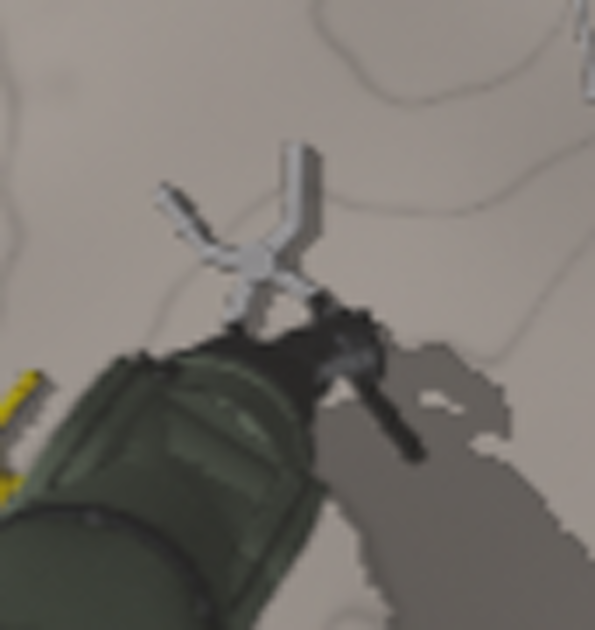

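```bash
python3 -m creep '{"grip":[0.055,0.055,0.055,0.055,0.055],"offset":[[0,0,-0.003],[0,0,-0.01],[0,0,-0.02],[0,0,-0.032],[0,0,-0.045]],"spin":[0,0,0,0,0]}'
python3 - <<'E'
from h import *
tinfo()
t=snapshot("top")[:,:,::-1];s=snapshot("side")[:,:,::-1]
crop(t,205,185,290,275,7,"pics/t9.png");crop(s,210,170,310,290,5,"pics/s9.png")
E
```

```text
time: 20.72
tool_pos: [0.3982, 0.3382, 0.0498]
ee_rot: [174.5, -12.0, 19.7]
contact_force: [0.1, 0.5, -1.4]
gripper_width: 0.0554
pos [0.3982 0.3382 0.0498] tilt 13.2 az -4.9 x az 19.7 el 12.0 y az -71.5 el 5.3 q [-65.8  56.5  29.7 115.7 -75.7  14.1 -46.6] F [ 0.1  0.5 -1.4] w 0.0554 t 20.72
```

View pics/t9.png

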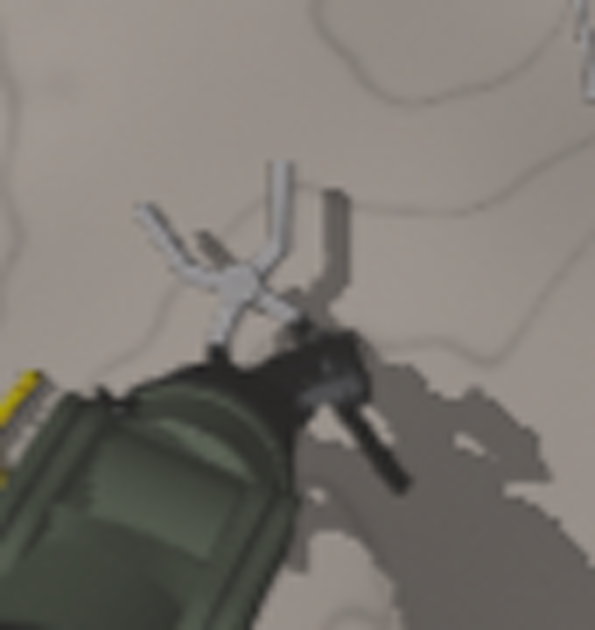

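View pics/s9.png

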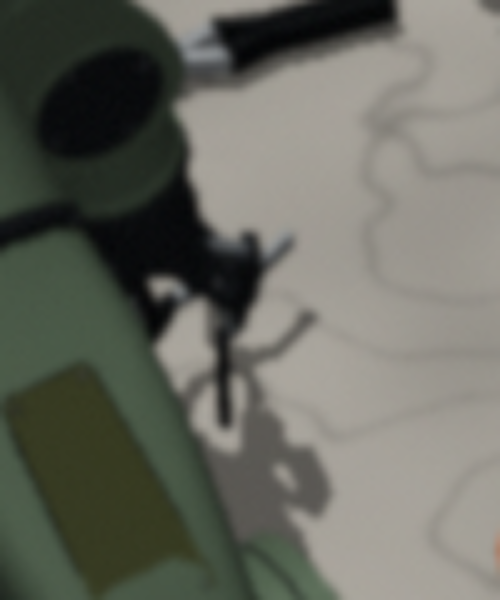

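Run:
```python
from h import *
np.set_printoptions(precision=4,suppress=True)
c=lambda x,y,x0=205,y0=185,k=7:((x+.5)/k+x0-.5,(y+.5)/k+y0-.5)
R0=R.from_euler('xyz',[174.5,-12.1,19.6],degrees=True).as_matrix();p0=np.array([.4094,.3367,.0065])
R1=R.from_euler('xyz',[174.5,-12.0,19.7],degrees=True).as_matrix();p1=np.array([.3982,.3382,.0498])
a=T.plane([c(257,263)],.02)[0];j=T.plane([c(163,187),c(296,146)],.017);jm=j.mean(0)
print(a,j,np.linalg.norm(j-a,axis=1),[np.degrees(np.arctan2(*(x-a)[[1,0]])) for x in j],np.linalg.norm(j[0]-j[1]))
for P,Rm,p,n in((a,R0,p0,'piv'),(jm,R0,p0,'jaw')):
    print(n,Rm.T@(P-p)*1e3)
# predict t9 pixel
for P in(a,j[0],j[1]):
    Q=R1@(R0.T@(P-p0))+p1; px=T.proj(Q)[0]; print("pred crop",(px-[205,185]+.5)*7-.5,Q)
```

```text
[0.4463 0.3506 0.02  ] [[0.4845 0.4003 0.017 ]
 [0.5066 0.3323 0.017 ]] [0.0627 0.063 ] [np.float64(52.52272608469955), np.float64(-16.931271816737254)] 0.07155229045897987
piv [41.4247 -0.2255 -4.9705]
jaw [91.2366  0.1562  8.8767]
pred crop [238.7579 286.6735] [0.4351 0.3522 0.0632]
pred crop [142.0982 208.6487] [0.4732 0.402  0.0601]
pred crop [278.7109 166.2786] [0.4954 0.3339 0.0601]
```

Lift is good: pliers level in the hand, and predicted pixels match the observed ones within 2 px of the 7× crop. Now I'll check the clip location by projecting its expected edges into the early pictures.

```bash
cat >> h.py <<'E'
YAW=np.radians(9.1); O=np.array([.6012,-.0228,0])
Rs=R.from_euler('z',YAW).as_matrix()
def shelf(p): return O+Rs@np.array(p,float)
tl=np.radians(25)
Rc=Rs@np.array([[np.cos(tl),0,-np.sin(tl)],[0,1,0],[np.sin(tl),0,np.cos(tl)]])
def clip(p,dx=0,dy=0):
    o=shelf([.100-.122*np.tan(tl)+dx,-.150+dy,.122]); return o+Rc@np.array(p,float)
E
python3 - <<'E'
from h import *
np.set_printoptions(precision=1,suppress=True)
s=cv2.imread("pics/s6.png");t=cv2.imread("pics/t6.png");s0=cv2.imread("pics/side0.png")
def draw(im,C,x0,y0,k,f,w,h):
    q=cv2.resize(im[y0:y0+h,x0:x0+w],None,fx=k,fy=k,interpolation=cv2.INTER_CUBIC)
    for sy in(1,-1):
        L=[clip([-.016,sy*.0225,-.012]),clip([-.016,sy*.0225,.012]),clip([.009,sy*.014,.012]),clip([.009,sy*.014,-.012])]
        P=((C.proj(L)-[x0,y0]+.5)*k-.5).astype(int); cv2.polylines(q,[P],True,(0,255,255) if sy>0 else (0,0,255),1)
        print(f,sy,C.proj(L))
    cv2.imwrite(f,q)
draw(s0,S,395,180,12,"pics/s_clip.png",50,50); draw(t,T,365,135,12,"pics/t_clip.png",60,48)
E
```

```text
pics/s_clip.png 1 [[413.1 228.9]
 [413.  226.4]
 [417.8 220.2]
 [417.8 222.7]]
pics/s_clip.png -1 [[426.6 232.6]
 [426.7 230.2]
 [426.2 222.4]
 [426.1 225. ]]
pics/t_clip.png 1 [[383.5 163.4]
 [385.  165.6]
 [387.  158.2]
 [385.5 156. ]]
pics/t_clip.png -1 [[396.6 161.5]
 [398.2 163.7]
 [395.3 157. ]
 [393.7 154.9]]
```

View pics/s_clip.png

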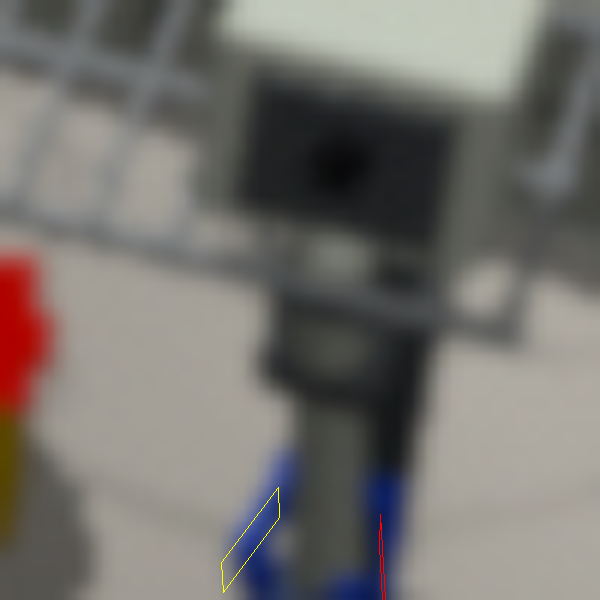

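View pics/t_clip.png

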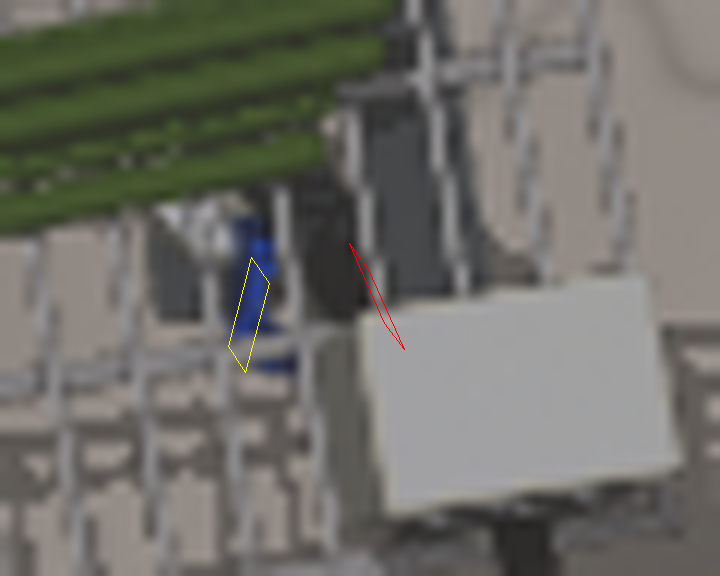

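```bash
cat > ov.py <<'E'
from h import *
import sys
dx,dy=float(sys.argv[1]),float(sys.argv[2])
t=cv2.imread("pics/t6.png");s0=cv2.imread("pics/side0.png")
def draw(im,C,x0,y0,k,w,h):
    q=cv2.resize(im[y0:y0+h,x0:x0+w],None,fx=k,fy=k,interpolation=cv2.INTER_CUBIC)
    for sy in(1,-1):
        L=[clip([-.016,sy*.0225,-.012],dx,dy),clip([-.016,sy*.0225,.012],dx,dy),clip([.009,sy*.014,.012],dx,dy),clip([.009,sy*.014,-.012],dx,dy)]
        P=((C.proj(L)-[x0,y0]+.5)*k-.5).astype(int); cv2.polylines(q,[P],True,(0,255,255) if sy>0 else (0,0,255),1)
    a=clip([.0,0,-.08],dx,dy);b=clip([0,0,.13],dx,dy)
    P=((C.proj([a,b])-[x0,y0]+.5)*k-.5).astype(int); cv2.line(q,P[0].tolist(),P[1].tolist(),(0,255,0),1)
    return q
A=draw(s0,S,400,195,10,40,58);B=draw(t,T,370,140,10,40,58)
cv2.imwrite(sys.argv[3],np.hstack([A,B]))
E
python3 ov.py 0.009 -0.001 pics/ov1.png
```

```text
(no output)
```

View pics/ov1.png

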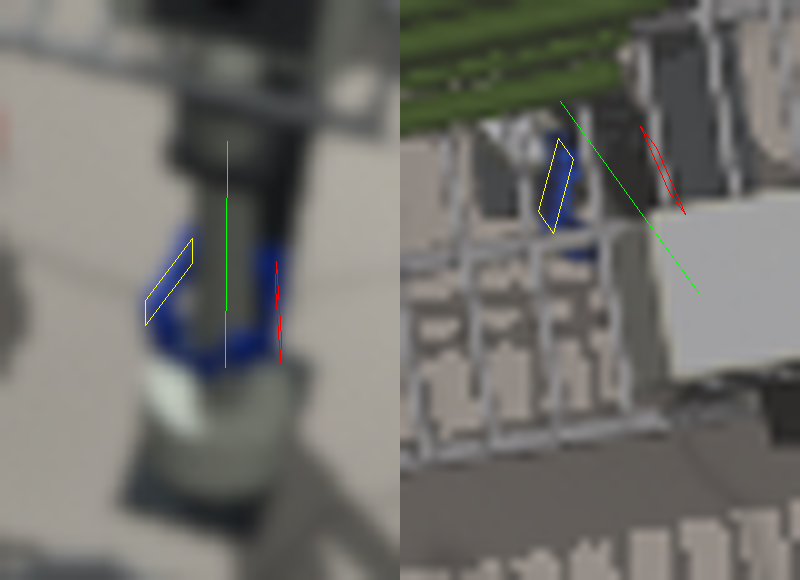

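The clip fits in both views with a shift of dx = 9 mm and dy = -1 mm: the yellow and red arm outlines lie on the blue arms. Before going in I'll restore some lean with the pliers held, over the free area on the left.

Run:
```python
from h import *
print(clip([-.016,0,0],.009,-.001))
c=lambda x,y,x0=270,y0=110,k=4:((x+.5)/k+x0-.5,(y+.5)/k+y0-.5)
q=T.plane([c(556,296)],.335)[0]; print("toggle tip shelf",Rs.T@(q-O))
go([.45,.42,.5],None)
```

```text
[ 0.66221805 -0.16595123  0.11523811]
toggle tip shelf [-0.05644306 -0.15163719  0.335     ]
offset mm [ 168.8  -18.5 -427.2] dist 460
pos [0.3983 0.3389 0.0505] tilt 13.3 az -4.6 x az 19.8 el 12.1 y az -71.4 el 5.3 q [-65.8  56.4  29.6 115.7 -75.8  14.  -46.5] F [-0.7  0.2 -2.4] w 0.0556 t 20.82
```

```bash
python3 -m creep '{"grip":[0.055,0.055,0.055,0.055,0.055],"offset":[[0.005,0,-0.025],[0.015,-0.002,-0.055],[0.025,-0.004,-0.085],[0.036,-0.006,-0.115],[0.047,-0.008,-0.145]],"spin":[0,0,0,0,0]}'; python3 -m creep '{"grip":[0.055,0.055,0.055,0.055,0.055],"offset":[[0.012,-0.002,-0.03],[0.024,-0.003,-0.06],[0.036,-0.004,-0.09],[0.048,-0.005,-0.12],[0.06,-0.005,-0.15]],"spin":[0,0,0,0,0]}'
python3 - <<'E'
from h import *
go([.45,.42,.5],None)
E
```

```text
time: 21.23
tool_pos: [0.4063, 0.3643, 0.2004]
ee_rot: [174.5, -12.0, 19.7]
contact_force: [-0.1, 0.7, -1.1]
gripper_width: 0.0553
time: 21.65
tool_pos: [0.426, 0.3923, 0.3585]
ee_rot: [174.6, -12.0, 19.8]
contact_force: [-0.2, 0.3, -2.9]
gripper_width: 0.055
offset mm [  60.8   -5.4 -132.8] dist 146
pos [0.426  0.3923 0.3585] tilt 13.2 az -4.6 x az 19.8 el 12.0 y az -71.3 el 5.3 q [-80.4  43.7  68.   81.7 -36.4  68.7 -84. ] F [-0.2  0.3 -2.9] w 0.055 t 21.65
```

```bash
python3 -m creep '{"grip":[0.055,0.055,0.055,0.055,0.055],"offset":[[0.022,-0.009,-0.02],[0.044,-0.018,-0.04],[0.066,-0.027,-0.06],[0.088,-0.036,-0.08],[0.11,-0.044,-0.1]],"spin":[0,0,0,0,0]}'
python3 - <<'E'
from h import *
tinfo()
E
```

```text
time: 22.07
tool_pos: [0.4839, 0.4649, 0.4597]
ee_rot: [174.9, -12.1, 19.8]
contact_force: [-0.2, -0.1, -1.5]
gripper_width: 0.0554
pos [0.4839 0.4649 0.4597] tilt 13.1 az -3.2 x az 19.8 el 12.1 y az -71.3 el 5.0 q [-66.   48.6  64.8  39.8 -38.5  96.4 -97.9] F [-0.2 -0.1 -1.5] w 0.0554 t 22.07
```

```bash
python3 -m creep '{"grip":[0.055,0.055,0.055,0.055,0.055],"offset":[[0.012,-0.005,-0.025],[0.024,-0.01,-0.05],[0.036,-0.015,-0.075],[0.048,-0.02,-0.1],[0.06,-0.025,-0.125]],"spin":[0,0,0,0,0]}'
python3 - <<'E'
from h import *
tinfo()
E
```

```text
time: 22.48
tool_pos: [0.4789, 0.4756, 0.5365]
ee_rot: [175.6, -13.9, 19.8]
contact_force: [0.0, -0.1, -3.1]
gripper_width: 0.0549
pos [0.4789 0.4756 0.5365] tilt 14.6 az 2.2 x az 19.8 el 13.9 y az -71.3 el 4.2 q [ -53.9   49.5   44.5    5.5  -29.7  116.  -113.7] F [ 0.  -0.1 -3.1] w 0.0549 t 22.48
```

```bash
python3 -m creep '{"grip":[0.055,0.055,0.055,0.055,0.055],"offset":[[0.012,-0.01,-0.035],[0.024,-0.02,-0.07],[0.036,-0.03,-0.105],[0.048,-0.04,-0.14],[0.06,-0.05,-0.175]],"spin":[0,0,0,0,0]}'; python3 -m creep '{"grip":[0.055,0.055,0.055,0.055,0.055],"offset":[[0.012,-0.01,-0.035],[0.024,-0.02,-0.07],[0.036,-0.03,-0.105],[0.048,-0.04,-0.14],[0.06,-0.05,-0.175]],"spin":[0,0,0,0,0]}'
python3 - <<'E'
from h import *
tinfo()
E
```

```text
time: 22.9
tool_pos: [0.433, 0.4658, 0.583]
ee_rot: [176.3, -15.2, 20.0]
contact_force: [0.5, 0.5, -2.1]
gripper_width: 0.055
time: 23.32
tool_pos: [0.3929, 0.4546, 0.6215]
ee_rot: [176.9, -17.0, 20.0]
contact_force: [0.7, 0.7, -3.8]
gripper_width: 0.0552
pos [0.3929 0.4546 0.6215] tilt 17.2 az 9.6 x az 20.0 el 17.0 y az -70.9 el 2.9 q [ -62.8   37.5   32.2   14.9  -11.8  115.9 -116. ] F [ 0.7  0.7 -3.8] w 0.0552 t 23.32
```

```bash
cat >> h.py <<'E'
R0=R.from_euler('xyz',[174.5,-12.1,19.6],degrees=True).as_matrix();p0=np.array([.4094,.3367,.0065])
Rpl0=R.from_euler('z',17.8,degrees=True).as_matrix(); piv0=np.array([.4463,.3506,0.])
Rtp=R0.T@Rpl0; ptp=R0.T@(piv0-p0)
def pl():
    p,Rm,o=tool(); Rp=Rm@Rtp; pv=p+Rm@ptp
    return Rp,pv
def plinfo():
    Rp,pv=pl(); x=Rp[:,0]
    print("pliers az %.1f pitch %.1f roll %.1f pivot"%(np.degrees(np.arctan2(x[1],x[0])),np.degrees(np.arcsin(x[2])),np.degrees(np.arcsin(Rp[2,1]))),np.round(pv,4))
def aim(back,px=.050,dx=.009,dy=-.001,up=0.,yaw=9.1):
    """TCP target so pliers point px lies at clip mouth, 'back' before it along pliers x"""
    p,Rm,o=tool()
    for sp in np.arange(-40,40,.1):
        Rq=Rm@R.from_euler('z',sp,degrees=True).as_matrix(); x=(Rq@Rtp)[:,0]
        if abs(np.degrees(np.arctan2(x[1],x[0]))-yaw)<.06: break
    Rp=Rq@Rtp; m=clip([-.016,0,0],dx,dy)+[0,0,up]
    pv=m-Rp@np.array([px+back,0,.010]); tcp=pv-Rq@ptp
    print("spin %.1f"%sp,"tcp target",np.round(tcp,4),"offset mm (current axes)",np.round(Rm.T@(tcp-p)*1e3,1)); plinfo()
E
python3 - <<'E'
from h import *
aim(0);aim(.08)
go([.45,.1,.5]); go([.42,-.2,.45])
E
```

```text
spin 9.8 tcp target [ 0.5749 -0.1815  0.1038] offset mm (current axes) [-195.3  633.3  516.3]
pliers az 18.7 pitch 4.8 roll 2.5 pivot [0.4299 0.4694 0.6184]
spin 9.8 tcp target [ 0.4962 -0.1941  0.0968] offset mm (current axes) [-272.2  619.1  499.4]
pliers az 18.7 pitch 4.8 roll 2.5 pivot [0.4299 0.4694 0.6184]
offset mm [-100.   347.1  115.3] dist 379
pos [0.3929 0.4546 0.6215] tilt 17.2 az 9.6 x az 20.0 el 17.0 y az -70.9 el 2.9 q [ -62.8   37.5   32.2   14.9  -11.8  115.9 -116. ] F [ 0.7  0.7 -3.8] w 0.0552 t 23.32
offset mm [-239.5  617.9  139.5] dist 677
pos [0.3929 0.4546 0.6215] tilt 17.2 az 9.6 x az 20.0 el 17.0 y az -70.9 el 2.9 q [ -62.8   37.5   32.2   14.9  -11.8  115.9 -116. ] F [ 0.7  0.7 -3.8] w 0.0552 t 23.32
```

```bash
python3 -m creep '{"grip":[0.055,0.055,0.055,0.055,0.055],"offset":[[-0.008,0.025,0.01],[-0.018,0.055,0.02],[-0.028,0.09,0.03],[-0.038,0.125,0.042],[-0.048,0.16,0.054]],"spin":[0,0,0,0,0]}'; python3 -m creep '{"grip":[0.055,0.055,0.055,0.055,0.055],"offset":[[-0.01,0.035,0.012],[-0.02,0.07,0.024],[-0.03,0.105,0.036],[-0.04,0.14,0.048],[-0.05,0.175,0.06]],"spin":[0,0,0,0,0]}'
python3 - <<'E'
from h import *
plinfo();go([.42,-.2,.46])
E
```

```text
time: 23.73
tool_pos: [0.4116, 0.3327, 0.5784]
ee_rot: [176.9, -17.0, 20.1]
contact_force: [1.7, 0.8, 0.0]
gripper_width: 0.0554
time: 24.15
tool_pos: [0.4412, 0.1531, 0.5159]
ee_rot: [177.0, -17.0, 20.0]
contact_force: [1.8, 0.0, -2.0]
gripper_width: 0.0551
pliers az 18.7 pitch 4.8 roll 2.5 pivot [0.4781 0.168  0.5128]
offset mm [-150.8  323.5   29.6] dist 358
pos [0.4412 0.1531 0.5159] tilt 17.3 az 9.7 x az 20.0 el 17.0 y az -70.9 el 2.9 q [-54.2  11.1  37.8  84.3  -4.6  69.8 -87.5] F [ 1.8  0.  -2. ] w 0.0551 t 24.15
```

```bash
python3 -m creep '{"grip":[0.055,0.055,0.055,0.055,0.055],"offset":[[-0.014,0.035,0.0],[-0.029,0.07,0.0],[-0.044,0.105,0.0],[-0.06,0.14,0.0],[-0.076,0.175,0.0]],"spin":[0,0,0,0,0]}'; python3 -m creep '{"grip":[0.055,0.055,0.055,0.055,0.055],"offset":[[-0.014,0.035,0.005],[-0.029,0.065,0.01],[-0.044,0.095,0.02],[-0.06,0.12,0.03],[-0.07,0.14,0.04]],"spin":[2,4,6,8,10]}'
python3 - <<'E'
from h import *
aim(.08);go([.44,-.2,.30])
E
```

```text
time: 24.57
tool_pos: [0.4296, -0.0368, 0.5032]
ee_rot: [177.0, -17.0, 20.0]
contact_force: [1.4, 0.3, -2.4]
gripper_width: 0.0549
time: 24.98
tool_pos: [0.4237, -0.1904, 0.451]
ee_rot: [-179.9, -17.3, 9.3]
contact_force: [0.5, 0.8, -0.9]
gripper_width: 0.0551
spin -0.5 tcp target [ 0.4962 -0.1943  0.0967] offset mm (current axes) [-37.3  15.9 359.4]
pliers az 8.6 pitch 5.0 roll 5.5 pivot [ 0.4626 -0.1819  0.4482]
offset mm [-30.9  12.2 148.5] dist 152
pos [ 0.4237 -0.1904  0.451 ] tilt 17.3 az 9.5 x az 9.3 el 17.3 y az -80.7 el -0.1 q [ -5.7  16.   47.4  93.7 -27.1  65.8 -32.1] F [ 0.5  0.8 -0.9] w 0.0551 t 24.98
```

```bash
python3 - <<'E'
from h import *
go([.42,-.2,.2])
E
python3 -m creep '{"grip":[0.055,0.055,0.055,0.055,0.055],"offset":[[-0.011,0.002,0.034],[-0.022,0.004,0.068],[-0.033,0.006,0.102],[-0.044,0.008,0.136],[-0.055,0.009,0.17]],"spin":[0,0,0,0,0]}';  python3 -m creep '{"grip":[0.055,0.055,0.055,0.055],"offset":[[-0.01,0,0.03],[-0.02,0.0,0.055],[-0.023,0,0.07],[-0.023,0,0.07]],"spin":[0,0,0,-0.5]}'
python3 - <<'E'
from h import *
tinfo();aim(.08)
t=snapshot("top")[:,:,::-1];s=snapshot("side")[:,:,::-1]
crop(t,330,120,450,240,5,"pics/t10.png");crop(s,350,130,480,310,3,"pics/s10.png")
E
```

```text
offset mm [-79.4   9.1 238.1] dist 251
pos [ 0.4237 -0.1904  0.451 ] tilt 17.3 az 9.5 x az 9.3 el 17.3 y az -80.7 el -0.1 q [ -5.7  16.   47.4  93.7 -27.1  65.8 -32.1] F [ 0.5  0.8 -0.9] w 0.0551 t 24.98
time: 25.4
tool_pos: [0.4234, -0.1972, 0.2714]
ee_rot: [-180.0, -17.2, 9.5]
contact_force: [3.8, -0.7, -3.2]
gripper_width: 0.0554
time: 25.73
tool_pos: [0.422, -0.197, 0.1971]
ee_rot: [-180.0, -17.1, 9.9]
contact_force: [-0.0, 0.2, -1.9]
gripper_width: 0.0549
pos [ 0.422  -0.197   0.1971] tilt 17.1 az 10.1 x az 9.9 el 17.1 y az -80.1 el -0.0 q [ 16.1  33.3  19.9 124.1 -65.2  24.4  12.1] F [-0.   0.2 -1.9] w 0.0549 t 25.73
spin 0.2 tcp target [ 0.4961 -0.1942  0.0972] offset mm (current axes) [ 40.9  10.  117. ]
pliers az 9.3 pitch 4.9 roll 5.5 pivot [ 0.4609 -0.1881  0.1942]
```

View pics/t10.png

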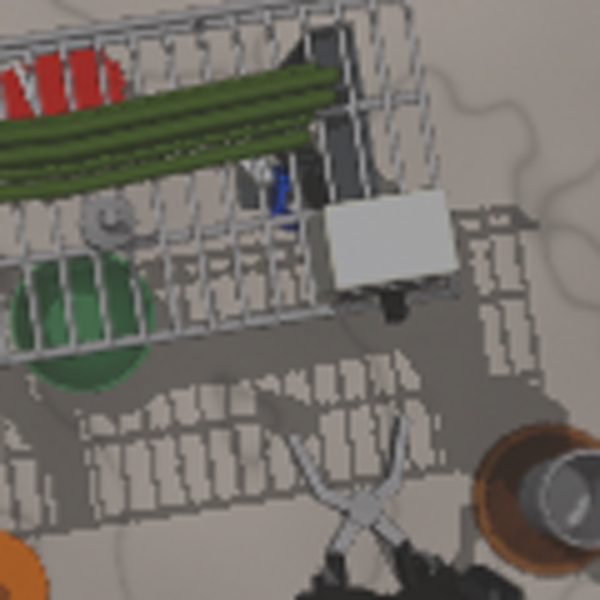

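View pics/s10.png

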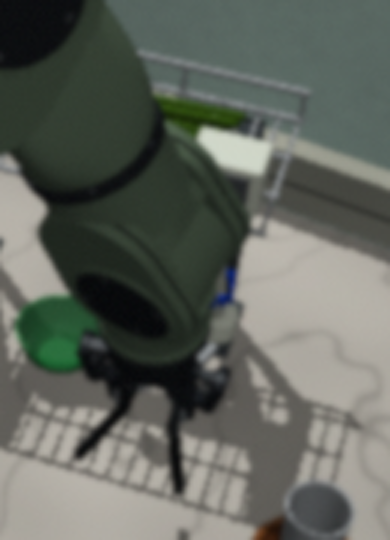

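Run:
```python
from h import *
np.set_printoptions(precision=1,suppress=True)
Rp,pv=pl(); a=.31+.22
for n,q in(("piv",[0,0,.02]),("mid jaw tips",[.0505,0,.017])):
    P=pv+Rp@np.array(q); print(n,(T.proj(P)[0]-[330,120]+.5)*5-.5,P)
L=(np.array([36.5,.0]))
for ang in (34.7,-34.7):
    P=pv+Rp@np.array([.063*np.cos(np.radians(ang)),.063*np.sin(np.radians(ang)),.017]);print((T.proj(P)[0]-[330,120]+.5)*5-.5)
```

```text
piv [369.5 507.8] [ 0.5 -0.2  0.2]
mid jaw tips [357.1 427.9] [ 0.5 -0.2  0.2]
[301.5 434.7]
[411.9 417.2]
```

```bash
cat >> h.py <<'E'
# in-hand correction seen in picture t10: pliers 2.8 deg more to the left, pivot 2.6 mm left
Rtp=Rtp@R.from_euler('z',2.8,degrees=True).as_matrix(); ptp=ptp+Rtp@np.array([0,.0026,0])
E
python3 - <<'E'
from h import *
np.set_printoptions(precision=1,suppress=True)
Rp,pv=pl()
for q in([0,0,.02],[.0505,0,.017]):
    print((T.proj(pv+Rp@np.array(q))[0]-[330,120]+.5)*5-.5)
aim(.08)
E
```

```text
[365.5 508.7]
[349.4 429.5]
spin 3.1 tcp target [ 0.5 -0.2  0.1] offset mm (current axes) [ 38.5   9.7 121. ]
pliers az 12.1 pitch 5.3 roll 5.1 pivot [ 0.5 -0.2  0.2]
```

```bash
python3 -m creep '{"grip":[0.055,0.055,0.055,0.055,0.055],"offset":[[-0.002,0.002,0.03],[0.0,0.005,0.06],[0.012,0.008,0.09],[0.026,0.01,0.11],[0.036,0.01,0.12]],"spin":[1,2,3,3,3]}';  python3 - <<'E'
from h import *
tinfo();aim(.08);aim(0)
t=snapshot("top")[:,:,::-1];s=snapshot("side")[:,:,::-1]
cv2.imwrite("pics/t11f.png",t)
crop(t,330,120,450,240,5,"pics/t11.png");crop(s,350,130,480,310,3,"pics/s11.png")
Rp,pv=pl()
for q in([0,0,.02],[.0505,0,.017]):
    print((T.proj(pv+Rp@np.array(q))[0]-[330,120]+.5)*5-.5)
E
```

```text
time: 26.25
tool_pos: [0.4966, -0.1954, 0.0947]
ee_rot: [-179.1, -17.4, 6.8]
contact_force: [0.9, 0.0, -2.5]
gripper_width: 0.055
pos [ 0.4966 -0.1954  0.0947] tilt 17.4 az 9.7 x az 6.8 el 17.4 y az -83.0 el -0.8 q [ 26.5  46.8  -5.4 117.8 -81.3   5.6  20.9] F [ 0.9  0.  -2.5] w 0.055 t 26.25
spin 0.0 tcp target [ 0.4964 -0.1949  0.0953] offset mm (current axes) [ 0.  -0.6 -0.5]
pliers az 9.1 pitch 5.5 roll 6.0 pivot [ 0.5354 -0.1858  0.0923]
spin 0.0 tcp target [ 0.575  -0.1822  0.1029] offset mm (current axes) [78.3 -3.6 16. ]
pliers az 9.1 pitch 5.5 roll 6.0 pivot [ 0.5354 -0.1858  0.0923]
[335.37432448 397.61302621]
[323.92077716 323.39631616]
```

View pics/t11.png

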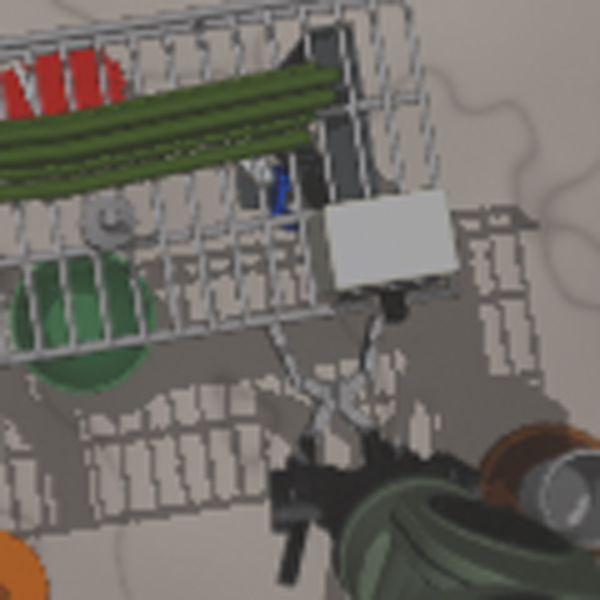

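View pics/s11.png

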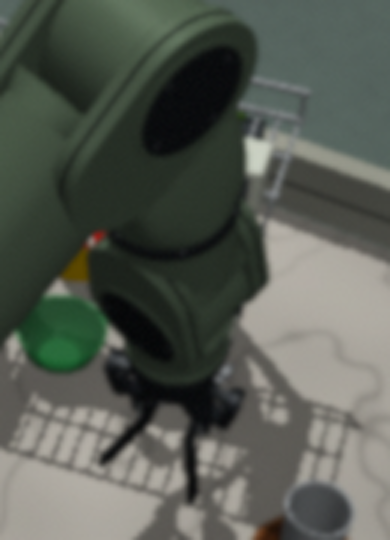

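```bash
python3 -m creep '{"grip":[0.055,0.055,0.055,0.055,0.055],"offset":[[0.012,-0.001,0.003],[0.024,-0.002,0.005],[0.036,-0.002,0.008],[0.044,-0.002,0.01],[0.048,-0.002,0.01]],"spin":[0,0,0,0,0]}';  python3 - <<'E'
from h import *
tinfo();aim(0)
t=snapshot("top")[:,:,::-1];s=snapshot("side")[:,:,::-1]
crop(t,350,125,430,215,7,"pics/t12.png");crop(s,350,130,480,310,3,"pics/s12.png")
Rp,pv=pl()
for q in([0,0,.02],[.0505,0,.017]):
    print((T.proj(pv+Rp@np.array(q))[0]-[350,125]+.5)*7-.5)
print((T.proj(clip([-.016,0,0],.009,-.001))[0]-[350,125]+.5)*7-.5)
E
```

```text
time: 26.77
tool_pos: [0.5434, -0.187, 0.102]
ee_rot: [-179.3, -17.4, 7.0]
contact_force: [-0.1, 0.7, -2.7]
gripper_width: 0.0552
pos [ 0.5434 -0.187   0.102 ] tilt 17.4 az 9.4 x az 7.0 el 17.4 y az -82.8 el -0.7 q [ 13.8  48.3  12.  110.3 -70.3  18.7   4.7] F [-0.1  0.7 -2.7] w 0.0552 t 26.77
spin 0.2 tcp target [ 0.575  -0.1822  0.103 ] offset mm (current axes) [30.8 -0.7  8.6]
pliers az 9.3 pitch 5.4 roll 5.8 pivot [ 0.5822 -0.1773  0.0996]
[317.09021492 424.14850847]
[301.01398547 319.96153586]
[288.15153372 254.03358467]
```

View pics/t12.png

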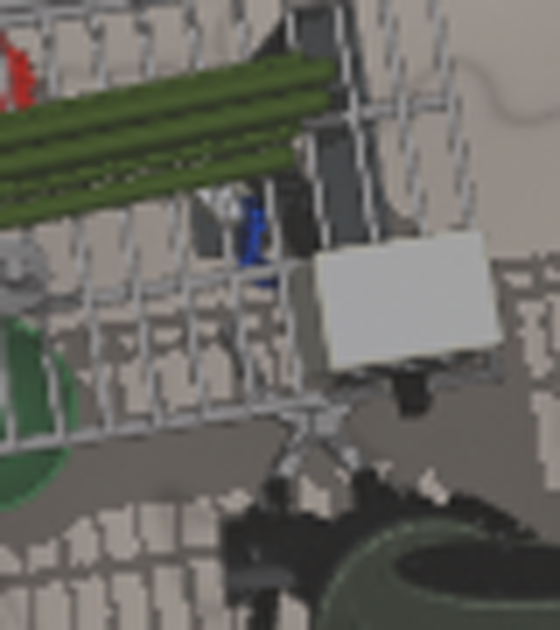

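View pics/s12.png

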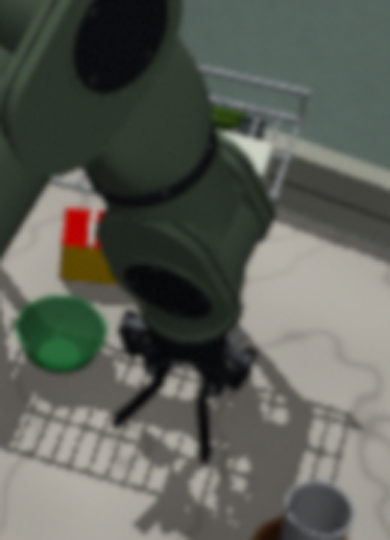

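```bash
python3 -m creep '{"grip":[0.055,0.055,0.055,0.055],"offset":[[0.009,0,0.003],[0.018,0.0,0.006],[0.026,0.001,0.008],[0.031,0.001,0.0085]],"spin":[0,0,0,0]}';  python3 - <<'E'
from h import *
tinfo();aim(0)
t=snapshot("top")[:,:,::-1]
crop(t,350,125,430,215,7,"pics/t13.png")
E
```

```text
time: 27.2
tool_pos: [0.5744, -0.1849, 0.102]
ee_rot: [-179.2, -17.3, 6.8]
contact_force: [0.8, 0.3, -2.6]
gripper_width: 0.0552
pos [ 0.5744 -0.1849  0.102 ] tilt 17.3 az 9.5 x az 6.8 el 17.3 y az -82.9 el -0.8 q [  9.7  50.4  17.6 104.7 -65.9  23.9  -2.9] F [ 0.8  0.3 -2.6] w 0.0552 t 27.2
spin 0.1 tcp target [ 0.575  -0.1821  0.1031] offset mm (current axes) [ 1.2 -2.6 -0.8]
pliers az 9.2 pitch 5.4 roll 5.9 pivot [ 0.6132 -0.1753  0.0995]
```

View pics/t13.png

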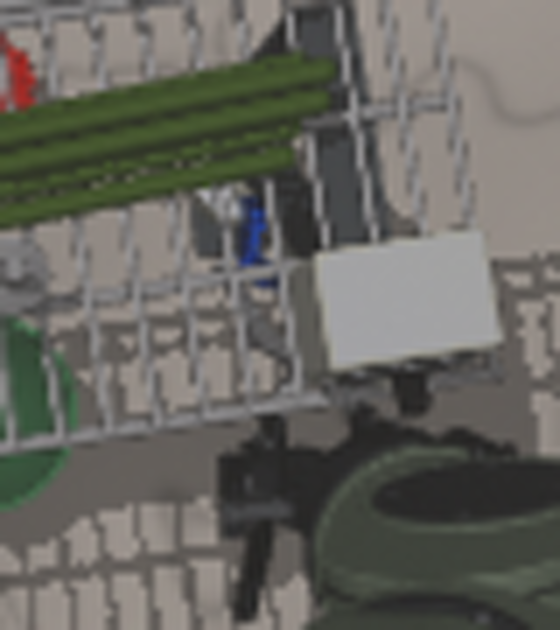

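Run:
```python
from h import *
np.set_printoptions(precision=1,suppress=True)
t=snapshot("top")[:,:,::-1]
x0,y0,k=370,145,16
q=cv2.resize(t[y0:y0+37,x0:x0+45],None,fx=k,fy=k,interpolation=cv2.INTER_CUBIC)
q=np.ascontiguousarray(cv2.convertScaleAbs(q,alpha=1.5))
Rp,pv=pl()
f=lambda P:((T.proj(P)-[x0,y0]+.5)*k-.5).astype(int)
a=.31
for sy in(1,-1):
    # inner jaw face: shut y=14.5 from x 25..62, rotated by a
    L=[]
    for x in(.025,.062):
        c,s=np.cos(a),np.sin(a); L.append(pv+Rp@np.array([x*c-.0145*s, sy*(x*s+.0145*c), .017]))
    P=f(L); cv2.line(q,P[0].tolist(),P[1].tolist(),(0,255,0),1)
    P=f([clip([-.016,sy*.0225,-.012],.009,-.001),clip([-.016,sy*.0225,.012],.009,-.001),clip([.009,sy*.014,.012],.009,-.001)]);cv2.polylines(q,[P],False,(0,255,255),1)
cv2.imwrite("pics/t14.png",q)
```

```text
(no output)
```

View pics/t14.png

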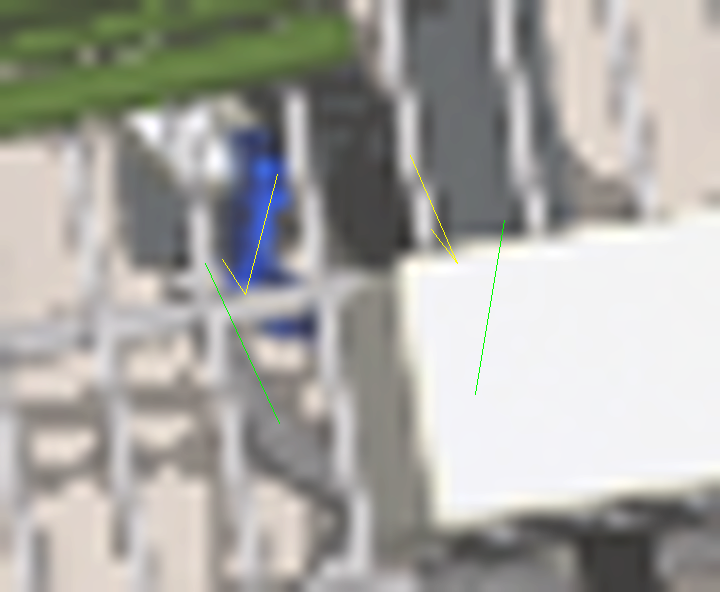

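```bash
python3 -m creep '{"grip":[0.055,0.055],"offset":[[0.002,-0.001,0.0],[0.003,-0.0015,0.0005]],"spin":[0,0]}'; python3 -m creep '{"grip":[0.052,0.049,0.046,0.043,0.041],"offset":[[0,0,0],[0,0,0],[0,0,0],[0,0,0],[0,0,0]],"spin":[0,0,0,0,0]}';  python3 - <<'E'
from h import *
tinfo();aim(0)
t=snapshot("top")[:,:,::-1]
crop(t,370,145,415,182,16,"pics/t15.png")
E
```

```text
time: 27.47
tool_pos: [0.5767, -0.1829, 0.1022]
ee_rot: [-179.2, -17.3, 6.8]
contact_force: [0.2, 0.6, -2.5]
gripper_width: 0.0552
time: 27.88
tool_pos: [0.5763, -0.1817, 0.1015]
ee_rot: [-179.1, -17.2, 6.9]
contact_force: [-4.9, 4.9, -3.0]
gripper_width: 0.0416
pos [ 0.5763 -0.1817  0.1015] tilt 17.2 az 10.1 x az 6.9 el 17.2 y az -82.8 el -0.9 q [  9.3  50.5  17.9 104.4 -65.6  24.2  -3.5] F [-4.9  4.9 -3. ] w 0.0416 t 27.88
spin 0.1 tcp target [ 0.575  -0.1823  0.1033] offset mm (current axes) [-0.8  0.4 -2.1]
pliers az 9.3 pitch 5.3 roll 6.1 pivot [ 0.6151 -0.172   0.0989]
```

View pics/t15.png

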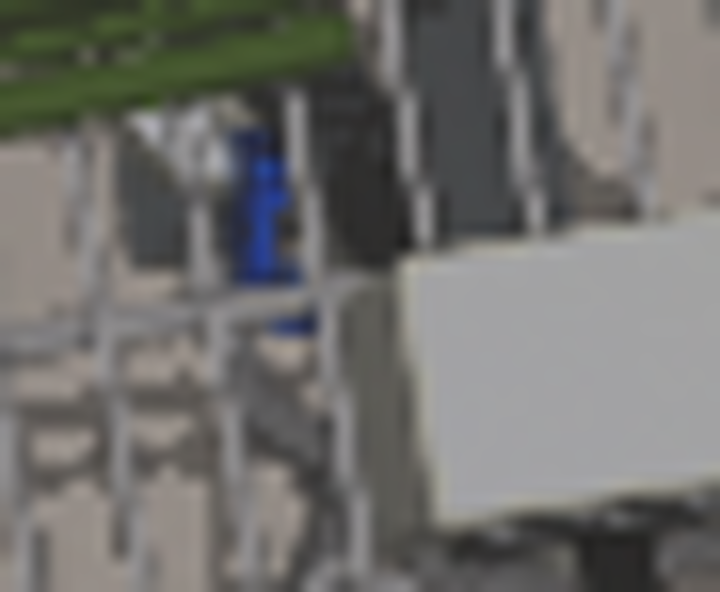

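```bash
python3 -m creep '{"grip":[0.041,0.04],"offset":[[0,-0.001,-0.0005],[0,-0.002,-0.001]],"spin":[0,0]}'; python3 -m creep '{"grip":[0.038,0.036,0.036],"offset":[[0,0,0],[0,0,0],[0,0,0]],"spin":[0,0,0]}';  python3 - <<'E'
from h import *
tinfo()
E
```

```text
time: 28.1
tool_pos: [0.5759, -0.1798, 0.1026]
ee_rot: [-179.1, -17.2, 6.9]
contact_force: [-3.9, 4.9, -2.1]
gripper_width: 0.0404
time: 28.35
tool_pos: [0.576, -0.1797, 0.1026]
ee_rot: [-179.1, -17.2, 6.9]
contact_force: [-2.9, 6.0, -2.0]
gripper_width: 0.0368
pos [ 0.576  -0.1797  0.1026] tilt 17.2 az 10.0 x az 6.9 el 17.2 y az -82.8 el -0.9 q [  9.1  50.4  17.9 104.6 -65.7  24.1  -3.5] F [-2.9  6.  -2. ] w 0.0368 t 28.35
```

```bash
python3 -m creep '{"grip":[0.036,0.036,0.036],"offset":[[0,-0.0015,0],[0,-0.0025,0],[0,-0.0025,0]],"spin":[0,0,0]}';  python3 - <<'E'
from h import *
tinfo()
t=snapshot("top")[:,:,::-1]
crop(t,370,145,415,182,16,"pics/t16.png")
E
```

```text
time: 28.6
tool_pos: [0.5759, -0.1775, 0.1028]
ee_rot: [-179.1, -17.2, 6.9]
contact_force: [-2.9, 4.1, -2.8]
gripper_width: 0.0365
pos [ 0.5759 -0.1775  0.1028] tilt 17.3 az 9.9 x az 6.9 el 17.2 y az -82.8 el -0.8 q [  8.9  50.3  17.7 104.9 -65.9  23.8  -3.5] F [-2.9  4.1 -2.8] w 0.0365 t 28.6
```

View pics/t16.png

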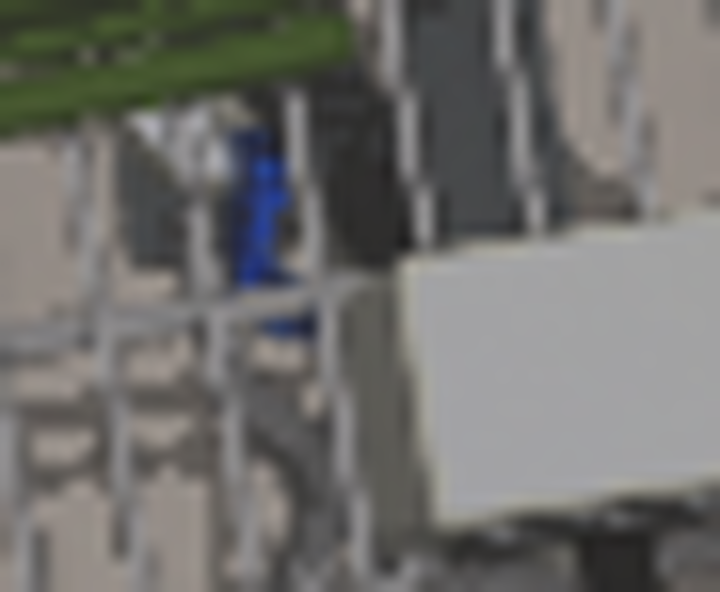

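```bash
python3 -m creep '{"grip":[0.036,0.036,0.036],"offset":[[0,-0.0015,0],[0,-0.003,0],[0,-0.003,0]],"spin":[0,0,0]}';  python3 - <<'E'
from h import *
tinfo()
E
python3 -m creep '{"grip":[0.034,0.032,0.032],"offset":[[0,0,0],[0,0,0],[0,0,0]],"spin":[0,0,0]}';  python3 - <<'E'
from h import *
tinfo()
E
```

```text
time: 28.9
tool_pos: [0.5759, -0.1754, 0.1031]
ee_rot: [-179.2, -17.3, 6.8]
contact_force: [-2.0, 0.6, -1.7]
gripper_width: 0.0364
pos [ 0.5759 -0.1754  0.1031] tilt 17.3 az 9.5 x az 6.8 el 17.3 y az -82.9 el -0.7 q [  8.7  50.2  17.6 105.1 -66.2  23.5  -3.5] F [-2.   0.6 -1.7] w 0.0364 t 28.9
time: 29.15
tool_pos: [0.5758, -0.1752, 0.103]
ee_rot: [-179.2, -17.3, 6.9]
contact_force: [-2.8, 3.4, -2.5]
gripper_width: 0.0325
pos [ 0.5758 -0.1752  0.103 ] tilt 17.3 az 9.6 x az 6.9 el 17.3 y az -82.9 el -0.8 q [  8.7  50.2  17.6 105.1 -66.1  23.5  -3.5] F [-2.8  3.4 -2.5] w 0.0325 t 29.15
```

```bash
python3 -m creep '{"grip":[0.032,0.032,0.032],"offset":[[0,-0.001,0],[0,-0.002,0],[0,-0.002,0]],"spin":[0,0,0]}';  python3 - <<'E'
from h import *
tinfo()
E
python3 -m creep '{"grip":[0.031,0.030,0.029,0.028],"offset":[[0,0,0],[0,0,0],[0,0,0],[0,0,0]],"spin":[0,0,0,0]}';  python3 - <<'E'
from h import *
tinfo()
t=snapshot("top")[:,:,::-1]
crop(t,370,145,415,182,16,"pics/t17.png")
E
```

```text
time: 29.4
tool_pos: [0.5757, -0.1734, 0.1031]
ee_rot: [-179.2, -17.3, 6.8]
contact_force: [-1.6, 1.0, -2.9]
gripper_width: 0.0323
pos [ 0.5757 -0.1734  0.1031] tilt 17.3 az 9.5 x az 6.8 el 17.3 y az -82.9 el -0.7 q [  8.5  50.1  17.5 105.3 -66.3  23.3  -3.5] F [-1.6  1.  -2.9] w 0.0323 t 29.4
time: 29.73
tool_pos: [0.5755, -0.1733, 0.103]
ee_rot: [-179.2, -17.3, 6.9]
contact_force: [-2.3, 2.7, -1.8]
gripper_width: 0.0287
pos [ 0.5755 -0.1733  0.103 ] tilt 17.3 az 9.6 x az 6.9 el 17.3 y az -82.9 el -0.8 q [  8.5  50.1  17.5 105.3 -66.3  23.3  -3.5] F [-2.3  2.7 -1.8] w 0.0287 t 29.73
```

View pics/t17.png

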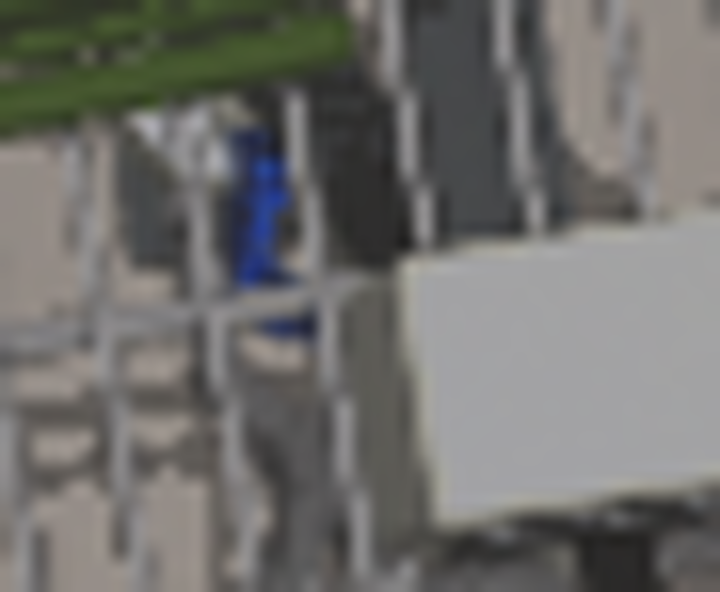

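```bash
cat > jo.py <<'E'
from h import *
import sys
a=float(sys.argv[1])
t=snapshot("top")[:,:,::-1]
x0,y0,k=365,140,13
q=cv2.resize(t[y0:y0+45,x0:x0+58],None,fx=k,fy=k,interpolation=cv2.INTER_CUBIC)
q=np.ascontiguousarray(cv2.convertScaleAbs(q,alpha=1.5))
Rp,pv=pl()
f=lambda P:((T.proj(P)-[x0,y0]+.5)*k-.5).astype(int)
for sy in(1,-1):
    L=[]
    for x,y in((.025,.0145),(.062,.0145),(.062,.020)):
        c,s=np.cos(a),np.sin(a); L.append(pv+Rp@np.array([x*c-y*s, sy*(x*s+y*c), .017]))
    cv2.polylines(q,[f(L)],False,(0,255,0),1)
    P=f([clip([-.016,sy*.0225,-.012],.009,-.001),clip([-.016,sy*.0225,.012],.009,-.001),clip([.009,sy*.014,.012],.009,-.001)]);cv2.polylines(q,[P],False,(0,255,255),1)
cv2.circle(q,tuple(f([pv+Rp@np.array([0,0,.02])])[0].tolist()),4,(0,0,255),1)
cv2.imwrite(sys.argv[2],q)
E
python3 jo.py 0.03 pics/t18.png
python3 - <<'E'
from h import *
t=snapshot("top")[:,:,::-1]; crop(t,340,130,440,220,7,"pics/t18b.png")
E
```

```text
(no output)
```

View pics/t18.png

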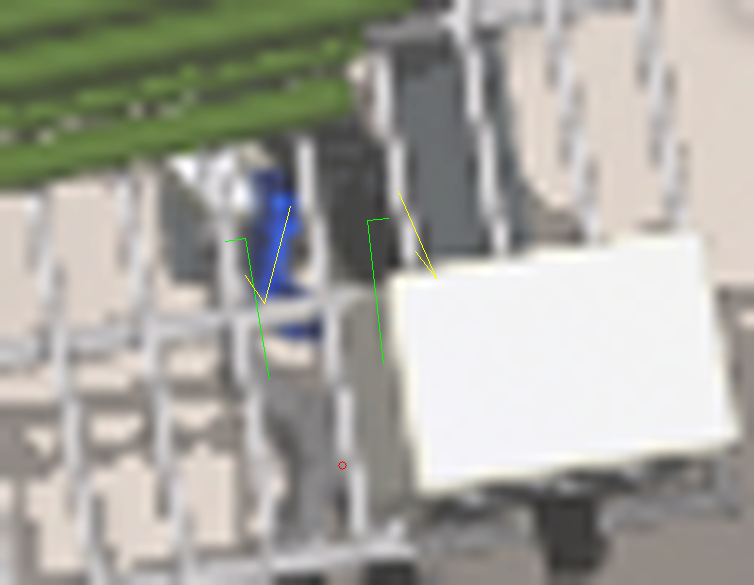

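View pics/t18b.png

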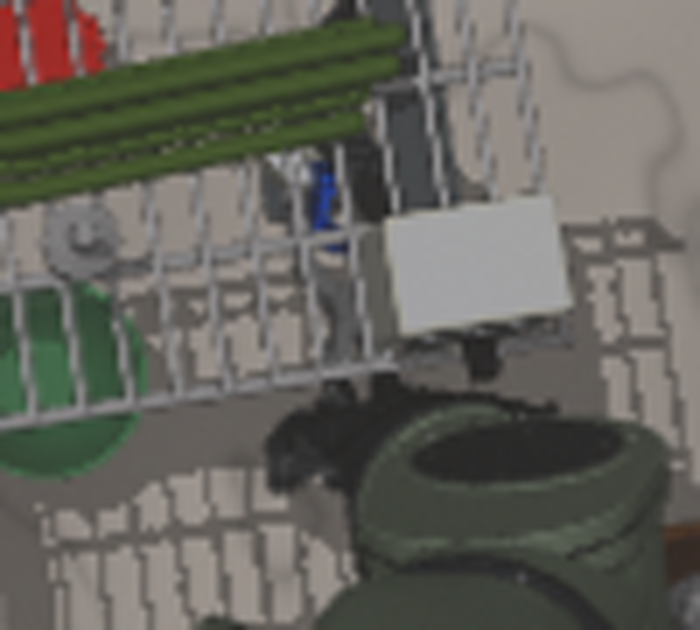

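Run:
```python
from h import *
np.set_printoptions(precision=4,suppress=True)
c=lambda x,y,x0=340,y0=130,k=7:((x+.5)/k+x0-.5,(y+.5)/k+y0-.5)
A=T.plane([c(361,388),c(340,315)],.112);print(A); d=A[1]-A[0];print(np.degrees(np.arctan2(d[1],d[0])))
for P in A: print(Rs.T@(P-O))
plinfo();tinfo()
Rp,pv=pl()
for x in(0,.025,.062): print(x,Rs.T@(pv+Rp@np.array([x,0,.01])-O))
print("clip mouth",Rs.T@(clip([-.016,0,0],.009,-.001)-O))
t=snapshot("top")[:,:,::-1];s=snapshot("side")[:,:,::-1]
q=cv2.convertScaleAbs(cv2.resize(t[140:192,365:420],None,fx=11,fy=11,interpolation=cv2.INTER_CUBIC),alpha=2.2)
cv2.imwrite("pics/t19.png",q);crop(s,380,150,460,240,7,"pics/s19.png")
```

```text
[[ 0.5809 -0.1685  0.112 ]
 [ 0.616  -0.1581  0.112 ]]
16.553091750450793
[-0.0431 -0.1407  0.112 ]
[-0.0068 -0.1359  0.112 ]
pliers az 9.2 pitch 5.3 roll 5.9 pivot [ 0.6143 -0.1637  0.1005]
pos [ 0.5755 -0.1733  0.103 ] tilt 17.3 az 9.6 x az 6.9 el 17.3 y az -82.9 el -0.8 q [  8.5  50.1  17.5 105.3 -66.3  23.3  -3.5] F [-2.5  2.9 -1.5] w 0.0286 t 29.88
0 [-0.0103 -0.1422  0.1104]
0.025 [ 0.0146 -0.1422  0.1127]
0.062 [ 0.0515 -0.1422  0.1162]
clip mouth [ 0.0376 -0.151   0.1152]
```

View pics/t19.png

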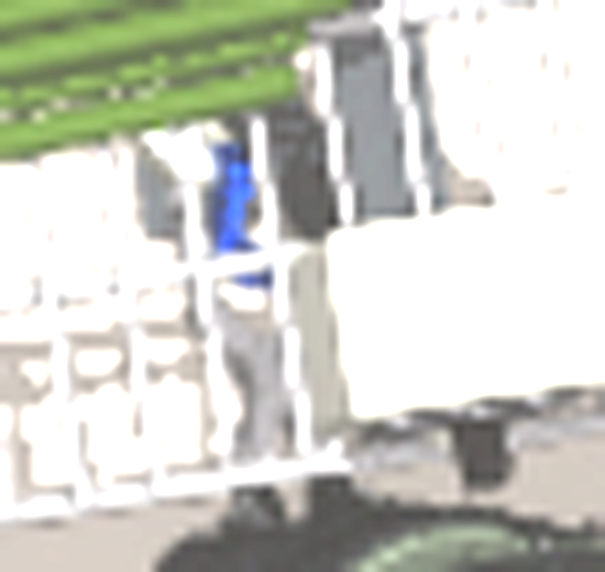

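View pics/s19.png

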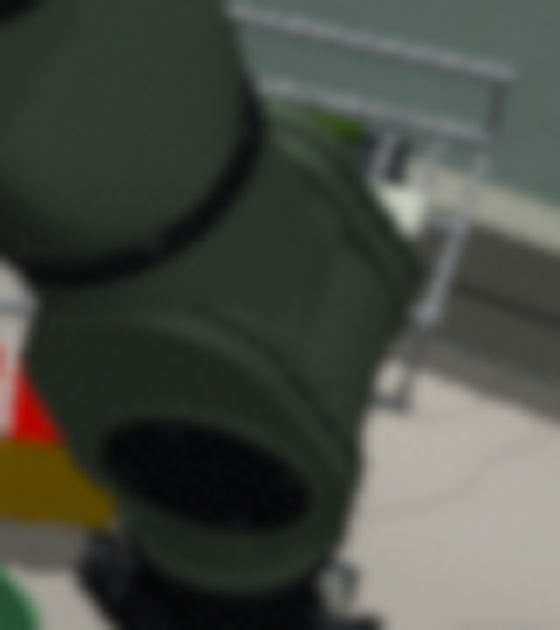

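Run:
```python
from h import *
t=snapshot("top")[:,:,::-1].astype(np.int16); b=cv2.imread("pics/t11f.png").astype(np.int16); b6=cv2.imread("pics/t6.png").astype(np.int16)
x0,y0,w,h,k=365,140,45,45,8
A=cv2.resize(t[y0:y0+h,x0:x0+w].astype(np.uint8),None,fx=k,fy=k,interpolation=cv2.INTER_NEAREST)
B=cv2.resize(b6[y0:y0+h,x0:x0+w].astype(np.uint8),None,fx=k,fy=k,interpolation=cv2.INTER_NEAREST)
D=np.abs(t-b6)[y0:y0+h,x0:x0+w].max(2); D=cv2.resize(np.clip(D*3,0,255).astype(np.uint8),None,fx=k,fy=k,interpolation=cv2.INTER_NEAREST)
q=np.hstack([A,cv2.cvtColor(D,cv2.COLOR_GRAY2BGR)]);print(q.shape)
cv2.imwrite("pics/diff1.png",cv2.convertScaleAbs(q,alpha=1.4))
np.set_printoptions(linewidth=200)
for im in(b6,t):
    hsv=cv2.cvtColor(im.astype(np.uint8),cv2.COLOR_BGR2HSV); m=cv2.inRange(hsv,(105,90,40),(130,255,255))
    ys,xs=np.where(m[150:170,378:395]); print(sorted(zip((ys+150).tolist(),(xs+378).tolist())))
```

```text
(360, 720, 3)
[(153, 385), (153, 386), (154, 385), (154, 386), (155, 385), (155, 386), (155, 387), (156, 385), (156, 386), (156, 387), (157, 385), (157, 386), (157, 387), (158, 385), (158, 386), (159, 385), (159, 386), (160, 385), (160, 386), (161, 385), (161, 386), (162, 384), (162, 385), (162, 386), (165, 387), (165, 388)]
[(153, 385), (153, 386), (154, 385), (154, 386), (155, 385), (155, 386), (155, 387), (156, 385), (156, 386), (156, 387), (157, 385), (157, 386), (157, 387), (158, 385), (158, 386), (159, 385), (159, 386), (160, 385), (160, 386), (161, 385), (161, 386), (162, 385), (162, 386), (165, 387), (165, 388)]
```

View pics/diff1.png

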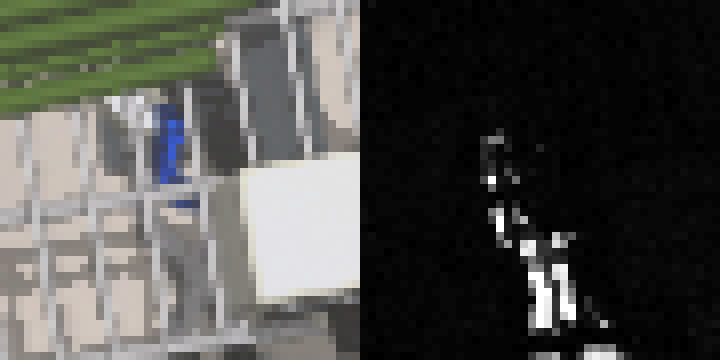

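The squeeze didn't engage both arms: the lateral force stays one-sided and the left arm hasn't visibly moved. I'll open to the carry width, back out and look at how the pliers sit in the hand.

```bash
python3 -m creep '{"grip":[0.034,0.040,0.046,0.052,0.055],"offset":[[0,0,0],[0,0,0],[0,0,0],[0,0,0],[0,0,0]],"spin":[0,0,0,0,0]}'
python3 - <<'E'
from h import *
tinfo()
t=snapshot("top")[:,:,::-1]; b6=cv2.imread("pics/t6.png")
x0,y0,w,h,k=365,140,45,45,8
D=cv2.absdiff(t,b6)[y0:y0+h,x0:x0+w].max(2); D=cv2.resize(np.clip(D.astype(int)*3,0,255).astype(np.uint8),None,fx=k,fy=k,interpolation=cv2.INTER_NEAREST)
A=cv2.resize(t[y0:y0+h,x0:x0+w],None,fx=k,fy=k,interpolation=cv2.INTER_NEAREST)
cv2.imwrite("pics/diff2.png",np.hstack([cv2.convertScaleAbs(A,alpha=1.4),cv2.cvtColor(D,cv2.COLOR_GRAY2BGR)]))
E
```

```text
time: 30.45
tool_pos: [0.5757, -0.1736, 0.1031]
ee_rot: [-179.2, -17.3, 6.8]
contact_force: [1.0, -0.4, -1.5]
gripper_width: 0.0549
pos [ 0.5757 -0.1736  0.1031] tilt 17.3 az 9.5 x az 6.8 el 17.3 y az -82.9 el -0.8 q [  8.5  50.1  17.5 105.3 -66.3  23.3  -3.5] F [ 1.  -0.4 -1.5] w 0.0549 t 30.45
```

View pics/diff2.png

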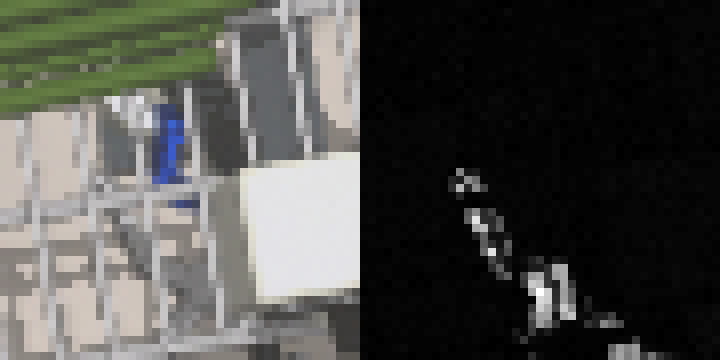

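Run:
```python
from h import *
np.set_printoptions(precision=4,suppress=True)
for n,p in(("tip open",(377.5,161.5)),("tip shut",(381.3,157.5)),("pivot",(389,177)),("blue left arm front",(384.5,162)),("tab",(387.5,165))):
    print(n,(Rs.T@(T.plane([p],.118)[0]-O))*1e3)
Rp,pv=pl()
for a in(.31,.03):
  for sy in (1,-1):
    c,s=np.cos(a),np.sin(a);x,y=.062,.0175
    print(a,sy,(Rs.T@(pv+Rp@np.array([x*c-y*s,sy*(x*s+y*c),.017])-O))*1e3)
print((Rs.T@(pv+Rp@np.array([0,0,.02])-O))*1e3)
```

```text
tip open [  41.57   -106.0041  118.    ]
tip shut [  53.1241 -120.7036  118.    ]
pivot [ -15.7211 -136.5223  118.    ]
blue left arm front [  36.5293 -129.1023  118.    ]
tab [  25.0572 -137.591   118.    ]
0.31 1 [  42.2575 -107.7534  126.0612]
0.31 -1 [  43.0177 -178.5291  118.7251]
0.03 1 [  50.1383 -123.8855  125.1092]
0.03 -1 [  50.5517 -162.3808  121.1191]
[ -11.1126 -143.5079  120.3617]
```

Run:
```python
from h import *
np.set_printoptions(precision=1,suppress=True)
def chk(pos,rot,obs):
    Rm=R.from_euler('xyz',rot,degrees=True).as_matrix();pos=np.array(pos)
    for dp in(0,-10,-20,10):
        # pitch pliers in hand about grip point
        Rq=Rtp@R.from_euler('y',-dp,degrees=True).as_matrix()
        g=ptp+Rtp@np.array([-.046,0,.01]); pq=g-Rq@np.array([-.046,0,.01])
        out=[]
        for sy in(1,-1):
            a=.31;x,y=-.132,.0065;c,s=np.cos(a),np.sin(a)
            P=pos+Rm@(pq+Rq@np.array([x*c, sy*(-x*s+y*c),.01])); out.append((S.proj(P)[0]-[350,130]+.5)*3-.5)
        print("noseup",dp,np.array(out).ravel(),"obs",obs)
chk([.4966,-.1954,.0947],[-179.1,-17.4,6.8],(103,460,193,498))
chk([.5434,-.187,.102],[-179.3,-17.4,7.0],(118,422,206,458))
```

```text
noseup 0 [101.3 470.7 191.1 504. ] obs (103, 460, 193, 498)
noseup -10 [103.6 462.7 194.  496.1] obs (103, 460, 193, 498)
noseup -20 [106.7 452.9 197.6 486.4] obs (103, 460, 193, 498)
noseup 10 [ 99.7 476.6 188.8 509.7] obs (103, 460, 193, 498)
noseup 0 [115.3 430.6 203.8 462.6] obs (118, 422, 206, 458)
noseup -10 [117.6 422.5 206.7 454.6] obs (118, 422, 206, 458)
noseup -20 [120.6 412.6 210.2 444.8] obs (118, 422, 206, 458)
noseup 10 [113.7 436.7 201.5 468.5] obs (118, 422, 206, 458)
```

The side-view handle ends sit about 8 crop-px (12 mm or so at the jaws) higher than predicted, so the pliers droop nose-down by roughly 8° in the hand and the jaws were about 12 mm too low. The right jaw was passing under its arm. I'll re-centre to the right, raise, and squeeze again.

```bash
python3 -m creep '{"grip":[0.055,0.055,0.055,0.055,0.055],"offset":[[-0.002,0.003,0],[-0.004,0.006,0],[-0.005,0.0085,0],[-0.002,0.0085,-0.005],[0.0,0.0085,-0.01]],"spin":[0,0,0,0,0]}'; python3 -m creep '{"grip":[0.055,0.055],"offset":[[0.001,0,-0.003],[0.002,0,-0.003]],"spin":[0,0]}'
python3 - <<'E'
from h import *
tinfo();aim(0)
Rp,pv=pl();print((Rs.T@(pv-O))*1e3)
E
python3 jo.py 0.31 pics/t20.png
```

```text
time: 30.92
tool_pos: [0.5737, -0.1826, 0.1128]
ee_rot: [-179.2, -17.3, 6.8]
contact_force: [-0.1, 0.5, -1.6]
gripper_width: 0.0551
time: 31.08
tool_pos: [0.5751, -0.1821, 0.1169]
ee_rot: [-179.2, -17.3, 6.9]
contact_force: [0.7, -0.0, -2.5]
gripper_width: 0.0553
pos [ 0.5751 -0.1821  0.1169] tilt 17.3 az 9.5 x az 6.9 el 17.3 y az -82.9 el -0.7 q [  8.3  49.2  19.8 104.3 -63.9  26.   -5.3] F [ 0.7 -0.  -2.5] w 0.0553 t 31.08
spin 0.1 tcp target [ 0.575  -0.1822  0.1031] offset mm (current axes) [-4.2  0.2 13.1]
pliers az 9.2 pitch 5.4 roll 5.9 pivot [ 0.6139 -0.1725  0.1144]
[ -11.17951115 -149.84470276  114.41757667]
```

View pics/t20.png

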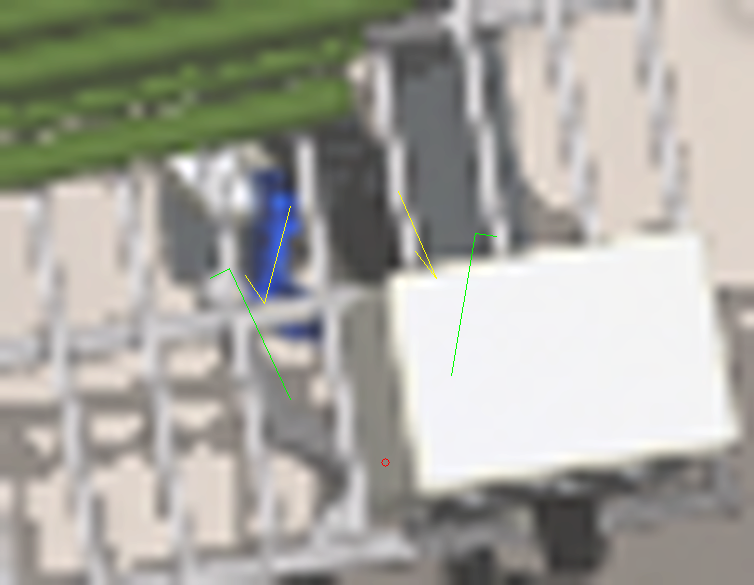

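```bash
python3 -m creep '{"grip":[0.051,0.047,0.043,0.040,0.040],"offset":[[0.001,0.001,0],[0.001,0.001,0],[0.001,0.001,0],[0.001,0.001,0],[0.001,0.001,0]],"spin":[0,0,0,0,0]}'; python3 -m creep '{"grip":[0.038,0.036,0.036],"offset":[[0,0,0],[0,0,0],[0,0,0]],"spin":[0,0,0]}'
python3 - <<'E'
from h import *
tinfo()
t=snapshot("top")[:,:,::-1]
crop(t,365,140,410,180,14,"pics/t21.png")
E
```

```text
time: 31.55
tool_pos: [0.5753, -0.1819, 0.1157]
ee_rot: [-179.1, -17.2, 6.9]
contact_force: [-2.2, 4.9, -1.6]
gripper_width: 0.0404
time: 31.8
tool_pos: [0.5754, -0.1817, 0.1157]
ee_rot: [-179.1, -17.2, 6.9]
contact_force: [-1.9, 6.1, -2.4]
gripper_width: 0.0366
pos [ 0.5754 -0.1817  0.1157] tilt 17.2 az 10.1 x az 6.9 el 17.2 y az -82.8 el -0.9 q [  8.3  49.4  19.9 104.1 -63.8  26.2  -5.5] F [-1.9  6.1 -2.4] w 0.0366 t 31.8
```

View pics/t21.png

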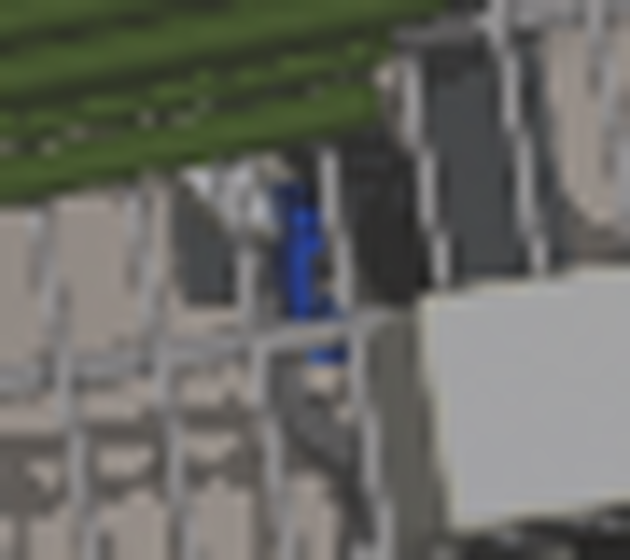

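```bash
python3 -m creep '{"grip":[0.040,0.045,0.050,0.050,0.050],"offset":[[0,0,0],[0,0,0],[0,0,-0.001],[0.001,0,-0.004],[0.002,0,-0.008]],"spin":[0,0,0,0,0]}'; python3 -m creep '{"grip":[0.046,0.042,0.038,0.036,0.036],"offset":[[0,0,0],[0,0,0],[0,0,0],[0,0,0],[0,0,0]],"spin":[0,0,0,0,0]}'
python3 - <<'E'
from h import *
tinfo()
E
```

```text
time: 32.27
tool_pos: [0.5753, -0.1835, 0.1246]
ee_rot: [-179.2, -17.3, 6.8]
contact_force: [-0.2, 0.6, -3.1]
gripper_width: 0.05
time: 32.68
tool_pos: [0.5749, -0.1822, 0.1243]
ee_rot: [-179.1, -17.2, 6.9]
contact_force: [-5.8, 5.8, -0.4]
gripper_width: 0.0366
pos [ 0.5749 -0.1822  0.1243] tilt 17.2 az 10.0 x az 6.9 el 17.2 y az -82.8 el -0.9 q [  7.7  48.7  21.1 103.9 -62.7  27.4  -6.7] F [-5.8  5.8 -0.4] w 0.0366 t 32.68
```

```bash
python3 -m creep '{"grip":[0.036,0.036,0.036],"offset":[[0,-0.0015,0],[0,-0.003,0],[0,-0.003,0]],"spin":[0,0,0]}'
python3 - <<'E'
from h import *
tinfo()
E
python3 -m creep '{"grip":[0.036,0.036,0.036],"offset":[[0,-0.0015,0],[0,-0.003,0],[0,-0.003,0]],"spin":[0,0,0]}'
python3 - <<'E'
from h import *
tinfo()
t=snapshot("top")[:,:,::-1]; b6=cv2.imread("pics/t6.png")
x0,y0,w,h,k=365,140,45,45,8
D=cv2.absdiff(t,b6)[y0:y0+h,x0:x0+w].max(2); D=cv2.resize(np.clip(D.astype(int)*3,0,255).astype(np.uint8),None,fx=k,fy=k,interpolation=cv2.INTER_NEAREST)
A=cv2.resize(t[y0:y0+h,x0:x0+w],None,fx=k,fy=k,interpolation=cv2.INTER_NEAREST)
cv2.imwrite("pics/diff3.png",np.hstack([cv2.convertScaleAbs(A,alpha=1.4),cv2.cvtColor(D,cv2.COLOR_GRAY2BGR)]))
s=snapshot("side")[:,:,::-1]; crop(s,340,130,480,290,4,"pics/s22.png")
E
```

```text
time: 32.93
tool_pos: [0.5745, -0.1802, 0.1244]
ee_rot: [-179.2, -17.2, 6.8]
contact_force: [-5.4, 0.9, -1.6]
gripper_width: 0.0365
pos [ 0.5745 -0.1802  0.1244] tilt 17.2 az 9.6 x az 6.8 el 17.2 y az -82.9 el -0.8 q [  7.5  48.6  21.  104.2 -62.9  27.1  -6.7] F [-5.4  0.9 -1.6] w 0.0365 t 32.93
time: 33.18
tool_pos: [0.574, -0.178, 0.1246]
ee_rot: [-179.3, -17.2, 6.8]
contact_force: [-5.2, -2.0, -0.5]
gripper_width: 0.037
pos [ 0.574  -0.178   0.1246] tilt 17.2 az 9.3 x az 6.8 el 17.2 y az -83.0 el -0.7 q [  7.2  48.4  20.9 104.5 -63.1  26.7  -6.7] F [-5.2 -2.  -0.5] w 0.037 t 33.18
```

View pics/diff3.png

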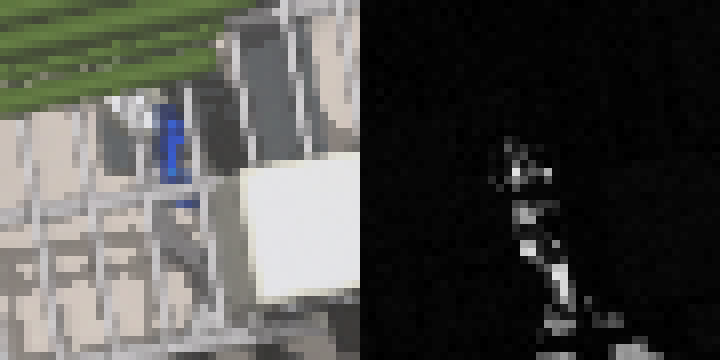

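View pics/s22.png

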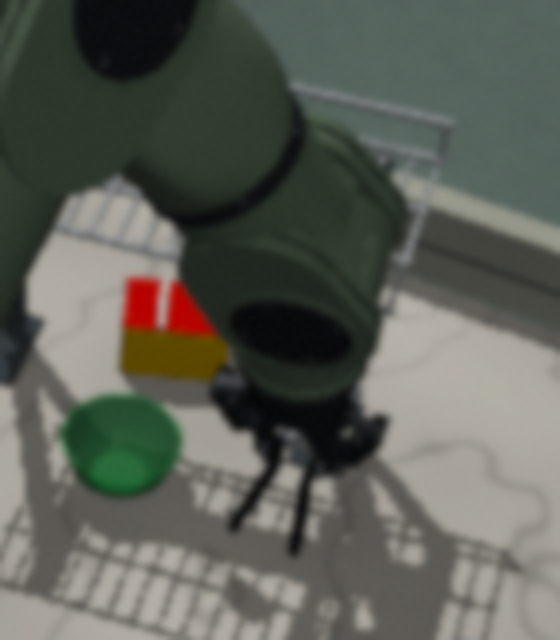

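At this height the lateral force changes sign as I shift, so both arms are now between the jaws. Centring and squeezing.

```bash
python3 -m creep '{"grip":[0.036,0.034,0.032],"offset":[[0,0.001,0],[0,0.0015,0],[0,0.0015,0]],"spin":[0,0,0]}'
python3 - <<'E'
from h import *
tinfo()
E
python3 -m creep '{"grip":[0.030,0.029,0.028,0.027,0.026],"offset":[[0,0,0],[0,0,0],[0,0,0],[0,0,0],[0,0,0]],"spin":[0,0,0,0,0]}'
python3 - <<'E'
from h import *
tinfo()
t=snapshot("top")[:,:,::-1]
crop(t,365,140,410,180,14,"pics/t23.png")
E
```

```text
time: 33.53
tool_pos: [0.5733, -0.1794, 0.1242]
ee_rot: [-179.2, -17.1, 6.8]
contact_force: [-14.0, -0.2, 1.0]
gripper_width: 0.0331
pos [ 0.5733 -0.1794  0.1242] tilt 17.1 az 9.5 x az 6.8 el 17.1 y az -83.0 el -0.8 q [  7.4  48.5  21.  104.4 -62.9  26.9  -6.7] F [-14.   -0.2   1. ] w 0.0331 t 33.53
time: 33.95
tool_pos: [0.5727, -0.1793, 0.124]
ee_rot: [-179.2, -17.1, 6.8]
contact_force: [-18.2, 0.7, 2.0]
gripper_width: 0.0311
pos [ 0.5727 -0.1793  0.124 ] tilt 17.1 az 9.6 x az 6.8 el 17.1 y az -83.0 el -0.8 q [  7.4  48.5  21.  104.5 -62.9  26.9  -6.7] F [-18.2   0.7   2. ] w 0.0311 t 33.95
```

View pics/t23.png

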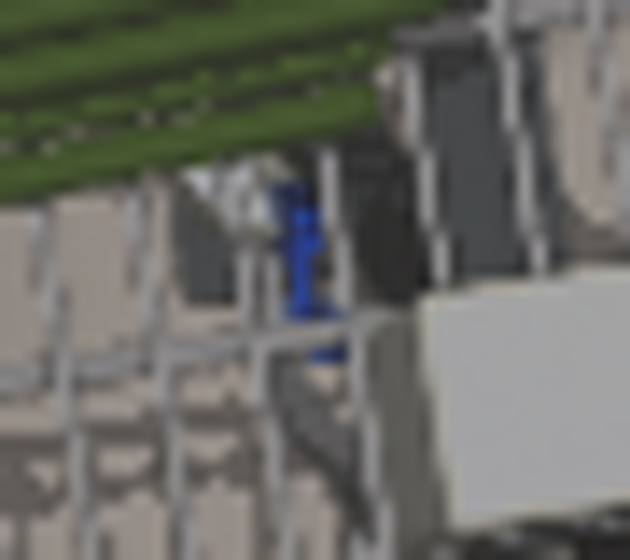

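```bash
python3 -m creep '{"grip":[0.025,0.024,0.024],"offset":[[-0.001,0,0],[-0.002,0,0],[-0.003,0,0]],"spin":[0,0,0]}'
python3 - <<'E'
from h import *
tinfo()
E
```

```text
time: 34.25
tool_pos: [0.5726, -0.1788, 0.1239]
ee_rot: [-179.2, -17.3, 6.9]
contact_force: [7.8, 3.2, -2.8]
gripper_width: 0.0251
pos [ 0.5726 -0.1788  0.1239] tilt 17.4 az 9.6 x az 6.9 el 17.3 y az -82.9 el -0.8 q [  7.7  48.4  20.4 104.8 -63.4  26.4  -6. ] F [ 7.8  3.2 -2.8] w 0.0251 t 34.25
```

```bash
python3 jo.py 0.0 pics/t24.png
python3 - <<'E'
from h import *
t=snapshot("top")[:,:,::-1]
b6=cv2.imread("pics/t6.png")
x0,y0,w,h,k=365,140,45,45,8
D=cv2.absdiff(t,b6)[y0:y0+h,x0:x0+w].max(2); D=cv2.resize(np.clip(D.astype(int)*3,0,255).astype(np.uint8),None,fx=k,fy=k,interpolation=cv2.INTER_NEAREST)
A=cv2.resize(t[y0:y0+h,x0:x0+w],None,fx=k,fy=k,interpolation=cv2.INTER_NEAREST)
cv2.imwrite("pics/diff4.png",np.hstack([cv2.convertScaleAbs(A,alpha=1.4),cv2.cvtColor(D,cv2.COLOR_GRAY2BGR)]))
hsv=cv2.cvtColor(t,cv2.COLOR_BGR2HSV); m=cv2.inRange(hsv,(105,90,40),(130,255,255))
ys,xs=np.where(m[150:170,378:395]); print(sorted(zip((ys+150).tolist(),(xs+378).tolist())))
E
```

```text
[(153, 385), (153, 386), (154, 385), (154, 386), (155, 385), (155, 386), (155, 387), (156, 386), (156, 387), (157, 386), (157, 387), (158, 386), (158, 387), (159, 386), (159, 387), (160, 386), (160, 387), (161, 387), (161, 388), (162, 387), (162, 388)]
```

View pics/t24.png

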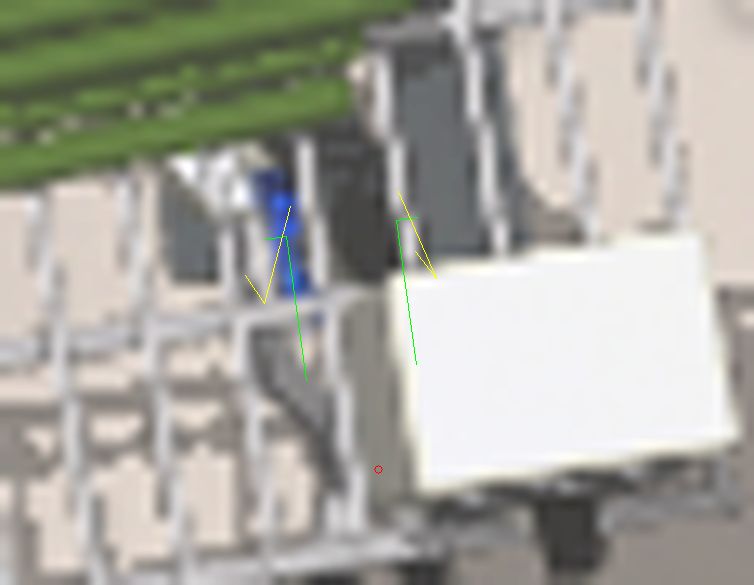

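View pics/diff4.png

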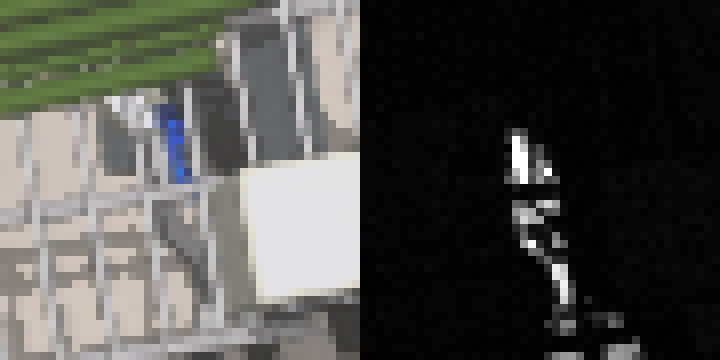

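The left arm is now clearly inward: blue at row 162 went from columns 384-386 to 387-388, about 6 mm. The width also dropped suddenly to 25 mm, like a click. Opening the pliers to see whether it stays.

```bash
python3 -m creep '{"grip":[0.030,0.036,0.042,0.048,0.054],"offset":[[0,0,0],[0,0,0],[0,0,0],[0,0,0],[0,0,0]],"spin":[0,0,0,0,0]}'
python3 - <<'E'
from h import *
tinfo()
t=snapshot("top")[:,:,::-1]
hsv=cv2.cvtColor(t,cv2.COLOR_BGR2HSV); m=cv2.inRange(hsv,(105,90,40),(130,255,255))
ys,xs=np.where(m[150:170,378:395]); print(sorted(zip((ys+150).tolist(),(xs+378).tolist())))
crop(t,365,140,410,180,14,"pics/t25.png")
E
```

```text
time: 34.77
tool_pos: [0.5719, -0.1793, 0.1236]
ee_rot: [-179.2, -17.3, 6.8]
contact_force: [-0.6, -0.6, -1.8]
gripper_width: 0.0536
pos [ 0.5719 -0.1793  0.1236] tilt 17.3 az 9.5 x az 6.8 el 17.3 y az -82.9 el -0.8 q [  7.7  48.4  20.4 104.8 -63.4  26.4  -6. ] F [-0.6 -0.6 -1.8] w 0.0536 t 34.77
[(153, 385), (153, 386), (154, 385), (154, 386), (155, 385), (155, 386), (155, 387), (156, 386), (156, 387), (157, 386), (157, 387), (158, 385), (158, 386), (158, 387), (159, 385), (159, 386), (159, 387), (160, 385), (160, 386), (160, 387), (161, 386), (161, 387), (161, 388), (162, 386), (162, 387), (162, 388)]
```

View pics/t25.png

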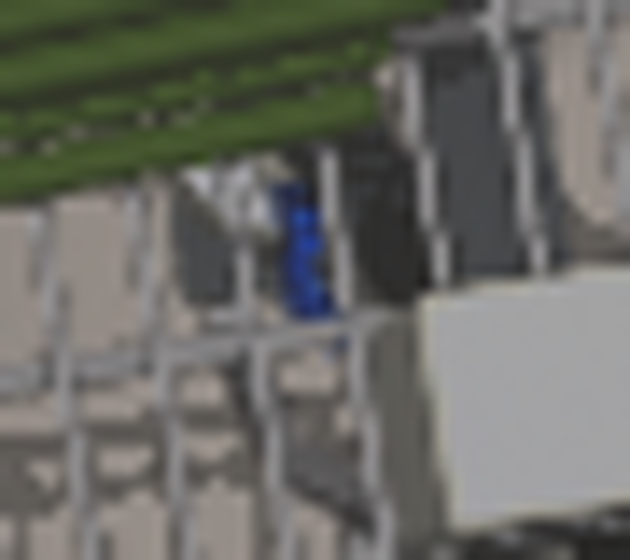

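Latched: the arm stays in (columns 386-388) with the jaws open and no force. Backing out and checking from the side.

```bash
python3 -m creep '{"grip":[0.055,0.055,0.055,0.055,0.055],"offset":[[-0.008,0,-0.002],[-0.02,0,-0.006],[-0.034,0,-0.01],[-0.048,0.001,-0.015],[-0.062,0.001,-0.02]],"spin":[0,0,0,0,0]}'; python3 -m creep '{"grip":[0.055,0.055,0.055,0.055],"offset":[[-0.02,0,-0.006],[-0.045,0,-0.013],[-0.07,0,-0.02],[-0.085,0,-0.025]],"spin":[0,0,0,0]}'
python3 - <<'E'
from h import *
tinfo();plinfo()
t=snapshot("top")[:,:,::-1];s=snapshot("side")[:,:,::-1]
crop(t,340,120,460,240,5,"pics/t26.png");crop(s,340,130,480,290,4,"pics/s26.png")
E
```

```text
time: 35.23
tool_pos: [0.5067, -0.1884, 0.1243]
ee_rot: [-179.2, -17.2, 6.9]
contact_force: [-0.2, -0.6, -2.1]
gripper_width: 0.0552
time: 35.57
tool_pos: [0.4231, -0.202, 0.1296]
ee_rot: [-178.6, -16.8, 7.0]
contact_force: [-0.5, -6.5, -2.8]
gripper_width: 0.055
pos [ 0.4231 -0.202   0.1296] tilt 16.9 az 11.7 x az 7.0 el 16.8 y az -82.6 el -1.3 q [ 38.1  40.9 -16.2 126.9 -83.4  -0.   27.6] F [-0.5 -6.5 -2.8] w 0.055 t 35.57
pliers az 9.4 pitch 4.9 roll 6.5 pivot [ 0.4618 -0.1921  0.1269]
```

View pics/t26.png

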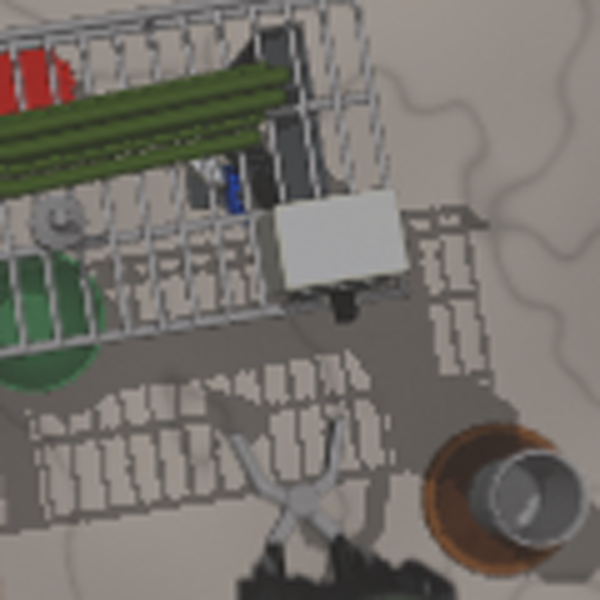

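View pics/s26.png

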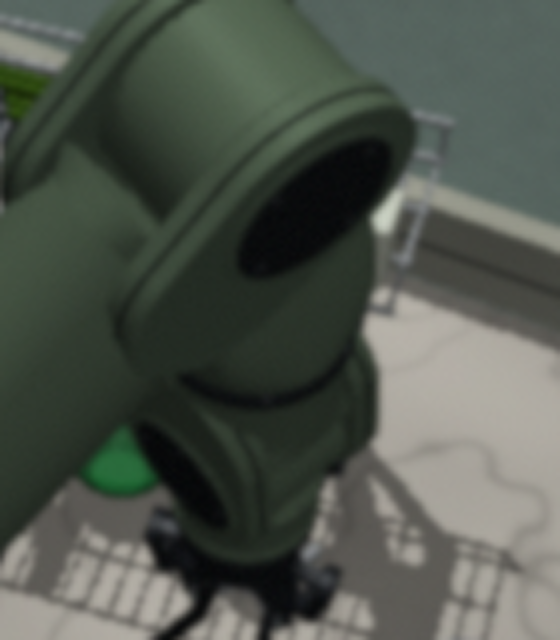

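```bash
python3 -m creep '{"grip":[0.055,0.055,0.055,0.055,0.055],"offset":[[0.008,0,-0.028],[0.018,0,-0.06],[0.028,0,-0.095],[0.038,0,-0.13],[0.048,0,-0.165]],"spin":[0,0,0,0,0]}'; python3 -m creep '{"grip":[0.055,0.055,0.055,0.055,0.055],"offset":[[0.01,0,-0.035],[0.02,-0.005,-0.07],[0.03,-0.015,-0.105],[0.04,-0.03,-0.14],[0.05,-0.05,-0.165]],"spin":[0,0,0,0,0]}'
python3 - <<'E'
from h import *
tinfo()
go([.43,.1,.5]); go([.42,.3,.35])
E
```

```text
time: 36.08
tool_pos: [0.4252, -0.2057, 0.2449]
ee_rot: [-178.8, -16.5, 6.8]
contact_force: [3.5, 1.6, -2.0]
gripper_width: 0.0549
time: 36.5
tool_pos: [0.4202, -0.1605, 0.4209]
ee_rot: [-178.9, -16.9, 6.7]
contact_force: [1.1, 0.8, -1.9]
gripper_width: 0.0554
pos [ 0.4202 -0.1605  0.4209] tilt 16.9 az 10.5 x az 6.7 el 16.9 y az -83.0 el -1.0 q [ -8.6  14.7  44.2 100.6 -25.8  58.6 -37.9] F [ 1.1  0.8 -1.9] w 0.0554 t 36.5
offset mm [  61.4 -258.7  -59.1] dist 272
pos [ 0.4202 -0.1605  0.4209] tilt 16.9 az 10.5 x az 6.7 el 16.9 y az -83.0 el -1.0 q [ -8.6  14.7  44.2 100.6 -25.8  58.6 -37.9] F [ 1.1  0.8 -1.9] w 0.0554 t 36.5
offset mm [  30.8 -455.7   92.1] dist 466
pos [ 0.4202 -0.1605  0.4209] tilt 16.9 az 10.5 x az 6.7 el 16.9 y az -83.0 el -1.0 q [ -8.6  14.7  44.2 100.6 -25.8  58.6 -37.9] F [ 1.1  0.8 -1.9] w 0.0554 t 36.5
```

```bash
python3 -m creep '{"grip":[0.055,0.055,0.055,0.055,0.055],"offset":[[0.008,-0.035,-0.01],[0.016,-0.07,-0.02],[0.024,-0.105,-0.03],[0.032,-0.14,-0.04],[0.04,-0.175,-0.045]],"spin":[0,0,0,0,0]}'; python3 -m creep '{"grip":[0.055,0.055,0.055,0.055,0.055],"offset":[[0.008,-0.035,0],[0.012,-0.07,0],[0.016,-0.105,0],[0.018,-0.14,0],[0.02,-0.175,0]],"spin":[-2,-4,-6,-8,-10]}'
python3 - <<'E'
from h import *
tinfo()
go([.43,.33,.3]);
E
```

```text
time: 36.92
tool_pos: [0.4234, 0.0055, 0.4744]
ee_rot: [-178.8, -16.9, 6.7]
contact_force: [1.1, 0.1, -2.3]
gripper_width: 0.0551
time: 37.33
tool_pos: [0.4202, 0.1825, 0.4829]
ee_rot: [178.2, -16.8, 17.4]
contact_force: [0.6, -0.5, -3.1]
gripper_width: 0.0551
pos [0.4202 0.1825 0.4829] tilt 16.9 az 11.2 x az 17.4 el 16.8 y az -73.1 el 1.7 q [-59.2  10.8  36.7  91.   -3.1  63.8 -95.8] F [ 0.6 -0.5 -3.1] w 0.0551 t 37.33
offset mm [  -1.6 -143.7  186.1] dist 235
pos [0.4202 0.1825 0.4829] tilt 16.9 az 11.2 x az 17.4 el 16.8 y az -73.1 el 1.7 q [-59.2  10.8  36.7  91.   -3.1  63.8 -95.8] F [ 0.6 -0.5 -3.1] w 0.0551 t 37.33
```

```bash
python3 -m creep '{"grip":[0.055,0.055,0.055,0.055,0.055],"offset":[[0,-0.03,0.02],[0,-0.06,0.055],[0,-0.09,0.09],[0,-0.12,0.125],[0,-0.14,0.16]],"spin":[0,0,0,0,0]}'
python3 - <<'E'
from h import *
tinfo()
go([.44,.34,.08]);
t=snapshot("top")[:,:,::-1];s=snapshot("side")[:,:,::-1]
cv2.imwrite("pics/s27f.png",s)
crop(s,395,180,445,240,10,"pics/s27.png");crop(s,200,120,330,260,4,"pics/s27p.png");crop(t,190,150,310,270,5,"pics/t27.png")
E
```

```text
time: 37.75
tool_pos: [0.4242, 0.3191, 0.3338]
ee_rot: [178.2, -16.8, 17.3]
contact_force: [1.1, 0.4, -1.5]
gripper_width: 0.055
pos [0.4242 0.3191 0.3338] tilt 16.9 az 11.3 x az 17.3 el 16.8 y az -73.2 el 1.7 q [ -65.1   26.4   31.6  100.5   -9.    41.6 -105. ] F [ 1.1  0.4 -1.5] w 0.055 t 37.75
offset mm [-52.9 -22.9 248.5] dist 255
pos [0.4242 0.3191 0.3338] tilt 16.9 az 11.3 x az 17.3 el 16.8 y az -73.2 el 1.7 q [ -65.1   26.4   31.6  100.5   -9.    41.6 -105. ] F [ 1.1  0.4 -1.5] w 0.055 t 37.75
```

View pics/s27.png

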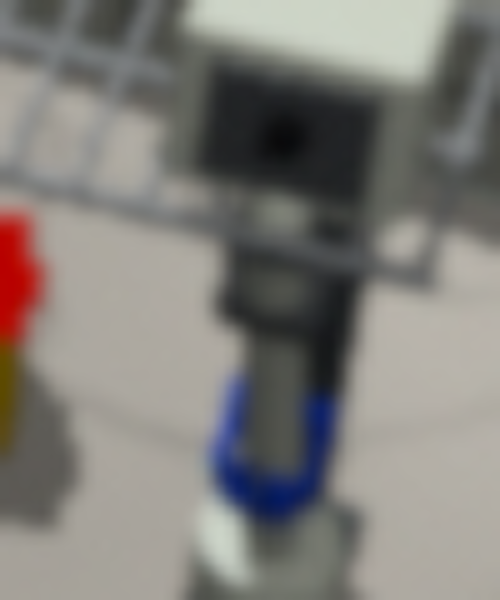

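View pics/t27.png

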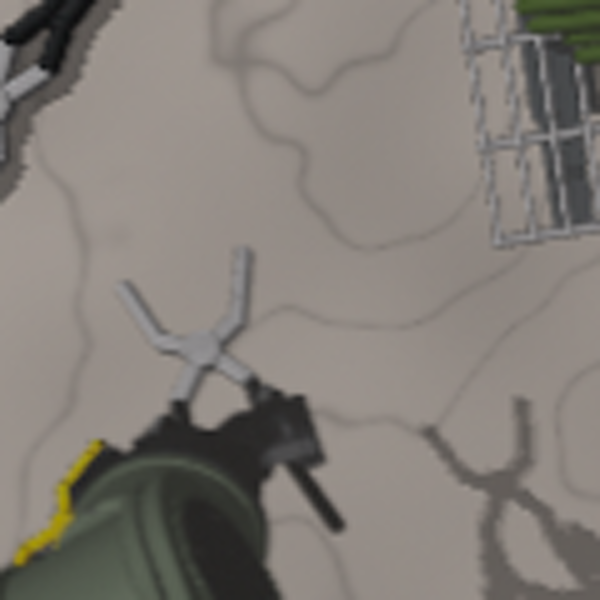

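View pics/s27p.png

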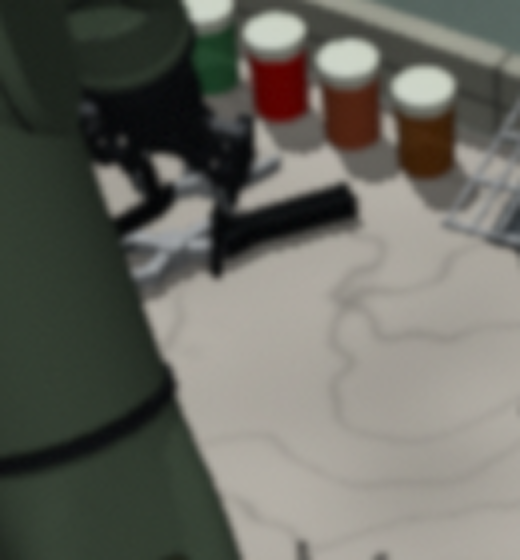

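```bash
python3 -m creep '{"grip":[0.055,0.055,0.055,0.055,0.055],"offset":[[-0.008,-0.005,0.035],[-0.016,-0.01,0.07],[-0.024,-0.015,0.105],[-0.032,-0.02,0.14],[-0.04,-0.023,0.175]],"spin":[0,0,0,0,0]}';  python3 - <<'E'
from h import *
tinfo();plinfo()
go([.44,.34,.05])
E
```

```text
time: 38.27
tool_pos: [0.4313, 0.3377, 0.1542]
ee_rot: [178.2, -16.8, 17.3]
contact_force: [0.6, 0.8, -2.8]
gripper_width: 0.0549
pos [0.4313 0.3377 0.1542] tilt 16.9 az 11.2 x az 17.3 el 16.8 y az -73.2 el 1.7 q [ -57.8   42.3   19.5  113.2  -17.4   12.5 -101.1] F [ 0.6  0.8 -2.8] w 0.0549 t 38.27
pliers az 19.1 pitch 4.8 roll 3.5 pivot [0.468  0.3536 0.1512]
offset mm [-21.5  -2.8 102.3] dist 105
pos [0.4313 0.3377 0.1542] tilt 16.9 az 11.2 x az 17.3 el 16.8 y az -73.2 el 1.7 q [ -57.8   42.3   19.5  113.2  -17.4   12.5 -101.1] F [ 0.6  0.8 -2.8] w 0.0549 t 38.27
```

```bash
python3 -m creep '{"grip":[0.055,0.055,0.055,0.055,0.055],"offset":[[-0.005,-0.001,0.022],[-0.01,-0.002,0.045],[-0.014,-0.003,0.065],[-0.018,-0.003,0.082],[-0.02,-0.003,0.095]],"spin":[0,0,0,0,0]}';  python3 - <<'E'
from h import *
tinfo();plinfo()
s=snapshot("side")[:,:,::-1];t=snapshot("top")[:,:,::-1]
crop(s,215,160,315,290,4.5,"pics/s28.png");crop(t,190,180,300,280,6,"pics/t28.png")
E
```

```text
time: 38.68
tool_pos: [0.4402, 0.3407, 0.0587]
ee_rot: [178.1, -16.5, 17.3]
contact_force: [0.7, 1.0, -1.3]
gripper_width: 0.0551
pos [0.4402 0.3407 0.0587] tilt 16.6 az 10.4 x az 17.3 el 16.5 y az -73.3 el 1.9 q [-53.1  52.6  12.3 114.5 -19.8  -0.  -99.9] F [ 0.7  1.  -1.3] w 0.0551 t 38.68
pliers az 19.0 pitch 4.4 roll 3.3 pivot [0.4768 0.3565 0.0554]
```

View pics/s28.png

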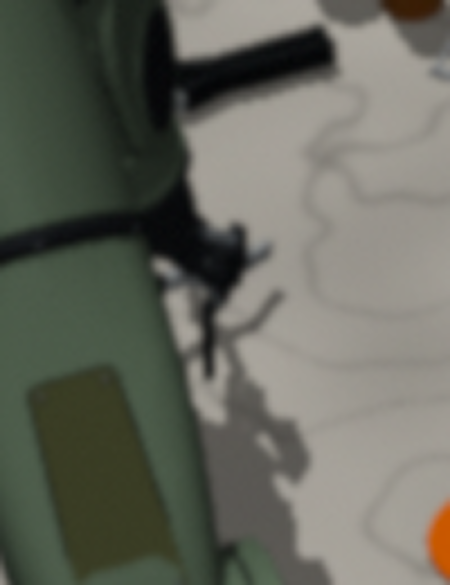

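View pics/t28.png

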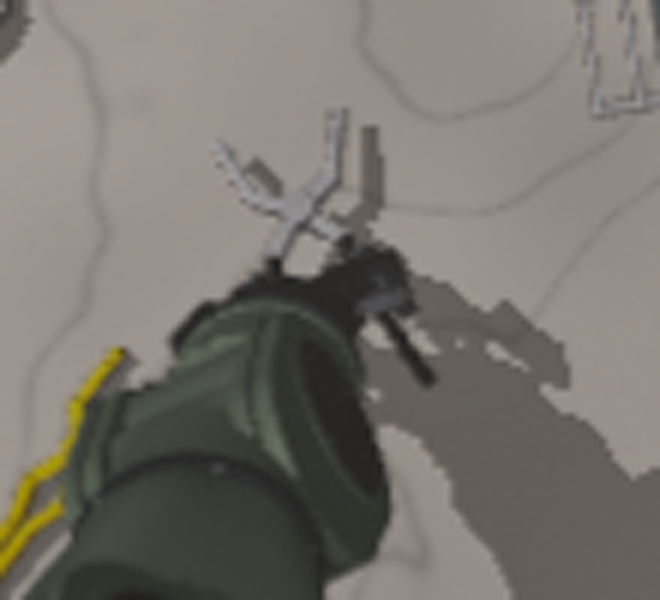

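```bash
python3 -m creep '{"grip":[0.055,0.055,0.055,0.055],"offset":[[-0.004,0,0.009],[-0.008,0,0.018],[-0.011,0,0.027],[-0.013,0,0.033]],"spin":[0,0,0,0]}';  python3 - <<'E'
from h import *
tinfo();plinfo()
E
```

```text
time: 39.12
tool_pos: [0.4449, 0.3477, 0.0321]
ee_rot: [177.6, -15.6, 17.3]
contact_force: [-1.7, -0.6, -2.6]
gripper_width: 0.0549
pos [0.4449 0.3477 0.0321] tilt 15.8 az 8.6 x az 17.3 el 15.6 y az -73.4 el 2.3 q [-5.290e+01  5.590e+01  1.190e+01  1.121e+02 -3.040e+01  1.000e-01
 -8.990e+01] F [-1.7 -0.6 -2.6] w 0.0549 t 39.12
pliers az 18.9 pitch 3.6 roll 3.0 pivot [0.4815 0.3634 0.0282]
```

```bash
python3 -m creep '{"grip":[0.055,0.055,0.055,0.055],"offset":[[-0.006,0.002,0.006],[-0.011,0.004,0.012],[-0.014,0.005,0.018],[-0.016,0.006,0.022]],"spin":[0,0,0,0]}';  python3 - <<'E'
from h import *
tinfo();plinfo()
E
```

```text
time: 39.45
tool_pos: [0.4445, 0.3458, 0.0137]
ee_rot: [177.1, -14.5, 17.2]
contact_force: [0.3, 0.2, -1.5]
gripper_width: 0.055
pos [0.4445 0.3458 0.0137] tilt 14.8 az 6.0 x az 17.2 el 14.5 y az -73.5 el 2.8 q [-5.260e+01  5.800e+01  1.160e+01  1.112e+02 -4.160e+01  1.000e-01
 -7.890e+01] F [ 0.3  0.2 -1.5] w 0.055 t 39.45
pliers az 18.8 pitch 2.5 roll 2.5 pivot [0.4811 0.3614 0.0091]
```

```bash
python3 -m creep '{"grip":[0.055,0.055,0.055],"offset":[[-0.003,0.001,0.003],[-0.005,0.002,0.006],[-0.006,0.002,0.008]],"spin":[0,0,0]}';  python3 - <<'E'
from h import *
tinfo();plinfo()
s=snapshot("side")[:,:,::-1]
crop(s,215,160,315,290,4.5,"pics/s29.png")
E
```

```text
time: 39.7
tool_pos: [0.4447, 0.3454, 0.0076]
ee_rot: [177.0, -14.3, 17.2]
contact_force: [-0.1, -0.6, 16.4]
gripper_width: 0.0548
pos [0.4447 0.3454 0.0076] tilt 14.6 az 5.1 x az 17.2 el 14.3 y az -73.6 el 2.9 q [-52.5  58.7  11.5 110.9 -44.8   0.  -75.8] F [-0.1 -0.6 16.4] w 0.0548 t 39.7
pliers az 18.7 pitch 2.2 roll 2.4 pivot [0.4813 0.3608 0.0027]
```

View pics/s29.png

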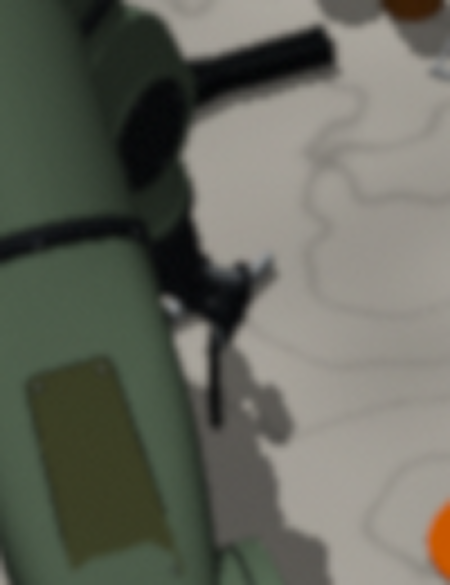

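Contact at 16 N, pliers on the counter. Opening and lifting away.

```bash
python3 -m creep '{"grip":[0.058,0.062,0.067,0.075,0.085],"offset":[[0,0,0],[0,0,0],[0,0,0],[0,0,0],[0,0,0]],"spin":[0,0,0,0,0]}'; python3 -m creep '{"grip":[0.085,0.085],"offset":[[0,0,0],[0,0,0]],"spin":[0,0]}'
python3 - <<'E'
from h import *
tinfo()
E
python3 -m creep '{"grip":[0.085,0.085,0.085,0.085,0.085],"offset":[[0,0,-0.004],[0,0,-0.01],[0,0,-0.02],[0,0,-0.035],[0,0,-0.055]],"spin":[0,0,0,0,0]}'; python3 -m creep '{"grip":[0.085,0.085,0.085,0.085,0.085],"offset":[[0,0,-0.03],[0,0,-0.06],[-0.01,0,-0.09],[-0.02,0.0,-0.12],[-0.03,0,-0.15]],"spin":[0,0,0,0,0]}'
python3 - <<'E'
from h import *
tinfo()
s=snapshot("side")[:,:,::-1];t=snapshot("top")[:,:,::-1]
crop(s,215,160,315,290,4.5,"pics/s30.png");crop(t,190,180,300,280,6,"pics/t30.png")
E
```

```text
time: 40.17
tool_pos: [0.444, 0.3449, 0.0068]
ee_rot: [176.9, -14.1, 17.2]
contact_force: [0.6, -1.2, -0.5]
gripper_width: 0.0842
time: 40.33
tool_pos: [0.444, 0.3448, 0.0068]
ee_rot: [176.9, -14.1, 17.2]
contact_force: [0.4, -1.0, -0.1]
gripper_width: 0.0853
pos [0.444  0.3448 0.0068] tilt 14.5 az 4.8 x az 17.2 el 14.1 y az -73.6 el 3.0 q [-5.25e+01  5.88e+01  1.14e+01  1.11e+02 -4.48e+01  1.00e-01 -7.58e+01] F [ 0.4 -1.  -0.1] w 0.0853 t 40.33
time: 40.75
tool_pos: [0.4299, 0.3433, 0.0607]
ee_rot: [176.9, -14.1, 17.2]
contact_force: [-0.0, -0.0, -0.5]
gripper_width: 0.0851
time: 41.17
tool_pos: [0.3638, 0.3315, 0.1998]
ee_rot: [177.0, -14.1, 17.1]
contact_force: [1.6, 1.4, 0.1]
gripper_width: 0.0848
pos [0.3638 0.3315 0.1998] tilt 14.4 az 5.1 x az 17.1 el 14.1 y az -73.6 el 2.9 q [-74.6  38.9  39.3 117.  -37.9  23.8 -83.7] F [1.6 1.4 0.1] w 0.0848 t 41.17
```

View pics/s30.png

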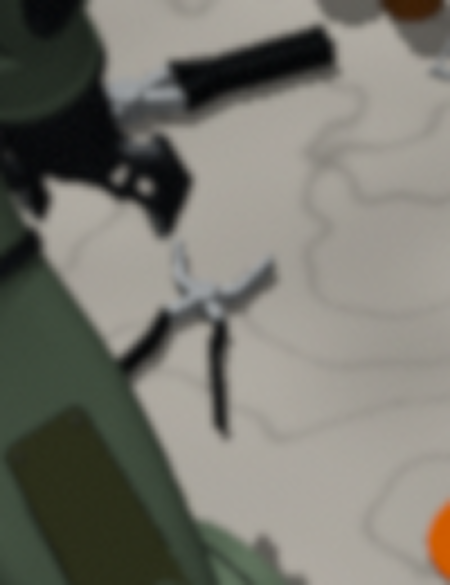

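View pics/t30.png

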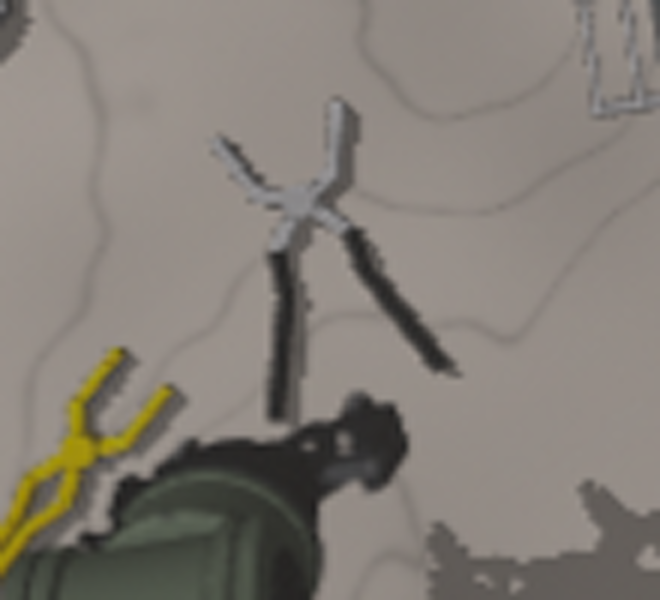

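```bash
python3 -m creep '{"grip":[0.085,0.085],"offset":[[0,0,-0.02],[0,0,-0.02]],"spin":[0,0]}'
python3 - <<'E'
from h import *
P=T.plane([((302.5)/6+190-.5,(203.5)/6+180-.5)],.02)[0];print(P,np.linalg.norm(P[:2]-[.4485,.349]))
s=snapshot("side")[:,:,::-1];t=snapshot("top")[:,:,::-1]
cv2.imwrite("pics/s31.png",s)
A=cv2.imread("pics/side0.png")
f=lambda im:cv2.resize(im[205:245,400:445],None,fx=8,fy=8,interpolation=cv2.INTER_CUBIC)
cv2.imwrite("pics/cmp.png",np.hstack([f(A),f(s)]))
for im in(A,s):
    m=cv2.inRange(cv2.cvtColor(im,cv2.COLOR_BGR2HSV),(108,120,60),(128,255,255)); ys,xs=np.where(m[200:245,400:445]);print("blue x",xs.min()+400,xs.max()+400)
b=cv2.imread("pics/top0.png"); d=cv2.absdiff(b,t).max(2); print("changed px near bowl/whistle/spice/lid", [(n,int((d[y0:y1,x0:x1]>40).sum())) for n,x0,y0,x1,y1 in(("bowl",330,165,362,200),("lid",312,224,342,254),("spice",322,125,358,150),("whistle",344,155,360,175))])
E
```

```text
time: 41.43
tool_pos: [0.3598, 0.3319, 0.2197]
ee_rot: [177.1, -14.2, 17.2]
contact_force: [0.5, -1.1, -0.1]
gripper_width: 0.0848
[0.47749893 0.35616242 0.02      ] 0.029870354954025524
blue x 415 427
blue x 417 427
changed px near bowl/whistle/spice/lid [('bowl', 0), ('lid', 0), ('spice', 0), ('whistle', 0)]
```

View pics/cmp.png

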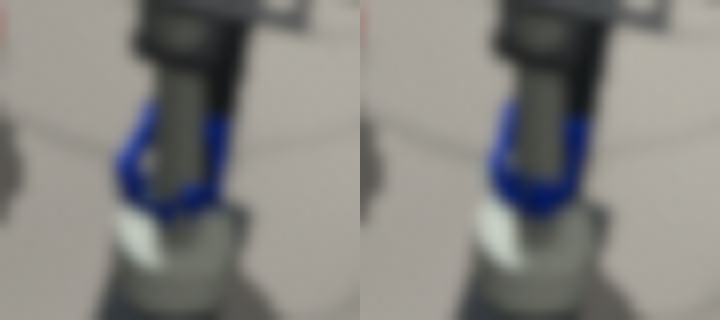

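View pics/s31.png

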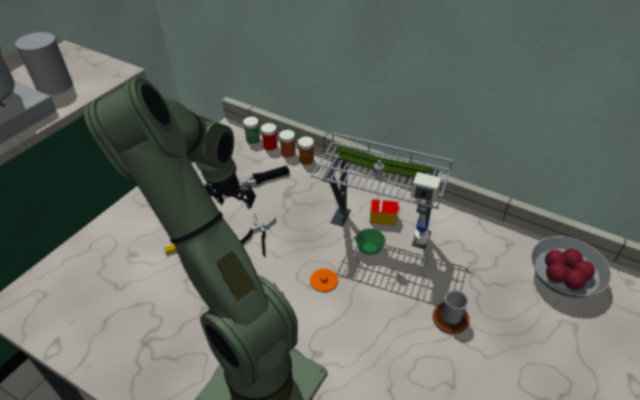

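The comparison shows the clip shut: on the left its arms are open with a gap in the tab, and on the right it is a closed U. The tumbler stands on the coaster at (455,308). The pliers lie flat, 30 mm from where they started. Handing in.

```bash
python3 -c "
from workcell import *
print(finish_job())"
```

```text
the job is handed in; nothing more can be done
None
```

The clip is shut, and I handed the job in at about 41.4 s of the 72 s. No verdict was reported, so everything below rests on my own checks.

**What I did**
- **Lean:** the moves only allow shifts and a spin, and a vertical tool would have hit the grille. I pushed the arm against its reach limits in free air until the tool leaned forward about 17–19°.
- **Tumbler:** I set it upright on the coaster.
- **Clip:** I gripped the small black pliers at the waist and squeezed the clip with the jaws.
- **Pliers:** I laid them back on the counter and let go.

**Last checks that passed**
- **Clip:** it is a closed U in the side view. After release the left arm stayed about 6 mm further in, with no force on it.
- **Tumbler:** its centre was 2.6 mm from the coaster's when I set it down, and it still stood there in the last picture.
- **Pliers:** they lie flat, about 30 mm from where they started (limit 80 mm).
- **Things to leave alone:** the bowl, lid, spice box and whistle show no changed pixels.

**What failed or disagreed**
- **First squeeze:** the pliers had drooped about 8° in the hand, so the jaws sat too low and only the left arm was engaged. A second try 14 mm higher did the same. Raising the jaws another 8 mm caught both arms.
- **Right arm:** it is hidden from the top camera, so I judged it only from the side view.
- **Limits:** during the first reach test joint 4 read -0.03° against its 0° limit, and the wrist force briefly reached about 100 N (limit 120 N).

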